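# Put tool batteries on charge and pull the charging chest shut with the hook pole

### The arm

A 7-joint arm with a two-finger parallel gripper is mounted at the origin on the work surface. World frame = base frame: x ahead of the robot, y to its left, z up, the work surface at z = 0. Lengths are in m, angles in rad, forces in N, time in s.
With the tool pointing down it reaches from about 0.4 to 0.85 m from the base axis. Payload 10.4 kg.
Tool frame: the origin (TCP) lies at the very end of the fingers, on their centre line; the grasp point (between the pads) lies 19 mm behind it; z points along the fingers, y is the direction in which the jaws open and shut (so a half turn about z gives the same grasp; the last joint's range is limited). The gripper opens to 87 mm and grips with 3 to 60 N. Pads are 19 mm wide; open, the fingers measure 117 mm over their backs; the gripper's body (75 mm by 190 mm) begins 51 mm behind the grasp point.
Start: joints at [1.196, 0.332, -0.065, 1.46, 0.022, 1.35, -0.088], TCP at [0.215, -0.587, 0.223] pointing down, gripper open.
Joint ranges: [-2.6, 2.6], [-0.5, 2.12], [-1.47, 1.34], [0.16, 2.42], [-1.27, 4.41], [0.06, 2.06], [-2.6, 2.6]. Speed limits (rad/s): [2.22, 2.22, 2.79, 2.79, 3.14, 3.14, 3.14].

### API

Orientations are given as a unit quaternion [x, y, z, w].
In Python, from bench import r gives the robot as it stands.
- The arm moves only by the tool move_arm, never from a script. Its argument "deltas" is a list of rows, each a list of 5 numbers: the gripper's target within -1 to 1 (fully open at 1, half-way at 0, shut at -1), then the shift along the tool's x, y, z as a fraction of full scale, then the turn about the tool's z as a fraction of full scale. A call has 1 to 12 rows; each row shifts and turns the commanded pose from where the row before left it, along the tool's axes as they then stand; what a row does not reach is not made up. Full scale, the value 1, is 2.5 cm for a shift and 90 degrees for a turn. A row lasts 1/12 s, in which the tool goes at most 41.7 mm and 7.16 degrees, less where a joint would pass 70% of its speed; a pose out of reach is approached as far as the arm can. A call with a number of a shift or a turn outside -1 to 1 is refused whole. A call with a gripper value outside its range is refused whole. The fingers move at their own pace and stop on an object; "squeeze" is the grip in N (left out, the last holds). Time passes only in rows, so rows that do not move let the fingers close. It gives the time, the measured TCP pose, the force and the opening at its end, in the units of the state.
- r.read_state(): the state, without advancing time (a new reading comes with each control period).
- r.camera(name): name is "scene" or "top" or "wrist"; returns the picture (400x640x3 uint8, red, green, blue); there is no depth.
- r.camera_info(name): a dict with "K" (3x3 intrinsics, pixels), "R" (3x3) and "t" (3): a world point X has camera coordinates R X + t; the wrist camera has in their place "hand_eye" (4x4, takes a point from camera to tool coordinates, whose origin is the TCP and whose axes are the flange's). Camera axes: x right, y down, z forward; pixel columns grow to the right and rows downward; lengths in m; the calibration is good to about 2 mm. A picture is of the moment at which its call begins: read the wrist's pose just before it. camera_info takes no time and is no camera call.
- r.close_job(): hands the job in, once; it reports no verdict.
Trained networks look in the newest picture that a camera, given by its name, has taken for a name from the list of things; names that differ only in an ending like _2 or _b are one class to them, and where a whole thing is asked for, a point or a joint stands for the part that bears it (a point fixed in the world has none). Each returns a list of dicts, best first, with "confidence" (0 to 1); they miss things now and then, are a little off and sometimes report something else, mostly with a low value. They report only what shows in the picture. A call takes as long as a camera call. They do not tell look-alikes from the thing itself.
- r.boxes_of(camera, label): "position" ([x, y, z] in m, in the coordinates of the camera as it stood for that picture, good to about 4 mm: the middle of the surface that is visible of it).
- r.tip_of(camera, label): "position" ([x, y, z] in m, in the coordinates of the camera as it stood for that picture, good to about 4 mm: a listed point, or the origin of a listed thing).
The state is a dict: "time": time; "joint_positions": joint angles; "joint_vel": joint speeds; "joint_torque": joint torques, N m; "ee_pos": TCP position; "eef_rot": TCP orientation; "ft_force": force on the tool from outside, world axes, zero at the start; "torque": the same for the moment, N m; "width": finger opening in m.
Only numpy, scipy, OpenCV 4.12 (cv2) and the standard library are available. Lean on these libraries where they do the work, as an engineer would, in place of code of your own. Each camera call takes 0.05 s, during which the arm holds its last target.

### The job

Put the battery packs on charge: first push the red mushroom stop on the yellow box down so that it stays down and the charging chest is dead, then stand every battery pack from the bench in a bay of its own in the chest, grip up. Then take the hook pole from its rest, hook the ring on the edge of the raised lid and with it swing the lid down gently until it is fully shut (keep the hand off the lid), and lay the pole back in its rest the way it lay. Once the lid is shut, twist the red stop clockwise until it has come right up again; leave the other things on the bench where they are.

Things in the scene. Friction and masses are not known exactly. Their poses are not given: they have to be found in the camera images.
- chest: battery charging chest, blue-grey steel box fixed on the bench, 200 deep (x) x 340 wide (y) x 120 high; origin at the centre of its underside; its front faces its own -x, the hinge runs along its rear rim (+x). Open on top when the lid is up. At the front four bays in a row along y; behind them, inside, charger electronics up to 107 mm above the bench
- bay1 (a point): centre of the floor of bay 1 (45 mm above the bench, 36 mm in front of the chest's centre); axes as the chest's. The bay is 70 wide (y) x 112 long (x), divided from the next by 4 mm walls 22 mm high; pitch 74; the chest's outer walls (6 thick) rise to 120 mm above the bench. Takes one pack, long side along x, either way round
- bay2 (a point): centre of the floor of bay 2 (45 mm above the bench, 36 mm in front of the chest's centre); axes as the chest's. The bay is 70 wide (y) x 112 long (x), divided from the next by 4 mm walls 22 mm high; pitch 74; the chest's outer walls (6 thick) rise to 120 mm above the bench. Takes one pack, long side along x, either way round
- bay3 (a point): centre of the floor of bay 3 (45 mm above the bench, 36 mm in front of the chest's centre); axes as the chest's. The bay is 70 wide (y) x 112 long (x), divided from the next by 4 mm walls 22 mm high; pitch 74; the chest's outer walls (6 thick) rise to 120 mm above the bench. Takes one pack, long side along x, either way round
- bay4 (a point): centre of the floor of bay 4 (45 mm above the bench, 36 mm in front of the chest's centre); axes as the chest's. The bay is 70 wide (y) x 112 long (x), divided from the next by 4 mm walls 22 mm high; pitch 74; the chest's outer walls (6 thick) rise to 120 mm above the bench. Takes one pack, long side along x, either way round
- lid (a joint): hinge angle of the lid, rad: 0 shut, starts between 1.58 and 1.78 (standing up, stop at 1.85). A stiff friction hinge holds it at any angle; moving it takes about 3 N at the ring. The lid is a plate 200 x 340 x 12 mm
- lid_eye (a point): centre of the yellow steel ring on the middle of the lid's free edge: clear hole 36 mm, bar 6 mm, 48 mm over all. Hole axis = point y, parallel to the hinge: enter from either side at any lid angle. It swings at radius 224 mm about the hinge axis (x = +100, z = 126 mm in the chest's frame): from above it, over the chest, to x = -124, z = 126 when shut
- pack1_mid (a point): battery pack (may be absent), 0.3 to 0.5 kg: light grey body 90 (x) x 62 (y) x 34 mm high with a black grip rib on top, 70 (x) x 30 (y) x 30 mm high, 64 mm in all. Site on its axis, 32 mm above its underside; z up, x along the pack and rib. Grip the rib across its 30 mm with fingertips just above the body's top (34 mm above the underside)
- pack2_mid (a point): battery pack (may be absent), 0.3 to 0.5 kg: light grey body 90 (x) x 62 (y) x 34 mm high with a black grip rib on top, 70 (x) x 30 (y) x 30 mm high, 64 mm in all. Site on its axis, 32 mm above its underside; z up, x along the pack and rib. Grip the rib across its 30 mm with fingertips just above the body's top (34 mm above the underside)
- pack3_mid (a point): battery pack (may be absent), 0.3 to 0.5 kg: light grey body 90 (x) x 62 (y) x 34 mm high with a black grip rib on top, 70 (x) x 30 (y) x 30 mm high, 64 mm in all. Site on its axis, 32 mm above its underside; z up, x along the pack and rib. Grip the rib across its 30 mm with fingertips just above the body's top (34 mm above the underside)
- pack4_mid (a point): battery pack (may be absent), 0.3 to 0.5 kg: light grey body 90 (x) x 62 (y) x 34 mm high with a black grip rib on top, 70 (x) x 30 (y) x 30 mm high, 64 mm in all. Site on its axis, 32 mm above its underside; z up, x along the pack and rib. Grip the rib across its 30 mm with fingertips just above the body's top (34 mm above the underside)
- pole: hook pole, 344 mm, 0.14 kg. Origin on its axis where it is to be gripped (balance point 8 mm ahead); x along it to the hook, z up. Wooden handle 24 wide (y) x 26 high (z), from x = -140 to 50 mm, then an aluminium rod 9 mm thick to the hook; rod and hook lie level
- pole_hook (a point): middle of the hook's finger at the pole's end: 200 mm ahead of the grip (x) and 17 mm to its +y side. The finger is 8 mm thick and runs from the rod (y = 0) along the pole's +y to y = 34 mm, there a 10 mm tip turns back towards the handle (to x = 190 mm)
- rest_grip (a point): where the pole's origin belongs in its rest, 50 mm above the bench; x along the rest to the hook end. Fixed wooden rest, base 12 mm high, two open-topped notches: 105 mm behind this point for the handle (34 wide, floor 37, cheeks to 58 mm above the bench), 125 mm ahead for the rod (30 wide, floor 45, cheeks to 62 mm)
- rest_hook (a point): where pole_hook lies when the pole is in its rest
- stop_press (a joint): how far the red mushroom stop is pushed down, m: 0 up, 0.006 fully down; pushing takes 4 to 6 N, and it stays down
- stop_twist (a joint): turn of the red head, rad, clockwise seen from above: 0 at rest, end stop 0.7. Turning raises a pressed head by a cam, evenly with the turn: 0.7 rad in one go lifts it from fully down to fully up, 6 mm. Little torque; the hand should rise with it or hold lightly. Let go, the head springs back to 0 and stays up
- stop_top (a point): top centre of the red mushroom head (40 mm across, 16 mm thick) of the stop; 87 mm above the bench when up. It sits on a fixed yellow box 90 x 90 x 55 mm; the head's underside is 16 mm above the box when up, 10 mm when down
- tape_roll: blue roll of tape, 84 mm across, bystander; origin at its underside; leave it where it is
- screwdriver: screwdriver, 200 mm, bystander; origin at its underside; leave it where it is
- screw_jar: small screw jar, 70 mm high, bystander; origin at its underside; leave it where it is
- tape_measure: tape measure, 66 x 36 x 62 mm, bystander; origin at its underside; leave it where it is
- wrench: wrench, 180 mm, bystander; origin at its underside; leave it where it is
- bolt_tray: shallow steel bolt tray, 100 x 140 mm, bystander; origin at its underside; leave it where it is
There are look-alikes about, which are no part of the job. What is shaped like the part that bears pack3_mid but brown or pink is not meant.

How it is judged:
By the outcome, as a careful person would: the job done as asked, in the order asked, and still so for the second after the job is handed in, with the robot touching nothing.
Of pack1, pack2, pack3, pack4 only 2 to 4 are there at a start; the rules pass over those that are not, and their reading is None.
At some moment in a run one of pack1, pack2, pack3, pack4 may be knocked a few centimetres aside while the robot is not near it.
It also fails if it takes over 208 s, if anything falls off the work surface, if the arm or the gripper's body presses on something with over 40 N, if the wrist force passes 120 N, or if a joint passes its speed limit or range.

## Working session

There is one attempt and no reset: what is moved stays moved. The work goes in short steps, Python scripts to look and compute and a tool call to move; the robot and the scene stay as the last step left them, time stands still between calls to the robot, and variables do not carry over. Pictures are saved under pics/ and viewed, and the job is handed in when it is done.

Besides the shell and the picture viewer there is one more tool, called after "Call:" by a JSON object that holds its "method" and its "body", one argument or row to a line. move_arm: Moves the arm, as the interface text tells. Shift numbers are shares of 2.5 cm and turn numbers shares of 90 degrees, none past 1 either way. Its arguments: {"type":"object","properties":{"deltas":{"type":"array","items":{"type":"array","items":{"type":"number"}}},"squeeze":{"type":"number"}},"required":["deltas"]}

```bash
ls; mkdir -p pics; cat > h.py <<'E'
import numpy as np, cv2
from bench import r
from scipy.spatial.transform import Rotation as Ro
def snap(c,n):
    im=r.camera(c); cv2.imwrite(f'pics/{n}.png',im[:,:,::-1]); return im
def toW(c,p,s=None):
    i=r.camera_info(c); p=np.array(p)
    if c=='wrist':
        s=s or r.read_state(); H=np.array(i['hand_eye']); q=H[:3,:3]@p+H[:3,3]
        return Ro.from_quat(s['eef_rot']).apply(q)+s['ee_pos']
    return np.array(i['R']).T@(p-np.array(i['t']))
def find(c,l,f='tip'):
    o=(r.tip_of if f=='tip' else r.boxes_of)(c,l)
    return [(round(d['confidence'],2),np.round(toW(c,d['position']),4)) for d in o]
def px2w(c,u,v,z):
    i=r.camera_info(c);K=np.array(i['K'])
    d=np.linalg.inv(K)@[u,v,1]
    if c=='wrist':
        s=r.read_state();H=np.array(i['hand_eye']);R=Ro.from_quat(s['eef_rot']).as_matrix()
        o=R@H[:3,3]+s['ee_pos'];d=R@H[:3,:3]@d
    else:
        R=np.array(i['R']);o=-R.T@np.array(i['t']);d=R.T@d
    return o+d*(z-o[2])/d[2]
def w2px(c,X):
    i=r.camera_info(c);K=np.array(i['K'])
    if c=='wrist':
        s=r.read_state();H=np.array(i['hand_eye']);R=Ro.from_quat(s['eef_rot']).as_matrix()
        q=R.T@(np.array(X)-s['ee_pos']);q=H[:3,:3].T@(q-H[:3,3])
    else: q=np.array(i['R'])@np.array(X)+np.array(i['t'])
    p=K@q;return p[:2]/p[2]
E
python3 - <<'E'
from h import *
print(r.read_state())
snap('scene','s0');snap('top','t0');snap('wrist','w0')
for c in('scene','top'): print(c,r.camera_info(c))
print(r.camera_info('wrist'))
E
```

```text
pics
{'time': 0.0, 'joint_positions': array([ 1.19638954,  0.33288583, -0.06468865,  1.46093598,  0.02158902,
        1.34989687, -0.08848987]), 'joint_vel': array([-0.0005064 , -0.00048441,  0.00021277,  0.00032623, -0.00067169,
       -0.00092973, -0.00191104]), 'joint_torque': array([-3.21234775e-04, -6.23248386e+01,  2.45667488e-02, -3.89886940e+01,
       -6.12370460e-02,  3.97498417e-02,  1.33511958e-04]), 'ee_pos': array([ 0.21523035, -0.58636094,  0.22174774]), 'eef_rot': array([ 9.84567034e-01,  1.75006411e-01, -1.54110832e-04, -6.98744540e-04]), 'ft_force': array([0.61053639, 0.01442252, 0.15736041]), 'torque': array([ 0.02872756, -0.00076294,  0.00298285]), 'width': 0.08649336968497519}
scene {'K': array([[465.51304531,   0.        , 325.0378174 ],
       [  0.        , 465.51304531, 206.68806217],
       [  0.        ,   0.        ,   1.        ]]), 'R': array([[ 0.86010323,  0.50986031,  0.01627576],
       [ 0.37423097, -0.60898006, -0.69935289],
       [-0.34666067,  0.60760657, -0.71459124]]), 't': array([-0.38799533, -0.12181775,  1.84289928])}
top {'K': array([[495.
[... 161 characters left out ...]
353796, -0.99991302,  0.01270539],
       [-0.98723613, -0.00551558, -0.15916786],
       [ 0.15922409, -0.01198009, -0.98716978]]), 't': array([-0.05385259,  0.47425119,  1.3798498 ])}
{'K': array([[291.44329487,   0.        , 316.92146622],
       [  0.        , 291.44329487, 197.97313895],
       [  0.        ,   0.        ,   1.        ]]), 'hand_eye': array([[ 3.81059266e-05, -9.60932736e-01, -2.76781999e-01,
         7.47895490e-02],
       [ 9.99999945e-01, -5.45616637e-05,  3.27102246e-04,
         8.86206772e-04],
       [-3.29424943e-04, -2.76781996e-01,  9.60932681e-01,
        -1.62300037e-01],
       [ 0.00000000e+00,  0.00000000e+00,  0.00000000e+00,
         1.00000000e+00]])}
```

View pics/s0.png

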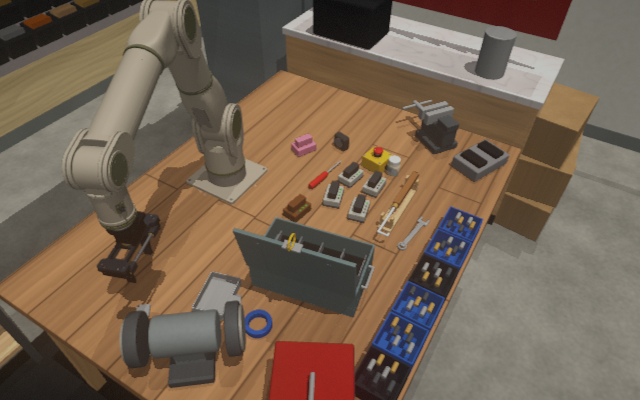

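View pics/t0.png

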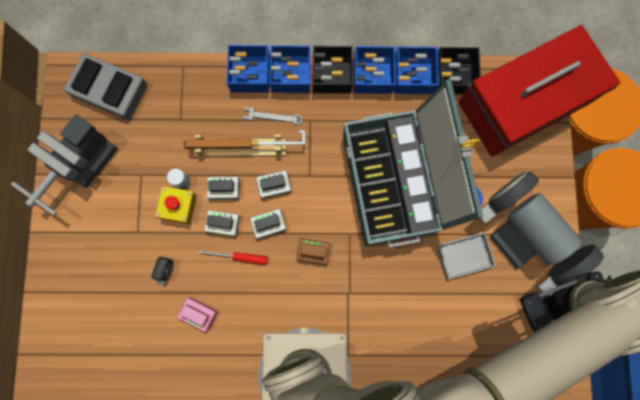

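```bash
python3 - <<'E'
from h import *
snap('top','t0b');snap('scene','s0b')
for c in('top','scene'):
  for l in ['chest','bay1','bay4','pack1_mid','pole','pole_hook','rest_grip','rest_hook','stop_top','lid_eye']:
    print(c,l,find(c,l))
print(r.read_state()['time'])
E
```

```text
top chest [(0.81, array([ 0.5434, -0.2412,  0.001 ])), (0.54, array([0.4234, 0.2392, 0.0311]))]
top bay1 [(0.71, array([ 0.5755, -0.1982,  0.0434])), (0.65, array([ 0.6446, -0.1827,  0.0451])), (0.6, array([ 0.425 , -0.2225,  0.0489])), (0.58, array([ 0.5008, -0.2088,  0.0467]))]
top bay4 [(0.71, array([ 0.5755, -0.1982,  0.0434])), (0.65, array([ 0.6446, -0.1827,  0.0451])), (0.6, array([ 0.425 , -0.2225,  0.0489])), (0.58, array([ 0.5008, -0.2088,  0.0467]))]
top pack1_mid [(0.89, array([0.5259, 0.2408, 0.0309]))]
top pole [(0.72, array([0.6488, 0.2121, 0.0496]))]
top pole_hook [(0.92, array([0.6684, 0.0029, 0.0483])), (0.27, array([ 0.3324, -0.4646,  0.0022]))]
top rest_grip [(0.92, array([0.6508, 0.2048, 0.0524]))]
top rest_hook []
top stop_top [(0.7, array([0.4695, 0.3723, 0.0869]))]
top lid_eye [(0.94, array([ 0.5704, -0.3859,  0.3403]))]
scene chest [(0.61, array([ 5.426e-01, -2.343e-01,  5.000e-04])), (0.51, array([0.527 , 0.2403, 0.0373]))]
scene bay1 [(0.71, array([ 0.5725, -0.1921,  0.0449])), (0.67, array([ 0.6467, -0.1766,  0.0435])), (0.66, array([ 0.43  , -0.2199,  0.0462])), (0.61, array([ 0.4969, -0.2071,  0.0473])), (0.47, array([0.2918, 0.3988, 0.0025]))]
scene bay4 [(0.71, array([ 0.5725, -0.1921,  0.0449])), (0.67, array([ 0.6467, -0.1766,  0.0435])), (0.66, array([ 0.43  , -0.2199,  0.0462])), (0.61, array([ 0.4969, -0.2071,  0.0473])), (0.47, array([0.2918, 0.3988, 0.0025]))]
scene pack1_mid [(0.92, array([0.5293, 0.2419, 0.0357])), (0.18, array([ 0.5748, -0.1937,  0.0467]))]
scene pole [(0.61, array([0.6541, 0.2038, 0.0473]))]
scene pole_hook [(0.8, array([0.6717, 0.0091, 0.0448])), (0.44, array([0.4709, 0.3719, 0.0836]))]
scene rest_grip [(0.7, array([0.6512, 0.2068, 0.0464]))]
scene rest_hook [(0.55, array([0.6707, 0.0056, 0.0479]))]
scene stop_top [(0.5, array([0.4723, 0.3713, 0.0822]))]
scene lid_eye [(0.63, array([ 0.5717, -0.3848,  0.337 ]))]
1.25
```

```bash
python3 - <<'E'
from h import *
im=cv2.imread('pics/t0b.png')
a=cv2.resize(im[110:280,140:340],None,fx=4,fy=4,interpolation=cv2.INTER_CUBIC)[:600];cv2.imwrite('pics/t0c.png',a)
for l in ['pack1_mid','pack2_mid','pack3_mid','pack4_mid']:
    print(l,find('top',l),find('top',l,'box'),find('scene',l))
print(w2px('top',[0.4723,.3713,.0822]))
E
```

```text
pack1_mid [(0.89, array([0.5259, 0.2408, 0.0309]))] [(0.92, array([0.5238, 0.2365, 0.0353]))] [(0.92, array([0.5293, 0.2419, 0.0357])), (0.18, array([ 0.5748, -0.1937,  0.0467]))]
pack2_mid [(0.72, array([0.4202, 0.2387, 0.0338])), (0.67, array([0.654 , 0.2046, 0.0508])), (0.3, array([ 0.4284, -0.2254,  0.0487]))] [(0.87, array([0.4198, 0.2337, 0.035 ])), (0.45, array([0.4714, 0.3657, 0.0829]))] [(0.76, array([0.4224, 0.2428, 0.0274])), (0.67, array([0.6521, 0.2069, 0.0479]))]
pack3_mid [(0.9, array([0.4228, 0.1089, 0.0332])), (0.87, array([0.1662, 0.3018, 0.0295])), (0.56, array([ 0.3471, -0.0214,  0.036 ]))] [(0.94, array([0.1701, 0.2916, 0.033 ])), (0.66, array([0.4152, 0.1057, 0.0314])), (0.64, array([ 0.3443, -0.0207,  0.0367])), (0.32, array([0.4711, 0.369 , 0.0849]))] [(0.94, array([ 0.3399, -0.0165,  0.0297])), (0.69, array([0.1681, 0.302 , 0.0293])), (0.68, array([0.4264, 0.1121, 0.0304])), (0.65, array([0.5383, 0.0991, 0.0286])), (0.63, array([0.6726, 0.0115, 0.0482])), (0.57, array([ 0.4965, -0.2077,  0.0462]))]
pack4_mid [(0.9, array([0.5356, 0.0933, 0.03  ])), (0.37, array([0.6508, 0.2039, 0.0525]))] [(0.89, array([0.5269, 0.0915, 0.0327]))] [(0.66, array([ 5.426e-01, -2.338e-01, -1.000e-04])), (0.6, array([0.5386, 0.0989, 0.032 ])), (0.45, array([ 0.7449,  0.1054, -0.0026])), (0.23, array([ 0.3321, -0.4595, -0.0007]))]
[170.15817516 201.9251452 ]
```

View pics/t0c.png

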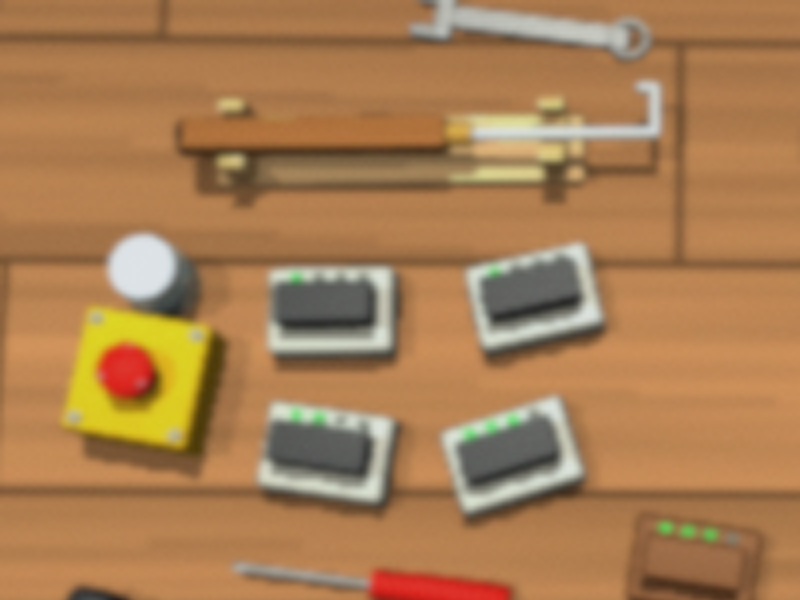

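```bash
cat >> h.py <<'E'
def ribs(im,c='top',roi=(190,155,310,245),z=0.064,smin=60):
    """dark rib top blobs -> world centre, yaw"""
    u0,v0,u1,v1=roi
    hsv=cv2.cvtColor(im,cv2.COLOR_RGB2HSV)
    m=((hsv[...,2]<105)&(hsv[...,1]<70)).astype(np.uint8)
    k=np.zeros_like(m);k[v0:v1,u0:u1]=1;m*=k
    n,l,st,ce=cv2.connectedComponentsWithStats(m)
    out=[]
    for i in range(1,n):
        if st[i,4]<smin: continue
        p=np.argwhere(l==i)[:,::-1]
        W=np.array([px2w(c,*q,z)[:2] for q in p],dtype=np.float32)
        (cx,cy),(a,b),ang=cv2.minAreaRect(W*1000)
        if a<b: ang+=90;a,b=b,a
        ang=(ang+90)%180-90
        out.append((np.round([cx,cy],1),round(a),round(b),round(ang,1),st[i,4]))
    return out
E
python3 - <<'E'
from h import *
im=cv2.imread('pics/t0b.png')[:,:,::-1]
for o in ribs(im): print(o)
# white bodies
hsv=cv2.cvtColor(im,cv2.COLOR_RGB2HSV)
m=((hsv[...,2]>140)&(hsv[...,1]<45)).astype(np.uint8)
k=np.zeros_like(m);k[170:240,195:310]=1;m*=k
n,l,st,ce=cv2.connectedComponentsWithStats(m)
for i in range(1,n):
    if st[i,4]<60: continue
    p=np.argwhere(l==i)[:,::-1]
    W=np.array([px2w('top',*q,.034)[:2] for q in p],dtype=np.float32)
    print('body',cv2.minAreaRect(W*1000),st[i,4])
# red head
m=((hsv[...,1]>150)&((hsv[...,0]<8)|(hsv[...,0]>172))).astype(np.uint8)
m[:185]=0;m[230:]=0;m[:,:150]=0;m[:,200:]=0
v,u=np.nonzero(m);print('head',u.mean(),v.mean(),px2w('top',u.mean(),v.mean(),.083), u.max()-u.min(),v.max()-v.min())
E
```

```text
(array([530.6,  92. ]), 64, 33, -77.3, np.int32(252))
(array([520.2, 236.5]), 68, 32, -89.6, np.int32(285))
(array([418.9, 236.5]), 69, 29, 81.5, np.int32(255))
(array([416.2, 104.8]), 64, 31, -72.2, np.int32(249))
body ((535.9652099609375, 92.86135864257812), (60.66078567504883, 88.70169830322266), 12.961759567260742) 300
body ((524.697265625, 238.8497772216797), (58.63643264770508, 86.2403564453125), 0.36175337433815) 277
body ((420.5081481933594, 106.17526245117188), (59.64072036743164, 88.1731185913086), 18.3348388671875) 274
body ((421.8075256347656, 238.1949462890625), (87.02500915527344, 60.075592041015625), 82.13435363769531) 252
head 171.251968503937 202.51968503937007 [0.47052262 0.36796722 0.083     ] 12 11
```

```bash
cat >> h.py <<'E'
def yaw(s=None):
    s=s or r.read_state(); x=Ro.from_quat(s['eef_rot']).apply([1,0,0]); return np.degrees(np.arctan2(x[1],x[0]))
def plan(pts,g=1,p0=None,y0=None,step=0.024):
    """pts: list of (x,y,z,yaw or None). prints rows"""
    s=r.read_state(); p=np.array(s['ee_pos'] if p0 is None else p0,float); y=yaw(s) if y0 is None else y0
    for q in pts:
        t=np.array(q[:3]); ty=y if q[3] is None else q[3]
        dy=(ty-y+180)%360-180
        d=t-p
        n=max(int(np.ceil(np.linalg.norm(d)/step)),int(np.ceil(abs(dy)/7)),1)
        # same n rows; move along first in tool axes varying
        rows=[]
        for i in range(n):
            a=np.radians(y)
            v=d/n
            l=[v[0]*np.cos(a)+v[1]*np.sin(a), v[0]*np.sin(a)-v[1]*np.cos(a), -v[2]]
            rr=[g]+[round(float(k/0.025),2) for k in l]+[round(-dy/n/90,3)]
            # integrate the rounded
            w=np.array(rr[1:4])*0.025
            p=p+np.array([w[0]*np.cos(a)+w[1]*np.sin(a), w[0]*np.sin(a)-w[1]*np.cos(a), -w[2]])
            y=y-rr[4]*90
            rows.append(rr)
        print(n,'rows ->',np.round(p,4),round(y,1)); print(str(rows).replace(' ',''))
def st():
    s=r.read_state();print('t',round(s['time'],2),'p',np.round(s['ee_pos'],4),'yaw',round(yaw(s),1),'F',np.round(s['ft_force'],1),'T',np.round(s['torque'],2),'w',round(s['width'],4),'j',np.round(s['joint_positions'],2))
E
python3 -c "
from h import *
st();plan([(.215,-.587,.43,None),(.42,-.1,.43,None),(.4705,.3695,.3,20+75)],g=-1)"
```

```text
t 1.85 p [ 0.2154 -0.5867  0.2226] yaw 20.2 F [0.7 0.3 0.4] T [0.03 0.03 0.03] w 0.0872 j [ 1.2   0.33 -0.06  1.46  0.02  1.35 -0.09]
9 rows -> [ 0.2154 -0.5867  0.4296] 20.2
[[-1,-0.0,0.0,-0.92,np.float64(-0.0)],[-1,-0.0,0.0,-0.92,np.float64(-0.0)],[-1,-0.0,0.0,-0.92,np.float64(-0.0)],[-1,-0.0,0.0,-0.92,np.float64(-0.0)],[-1,-0.0,0.0,-0.92,np.float64(-0.0)],[-1,-0.0,0.0,-0.92,np.float64(-0.0)],[-1,-0.0,0.0,-0.92,np.float64(-0.0)],[-1,-0.0,0.0,-0.92,np.float64(-0.0)],[-1,-0.0,0.0,-0.92,np.float64(-0.0)]]
22 rows -> [ 0.4183 -0.1021  0.4296] 20.2
[[-1,0.65,-0.7,-0.0,np.float64(-0.0)],[-1,0.65,-0.7,-0.0,np.float64(-0.0)],[-1,0.65,-0.7,-0.0,np.float64(-0.0)],[-1,0.65,-0.7,-0.0,np.float64(-0.0)],[-1,0.65,-0.7,-0.0,np.float64(-0.0)],[-1,0.65,-0.7,-0.0,np.float64(-0.0)],[-1,0.65,-0.7,-0.0,np.float64(-0.0)],[-1,0.65,-0.7,-0.0,np.float64(-0.0)],[-1,0.65,-0.7,-0.0,np.float64(-0.0)],[-1,0.65,-0.7,-0.0,np.float64(-0.0)],[-1,0.65,-0.7,-0.0,np.float64(-0.0)],[-1,0.65,-0.7,-0.0,np.float64(-0.0)],[-1,0.65,-0.7,-0.0,np.float64(-0.0)],[-1,0.65,-0.7,-0.0,np.float64(-0.0)],[-1,0.65,-0.7,-0.0,np.float64
[... 416 characters left out ...]
0.04)],[-1,0.55,-0.72,0.25,np.float64(-0.04)],[-1,0.59,-0.68,0.25,np.float64(-0.04)],[-1,0.63,-0.64,0.25,np.float64(-0.04)],[-1,0.67,-0.6,0.25,np.float64(-0.04)],[-1,0.71,-0.56,0.25,np.float64(-0.04)],[-1,0.74,-0.51,0.25,np.float64(-0.04)],[-1,0.77,-0.47,0.25,np.float64(-0.04)],[-1,0.8,-0.42,0.25,np.float64(-0.04)],[-1,0.83,-0.37,0.25,np.float64(-0.04)],[-1,0.85,-0.31,0.25,np.float64(-0.04)],[-1,0.87,-0.26,0.25,np.float64(-0.04)],[-1,0.88,-0.21,0.25,np.float64(-0.04)],[-1,0.89,-0.15,0.25,np.float64(-0.04)],[-1,0.9,-0.09,0.25,np.float64(-0.04)],[-1,0.9,-0.04,0.25,np.float64(-0.04)],[-1,0.9,0.02,0.25,np.float64(-0.04)],[-1,0.9,0.08,0.25,np.float64(-0.04)],[-1,0.89,0.13,0.25,np.float64(-0.04)]]
```

```bash
cat >> h.py <<'E'
def plan(pts,g=1,p0=None,y0=None,step=0.0245):
    s=r.read_state(); p=np.array(s['ee_pos'] if p0 is None else p0,float); y=yaw(s) if y0 is None else y0
    for q in pts:
        t=np.array(q[:3]); d=t-p; a=np.radians(y)
        n=max(int(np.ceil(np.linalg.norm(d)/step)),1)
        dy=0 if q[3] is None else (q[3]-y+180)%360-180
        if np.linalg.norm(d[:2])<.0015 and dy: n=max(n,int(np.ceil(abs(dy)/7.1)))
        tr=0
        v=d/n
        if dy:
            if np.linalg.norm(d[:2])<.0015: tr=round(-dy/n/90,3)
            else: print('separate turn total',-dy/90)
        l=[v[0]*np.cos(a)+v[1]*np.sin(a), v[0]*np.sin(a)-v[1]*np.cos(a), -v[2]]
        rr=[round(float(k/0.025),2) for k in l]
        if tr and np.linalg.norm(d[:2])<.0015: rr[0]=rr[1]=0.0
        w=np.array(rr)*0.025*n
        p=p+np.array([w[0]*np.cos(a)+w[1]*np.sin(a), w[0]*np.sin(a)-w[1]*np.cos(a), -w[2]]); y-=tr*90*n
        print(f'{n} x [{g},{rr[0]},{rr[1]},{rr[2]},{float(tr)}] -> ',np.round(p,4),round(y,1))
E
python3 -c "
from h import *
s=r.read_state();p=s['ee_pos'].copy();p[2]=.43
plan([(*p,20.2+71),(.42,-.1,.43,None),(.4705,.3695,.3,None),(.4705,.3695,.1,None)],g=-1)"
```

```text
11 x [-1,0.0,0.0,-0.75,-0.072] ->  [ 0.2154 -0.5867  0.4288] 91.4
22 x [-1,0.88,0.39,-0.0,0.0] ->  [ 0.4177 -0.0975  0.4288] 91.4
20 x [-1,0.93,0.13,0.26,0.0] ->  [0.471  0.369  0.2988] 91.4
9 x [-1,0.0,-0.0,0.88,0.0] ->  [0.471  0.369  0.1008] 91.4
```

Call:
{"method": "move_arm", "body": {
  "deltas": [
    [-1,0,0,-0.75,-0.072],
    [-1,0,0,-0.75,-0.072],
    [-1,0,0,-0.75,-0.072],
    [-1,0,0,-0.75,-0.072],
    [-1,0,0,-0.75,-0.072],
    [-1,0,0,-0.75,-0.072],
    [-1,0,0,-0.75,-0.072],
    [-1,0,0,-0.75,-0.072],
    [-1,0,0,-0.75,-0.072],
    [-1,0,0,-0.75,-0.072],
    [-1,0,0,-0.75,-0.072],
    [-1,0,0,0,0]
  ]
}}

```text
time: 2.85
ee_pos: [0.2156, -0.5872, 0.4328]
eef_rot: [0.696, 0.718, -0.001, 0.002]
ft_force: [0.3, -0.3, 0.3]
width: 0.0149
```

Call:
{"method": "move_arm", "body": {
  "deltas": [
    [-1,0.88,0.39,0,0],
    [-1,0.88,0.39,0,0],
    [-1,0.88,0.39,0,0],
    [-1,0.88,0.39,0,0],
    [-1,0.88,0.39,0,0],
    [-1,0.88,0.39,0,0],
    [-1,0.88,0.39,0,0],
    [-1,0.88,0.39,0,0],
    [-1,0.88,0.39,0,0],
    [-1,0.88,0.39,0,0],
    [-1,0.88,0.39,0,0]
  ]
}}

```text
time: 3.77
ee_pos: [0.3168, -0.3409, 0.4284]
eef_rot: [0.699, 0.715, -0.0, -0.0]
ft_force: [1.0, -0.1, 0.3]
width: 0.0005
```

Tracks well.

Call:
{"method": "move_arm", "body": {
  "deltas": [
    [-1,0.88,0.39,0,0],
    [-1,0.88,0.39,0,0],
    [-1,0.88,0.39,0,0],
    [-1,0.88,0.39,0,0],
    [-1,0.88,0.39,0,0],
    [-1,0.88,0.39,0,0],
    [-1,0.88,0.39,0,0],
    [-1,0.88,0.39,0,0],
    [-1,0.88,0.39,0,0],
    [-1,0.88,0.39,0,0],
    [-1,0.88,0.39,0,0]
  ]
}}

```text
time: 4.68
ee_pos: [0.4178, -0.0963, 0.4284]
eef_rot: [0.699, 0.715, -0.0, 0.0]
ft_force: [0.2, 0.3, 0.2]
width: 0.0007
```

Call:
{"method": "move_arm", "body": {
  "deltas": [
    [-1,0.93,0.13,0.26,0],
    [-1,0.93,0.13,0.26,0],
    [-1,0.93,0.13,0.26,0],
    [-1,0.93,0.13,0.26,0],
    [-1,0.93,0.13,0.26,0],
    [-1,0.93,0.13,0.26,0],
    [-1,0.93,0.13,0.26,0],
    [-1,0.93,0.13,0.26,0],
    [-1,0.93,0.13,0.26,0],
    [-1,0.93,0.13,0.26,0],
    [-1,0,0,0,0]
  ]
}}

```text
time: 5.6
ee_pos: [0.4432, 0.1402, 0.3625]
eef_rot: [0.697, 0.717, -0.0, -0.001]
ft_force: [-0.9, 0.7, 0.4]
width: 0.0006
```

```bash
python3 - <<'E'
from h import *
st()
im=snap('wrist','w1')
for l in ['stop_top','pack1_mid','pack2_mid','pack3_mid','pack4_mid']: print(l,find('wrist',l),find('wrist',l,'box') if l=='stop_top' else '')
E
```

```text
t 5.6 p [0.4432 0.1402 0.3625] yaw 91.7 F [-0.9  0.7  0.4] T [-0.01 -0.11  0.01] w 0.0006 j [ 0.69 -0.03 -1.05  1.57 -0.03  1.59 -0.33]
stop_top [(0.44, array([0.5471, 0.3588, 0.0023]))] [(0.72, array([0.4727, 0.3503, 0.0838]))]
pack1_mid [(0.86, array([0.5249, 0.2349, 0.0337]))] 
pack2_mid [(0.97, array([0.4263, 0.2319, 0.0364]))] 
pack3_mid [(0.82, array([0.4224, 0.1034, 0.0323])), (0.8, array([ 0.3446, -0.0314,  0.0338])), (0.79, array([0.1662, 0.2952, 0.0325]))] 
pack4_mid []
```

View pics/w1.png

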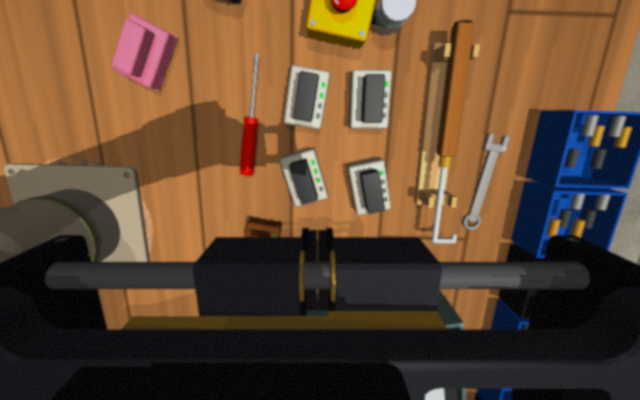

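Call:
{"method": "move_arm", "body": {
  "deltas": [
    [-1,0.93,0.13,0.6,0],
    [-1,0.93,0.13,0.6,0],
    [-1,0.93,0.13,0.6,0],
    [-1,0.93,0.13,0.6,0],
    [-1,0.93,0.13,0.6,0],
    [-1,0.93,0.13,0.6,0],
    [-1,0.93,0.13,0.6,0],
    [-1,0,0,0,0]
  ]
}}

```text
time: 6.62
ee_pos: [0.4613, 0.3019, 0.2557]
eef_rot: [0.697, 0.717, -0.001, -0.002]
ft_force: [-0.7, -0.2, -0.1]
width: 0.0
```

```bash
python3 - <<'E'
from h import *
st()
im=snap('wrist','w2')
for l in ['stop_top']: print(l,find('wrist',l),find('wrist',l,'box') if l=='stop_top' else '')
hsv=cv2.cvtColor(im,cv2.COLOR_RGB2HSV)
m=((hsv[...,1]>150)&(hsv[...,2]>60)&((hsv[...,0]<8)|(hsv[...,0]>172))).astype(np.uint8)
n,l,s,c=cv2.connectedComponentsWithStats(m)
for i in range(1,n):
    if s[i,4]>100: print(s[i],c[i],px2w('wrist',*c[i],.083))
E
```

```text
t 6.62 p [0.4613 0.3019 0.2557] yaw 91.6 F [-0.7 -0.2 -0.1] T [ 0.04 -0.04  0.01] w 0.0 j [ 0.26  0.34 -1.13  1.56  0.31  1.44 -0.86]
stop_top [(0.94, array([0.4724, 0.3624, 0.09  ])), (0.4, array([0.6534, 0.202 , 0.0521]))] [(0.71, array([0.4768, 0.3649, 0.0892]))]
[313 103  33  34 840] [328.84404762 119.95357143] [0.4742939  0.36683571 0.083     ]
[219 228  17  11 123] [227.         233.48780488] [0.35175922 0.22645368 0.083     ]
```

View pics/w2.png

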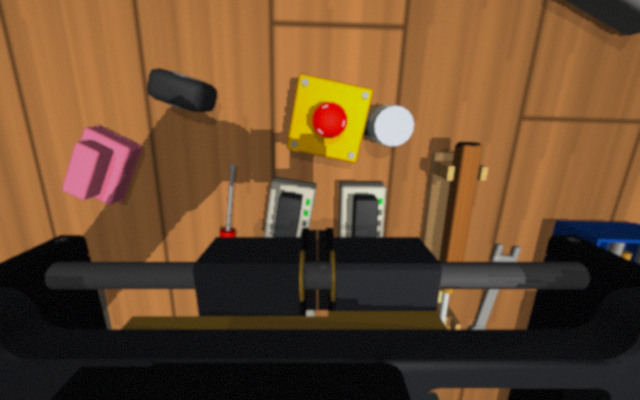

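```bash
python3 -c "
from h import *
plan([(.473,.367,.2,None),(.473,.367,.105,None),(.473,.367,.085,None)],g=-1)"
```

```text
4 x [-1,0.68,0.11,0.59,0.0] ->  [0.4727 0.3666 0.1999] 91.4
4 x [-1,0.0,0.0,0.95,0.0] ->  [0.4727 0.3666 0.1049] 91.4
1 x [-1,0.01,0.01,0.8,0.0] ->  [0.4729 0.3669 0.0849] 91.4
```

Call:
{"method": "move_arm", "body": {
  "deltas": [
    [-1,0.68,0.11,0.59,0],
    [-1,0.68,0.11,0.59,0],
    [-1,0.68,0.11,0.59,0],
    [-1,0.68,0.11,0.59,0],
    [-1,0,0,0.95,0],
    [-1,0,0,0.95,0],
    [-1,0,0,0.95,0],
    [-1,0,0,0.6,0],
    [-1,0,0,0.2,0],
    [-1,0,0,0.1,0],
    [-1,0,0,0,0]
  ]
}}

```text
time: 7.68
ee_pos: [0.473, 0.367, 0.1069]
eef_rot: [0.699, 0.716, 0.0, 0.0]
ft_force: [0.0, -0.4, -0.0]
width: 0.0006
```

Call:
{"method": "move_arm", "body": {
  "deltas": [
    [-1,0,0,0.24,0],
    [-1,0,0,0.12,0],
    [-1,0,0,0.12,0],
    [-1,0,0,0.08,0],
    [-1,0,0,0.08,0],
    [-1,0,0,0,0]
  ]
}}

```text
time: 8.18
ee_pos: [0.4722, 0.3672, 0.0897]
eef_rot: [0.698, 0.716, -0.0, -0.0]
ft_force: [-0.3, 0.1, 0.2]
width: 0.0003
```

Call:
{"method": "move_arm", "body": {
  "deltas": [
    [-1,0,0,0.08,0],
    [-1,0,0,0.08,0],
    [-1,0,0,0.08,0],
    [-1,0,0,0.08,0],
    [-1,0,0,0,0]
  ]
}}

```text
time: 8.6
ee_pos: [0.4724, 0.3674, 0.0819]
eef_rot: [0.698, 0.716, 0.0, 0.0]
ft_force: [0.5, 0.3, 2.8]
width: 0.0006
```

Call:
{"method": "move_arm", "body": {
  "deltas": [
    [-1,0,0,0.06,0],
    [-1,0,0,0.06,0],
    [-1,0,0,0,0]
  ]
}}

```text
time: 8.85
ee_pos: [0.4727, 0.3677, 0.0808]
eef_rot: [0.698, 0.716, 0.001, 0.0]
ft_force: [-3.9, -4.2, 18.9]
width: 0.0008
```

Call:
{"method": "move_arm", "body": {
  "deltas": [
    [-1,0,0,-0.5,0],
    [-1,0,0,-0.95,0],
    [0.2,0,0,-0.95,0],
    [0.2,0,0,-0.95,0],
    [0.2,-0.9,0,-0.9,0],
    [0.2,-0.9,0,-0.9,0],
    [0.2,-0.9,0,0,0],
    [0.2,-0.9,0,0,0],
    [0.2,-0.9,0,0,0],
    [0.2,-0.9,0,0,0],
    [0.2,-0.9,0,0,0],
    [0.2,0,0,0,0]
  ]
}}

```text
time: 9.85
ee_pos: [0.4772, 0.2049, 0.2074]
eef_rot: [0.7, 0.714, -0.001, 0.001]
ft_force: [1.1, -0.3, -0.5]
width: 0.0508
```

```bash
cat >> h.py <<'E'
def wpk(name,z=0.034):
    """white pack bodies in wrist pic"""
    s=r.read_state(); im=snap('wrist',name)
    for l in ['pack1_mid','pack2_mid','pack3_mid','pack4_mid']: print(l,find('wrist',l))
    hsv=cv2.cvtColor(im,cv2.COLOR_RGB2HSV)
    m=((hsv[...,2]>135)&(hsv[...,1]<60)).astype(np.uint8); m[235:]=0
    n,l,s,c=cv2.connectedComponentsWithStats(m)
    for i in range(1,n):
        if s[i,4]<300: continue
        p=np.argwhere(l==i)[:,::-1]
        W=np.array([px2w('wrist',*q,z)[:2] for q in p],dtype=np.float32)
        (cx,cy),(a,b),ang=cv2.minAreaRect(W*1000)
        if a<b: ang+=90;a,b=b,a
        print('body',round(cx,1),round(cy,1),round(a),round(b),'yaw',round(ang%180,1),s[i])
E
python3 - <<'E'
from h import *
st(); wpk('w3')
snap('top','t1'); print(find('top','stop_top'))
E
```

```text
t 9.85 p [0.4772 0.2049 0.2074] yaw 91.1 F [ 1.1 -0.3 -0.5] T [-0.16 -0.09 -0.03] w 0.0508 j [ 0.5   0.28 -1.14  1.71  0.27  1.32 -0.68]
pack1_mid [(0.89, array([0.5244, 0.2469, 0.0339])), (0.6, array([0.6482, 0.2101, 0.0514]))]
pack2_mid [(0.88, array([0.4203, 0.2455, 0.033 ])), (0.74, array([ 0.7431,  0.1076, -0.0024]))]
pack3_mid [(0.63, array([0.1611, 0.3047, 0.0333])), (0.6, array([0.4171, 0.114 , 0.029 ]))]
pack4_mid [(0.69, array([0.5366, 0.0996, 0.0264]))]Traceback (most recent call last):
  File "<stdin>", line 2, in <module>
  File "h.py", line 101, in wpk
    W=np.array([px2w('wrist',*q,z)[:2] for q in p],dtype=np.float32)
                ~~~~^^^^^^^^^^^^^^
  File "h.py", line 19, in px2w
    s=r.read_state();H=np.array(i['hand_eye']);R=Ro.from_quat(s['eef_rot']).as_matrix()
ValueError: time passes only in moves, steps and waits
```

View pics/w3.png

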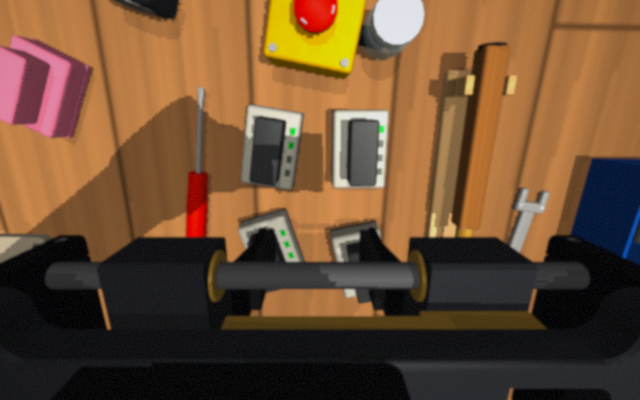

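```bash
cat >> h.py <<'E'
def proj(c,P,z,s=None):
    i=r.camera_info(c);K=np.array(i['K']);P=np.atleast_2d(np.array(P,float))
    D=(np.linalg.inv(K)@np.c_[P,np.ones(len(P))].T)
    if c=='wrist':
        H=np.array(i['hand_eye']);R=Ro.from_quat(s['eef_rot']).as_matrix()
        o=R@H[:3,3]+s['ee_pos'];D=R@H[:3,:3]@D
    else:
        R=np.array(i['R']);o=-R.T@np.array(i['t']);D=R.T@D
    return (o[:,None]+D*(z-o[2])/D[2]).T
def wbody(im,s,z=0.034,c='wrist',vmax=235,vth=135,mina=300):
    hsv=cv2.cvtColor(im,cv2.COLOR_RGB2HSV)
    m=((hsv[...,2]>vth)&(hsv[...,1]<60)).astype(np.uint8); m[vmax:]=0
    n,l,t,_=cv2.connectedComponentsWithStats(m)
    for i in range(1,n):
        if t[i,4]<mina: continue
        W=proj(c,np.argwhere(l==i)[:,::-1],z,s)[:,:2].astype(np.float32)
        (cx,cy),(a,b),ang=cv2.minAreaRect(W*1000)
        if a<b: ang+=90;a,b=b,a
        print(c,'body',round(cx,1),round(cy,1),round(a),round(b),'yaw',round(ang%180,1),t[i])
E
python3 - <<'E'
from h import *
s=r.read_state()
wbody(cv2.imread('pics/w3.png')[:,:,::-1],s)
im=snap('top','t1'); print(find('top','stop_top')); wbody(im,s,c='top',vmax=240,vth=140,mina=150)
a=cv2.resize(im[110:280,140:340],None,fx=4,fy=4,interpolation=cv2.INTER_CUBIC)[:600];cv2.imwrite('pics/t1c.png',a[:,:,::-1])
E
```

```text
wrist body 553.6 377.4 52 41 yaw 1.5 [ 373    0   52   46 1972]
wrist body 424.2 271.5 61 38 yaw 172.4 [245 105  57  35 898]
wrist body 523.3 247.5 88 60 yaw 91.5 [ 333  110   55   78 1741]
wrist body 733.8 177.2 59 33 yaw 84.1 [515 188  34  47 653]
wrist body 411.0 152.3 62 24 yaw 1.5 [239 216  51  19 416]
[(0.66, array([0.4678, 0.3734, 0.0791]))]
top body 1023.9 197.7 685 170 yaw 90.7 [ 128    0  227   53 7910]
top body 1041.0 -347.7 163 152 yaw 88.6 [ 394    0   54   47 1584]
top body 1091.8 -502.5 162 50 yaw 90.7 [444   0  53  16 351]
top body 1055.3 -795.4 396 132 yaw 91.1 [ 503    0  130   41 3063]
top body 1011.5 742.2 246 149 yaw 90.6 [  20    5   83   47 1766]
top body 1012.1 -510.0 90 51 yaw 142.8 [465  22  24  24 238]
top body 935.2 -961.2 117 74 yaw 102.3 [602  43  38  25 503]
top body 741.4 99.0 172 34 yaw 84.4 [243 107  59  17 337]
top body 737.5 -199.0 178 14 yaw 102.4 [344 113  60  13 161]
top body 504.8 266.9 446 160 yaw 41.1 [ 145  121  134  119 6392]
top body 687.1 -291.0 57 53 yaw 10.7 [395 124  21  21 325]
top body 674.9 70.8 137 42 yaw 90.4 [258 130  48  15 229]
top body 639.6 720.0 137 27 yaw 54.4 [ 38 132  40  31 377]
top body 603.2 743.8 135 25 yaw 55.5 [ 29 144  40  31 369]
top body 610.1 -305.3 57 54 yaw 10.9 [401 149  20  21 332]
top body 517.0 772.8 118 73 yaw 108.9 [ 12 171  42  33 234]
top body 536.3 92.9 90 61 yaw 103.5 [257 171  34  26 283]
top body 533.3 -320.0 56 53 yaw 11.8 [407 175  20  21 337]
top body 456.6 -335.5 56 51 yaw 11.0 [412 201  21  22 343]
top body 449.0 -677.1 83 23 yaw 35.7 [530 202  21  26 168]
top body 396.0 -912.3 93 32 yaw 90.3 [608 228  32  12 265]
```

View pics/t1c.png

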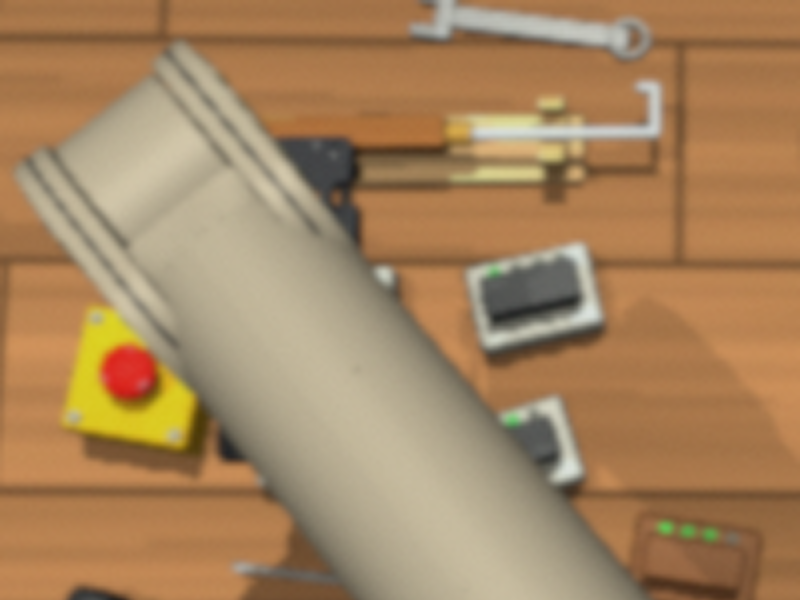

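```bash
python3 - <<'E'
from h import *
for i in range(4):
    st(); im=snap('wrist','w4_%d'%i); s=r.read_state()
    print(find('wrist','pack1_mid')); wbody(im,s,mina=1500)
E
```

```text
t 10.2 p [0.4759 0.211  0.2078] yaw 91.5 F [-0.3  0.1 -0.7] T [ 0.05 -0.07 -0.02] w 0.0523 j [ 0.49  0.29 -1.15  1.71  0.27  1.32 -0.68]
[(0.62, array([0.5228, 0.2408, 0.0327]))]
wrist body 555.9 373.5 52 48 yaw 1.5 [ 375    0   51   54 2240]
wrist body 524.6 241.1 87 60 yaw 91.5 [ 334  116   56   77 1659]
t 10.3 p [0.476  0.2107 0.2078] yaw 91.5 F [ 1.5 -0.3  0.1] T [ 0.02 -0.11 -0.01] w 0.0522 j [ 0.49  0.29 -1.15  1.71  0.27  1.32 -0.68]
[(0.93, array([0.5267, 0.241 , 0.029 ]))]
wrist body 556.1 373.0 51 48 yaw 1.5 [ 375    0   51   54 2220]
wrist body 524.7 240.7 87 60 yaw 91.5 [ 334  116   56   77 1704]
t 10.4 p [0.4761 0.2103 0.2077] yaw 91.5 F [-0.5  1.1 -0. ] T [ 0.04 -0.07  0.04] w 0.052 j [ 0.49  0.29 -1.15  1.71  0.27  1.32 -0.68]
[(0.61, array([0.525 , 0.2423, 0.0317])), (0.25, array([0.4694, 0.3672, 0.082 ]))]
wrist body 556.1 372.6 52 48 yaw 1.5 [ 375    0   51   54 2216]
wrist body 524.7 240.3 87 60 yaw 91.5 [ 334  116   55   77 1695]
t 10.5 p [0.4762 0.21   0.2077] yaw 91.5 F [ 0.1 -0.1 -0.1] T [-0.03 -0.06  0.04] w 0.052 j [ 0.49  0.29 -1.15  1.71  0.27  1.32 -0.68]
[(0.58, array([0.5224, 0.2398, 0.0325]))]
wrist body 555.8 372.4 52 48 yaw 1.5 [ 374    0   52   54 2200]
wrist body 524.7 240.1 87 60 yaw 91.5 [ 334  116   55   77 1664]
```

```bash
python3 -c "
from h import *
plan([(.5247,.2395,.19,None),(.5247,.2395,.06,90.5),(.5247,.2395,.038,None)],g=.2)"
```

```text
3 x [0.2,0.38,0.66,0.24,0.0] ->  [0.525  0.2396 0.1898] 91.4
6 x [0.2,0.0,0.0,0.87,0.002] ->  [0.525  0.2396 0.0593] 90.4
1 x [0.2,-0.01,-0.01,0.85,0.0] ->  [0.5247 0.2394 0.038 ] 90.4
```

Call:
{"method": "move_arm", "body": {
  "deltas": [
    [0.2,0.38,0.66,0.24,0.006],
    [0.2,0.38,0.66,0.24,0.006],
    [0.2,0.38,0.65,0.24,0],
    [0.2,0,0,0.87,0],
    [0.2,0,0,0.87,0],
    [0.2,0,0,0.87,0],
    [0.2,0,0,0.87,0],
    [0.2,0,0,0,0],
    [0.2,0,0,0,0]
  ]
}}

```text
time: 11.35
ee_pos: [0.5246, 0.2389, 0.1024]
eef_rot: [0.705, 0.709, -0.001, -0.0]
ft_force: [-0.8, 0.5, 0.6]
width: 0.0524
```

```bash
python3 - <<'E'
from h import *
st(); im=snap('wrist','w5')
plan([(.5247,.2395,.038,None)],g=.2)
E
```

```text
t 11.35 p [0.5246 0.2389 0.1024] yaw 90.4 F [-0.8  0.5  0.6] T [ 0.05 -0.13 -0.  ] w 0.0524 j [ 0.29  0.53 -1.02  1.69  0.48  1.19 -0.84]
3 x [0.2,0.0,-0.01,0.88,0.0] ->  [0.5245 0.2394 0.0377] 90.4
```

View pics/w5.png

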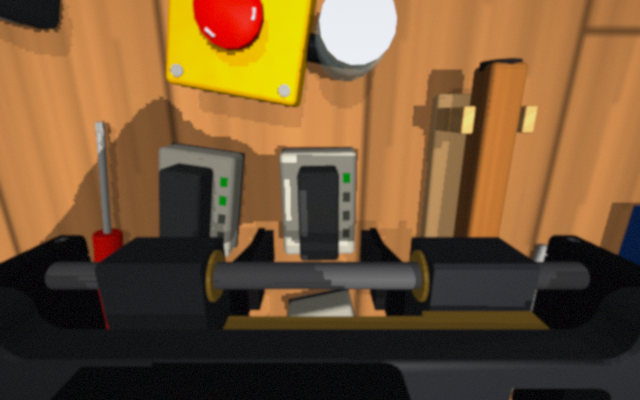

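Call:
{"method": "move_arm", "body": {
  "deltas": [
    [0.2,0,0,0.87,0],
    [0.2,0,0,0.87,0],
    [0.2,0,0,0.6,0],
    [0.2,0,0,0.2,0],
    [0.2,0,0,0,0],
    [-1,0,0,0,0],
    [-1,0,0,0,0],
    [-1,0,0,0,0],
    [-1,0,0,0,0],
    [-1,0,0,0,0]
  ],
  "squeeze": 30
}}

```text
time: 12.23
ee_pos: [0.5255, 0.2392, 0.04]
eef_rot: [0.705, 0.709, 0.0, 0.0]
ft_force: [-1.2, -0.5, 3.3]
width: 0.0297
```

```bash
python3 - <<'E'
from h import *
st()
s=r.read_state()
im=snap('top','t2'); im2=snap('scene','s2')
print(find('top','bay1'),find('top','chest'),find('top','lid_eye'))
print(find('scene','bay1'),find('scene','chest'))
a=cv2.resize(im[75:255,330:510],None,fx=3.3,fy=3.3,interpolation=cv2.INTER_CUBIC)[:600];cv2.imwrite('pics/t2c.png',a[:,:,::-1])
E
```

```text
t 12.23 p [0.5255 0.2392 0.04  ] yaw 90.3 F [-1.2 -0.5  3.3] T [-0.09  0.03 -0.1 ] w 0.0297 j [ 0.25  0.6  -0.96  1.74  0.55  1.09 -0.89]
[(0.97, array([ 0.6477, -0.1852,  0.0453])), (0.93, array([ 0.501 , -0.2107,  0.0449])), (0.87, array([ 0.576 , -0.1965,  0.0425])), (0.74, array([ 0.4278, -0.2249,  0.0492])), (0.16, array([0.6487, 0.2096, 0.0495]))] [(0.69, array([ 5.441e-01, -2.400e-01,  1.000e-04]))] []
[(0.97, array([ 0.4972, -0.2079,  0.045 ])), (0.94, array([ 0.6474, -0.1778,  0.0421])), (0.66, array([ 0.4287, -0.22  ,  0.0473])), (0.6, array([ 0.5745, -0.1941,  0.0453]))] [(0.72, array([ 5.432e-01, -2.340e-01, -5.000e-04])), (0.29, array([0.5454, 0.3641, 0.0014])), (0.27, array([ 0.4283, -0.2206,  0.043 ]))]
```

View pics/t2c.png

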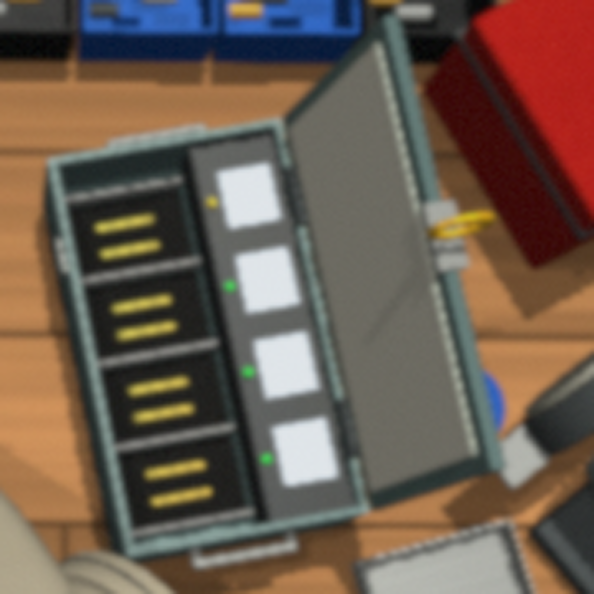

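```bash
python3 -c "
from h import *
plan([(.5255,.2392,.215,100.8),(.6463,-.1812,.215,None),(.6463,-.1812,.13,None),(.6463,-.1812,.087,None)],g=-1)"
```

```text
8 x [-1,0.0,0.0,-0.88,-0.015] ->  [0.5254 0.2392 0.2159] 101.1
18 x [-1,-0.97,0.08,0.0,0.0] ->  [ 0.6452 -0.1821  0.2159] 101.1
4 x [-1,0.01,0.01,0.86,0.0] ->  [ 0.646  -0.1809  0.1299] 101.1
2 x [-1,-0.01,0.01,0.86,0.0] ->  [ 0.6465 -0.1813  0.0869] 101.1
```

Call:
{"method": "move_arm", "body": {
  "deltas": [
    [-1,0,0,-0.5,0],
    [-1,0,0,-0.8,0],
    [-1,0,0,-0.95,-0.02],
    [-1,0,0,-0.95,-0.025],
    [-1,0,0,-0.95,-0.025],
    [-1,0,0,-0.95,-0.025],
    [-1,0,0,-0.95,-0.02],
    [-1,0,0,-0.95,0],
    [-1,0,0,0,0]
  ]
}}

```text
time: 13.33
ee_pos: [0.526, 0.2404, 0.2191]
eef_rot: [0.638, 0.77, 0.002, 0.001]
ft_force: [1.4, 0.8, -3.4]
width: 0.0298
```

```bash
python3 -c "
from h import *
st()
plan([(.6463,-.1812,.215,None),(.6463,-.1812,.13,None),(.6463,-.1812,.087,None)],g=-1)"
```

```text
t 13.33 p [0.526  0.2404 0.2191] yaw 100.7 F [ 1.4  0.8 -3.4] T [ 0.08 -0.15  0.03] w 0.0298 j [ 0.36  0.44 -1.12  1.56  0.4   1.39 -0.61]
18 x [-1,-0.97,0.09,0.01,0.0] ->  [ 0.6472 -0.1809  0.2146] 100.7
4 x [-1,-0.0,-0.01,0.85,0.0] ->  [ 0.6462 -0.1811  0.1296] 100.7
2 x [-1,-0.0,0.0,0.85,0.0] ->  [ 0.6462 -0.1811  0.0871] 100.7
```

Call:
{"method": "move_arm", "body": {
  "deltas": [
    [-1,-0.97,0.09,0.01,0],
    [-1,-0.97,0.09,0.01,0],
    [-1,-0.97,0.09,0.01,0],
    [-1,-0.97,0.09,0.01,0],
    [-1,-0.97,0.09,0.01,0],
    [-1,-0.97,0.09,0.01,0],
    [-1,-0.97,0.09,0.01,0],
    [-1,-0.97,0.09,0.01,0],
    [-1,-0.97,0.09,0.01,0],
    [-1,-0.97,0.09,0.01,0],
    [-1,-0.97,0.09,0.01,0],
    [-1,-0.97,0.09,0.01,0]
  ]
}}

```text
time: 14.33
ee_pos: [0.6052, -0.0431, 0.2106]
eef_rot: [0.638, 0.77, -0.0, -0.001]
ft_force: [0.4, 0.5, -2.8]
width: 0.0296
```

Call:
{"method": "move_arm", "body": {
  "deltas": [
    [-1,-0.97,0.09,0.01,0],
    [-1,-0.97,0.09,0.01,0],
    [-1,-0.97,0.09,0.01,0],
    [-1,-0.97,0.09,0.01,0],
    [-1,-0.97,0.09,0.01,0],
    [-1,-0.97,0.08,0.01,0],
    [-1,0,0,0,0],
    [-1,0,0,0,0],
    [-1,0,0,0,0]
  ]
}}

```text
time: 15.08
ee_pos: [0.6453, -0.1815, 0.2092]
eef_rot: [0.638, 0.77, 0.0, -0.001]
ft_force: [-0.6, 0.9, -2.3]
width: 0.0297
```

```bash
python3 -c "
from h import *
st(); snap('wrist','w6');print(find('wrist','bay1'))
plan([(.6463,-.1812,.13,100.8)],g=-1)"
```

```text
t 15.08 p [ 0.6453 -0.1815  0.2092] yaw 100.7 F [-0.6  0.9 -2.3] T [ 0.02 -0.07  0.02] w 0.0297 j [ 0.83  0.62 -0.97  1.3   0.5   1.47  0.09]
[(0.93, array([ 0.4975, -0.2075,  0.0452])), (0.88, array([ 0.5706, -0.1927,  0.047 ])), (0.6, array([ 0.4283, -0.225 ,  0.048 ]))]
4 x [-1,-0.0,0.01,0.8,0.0] ->  [ 0.6465 -0.1807  0.1297] 100.8
```

View pics/w6.png

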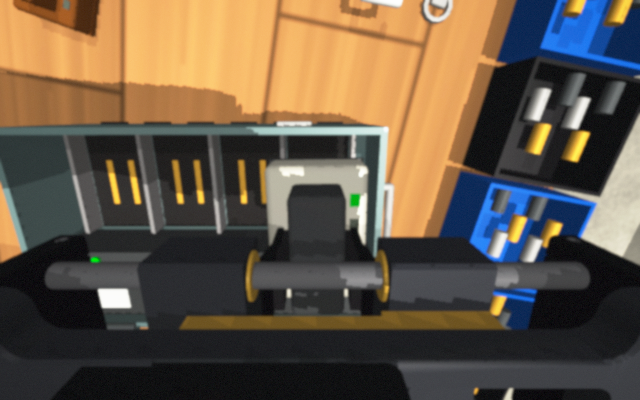

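Call:
{"method": "move_arm", "body": {
  "deltas": [
    [-1,0,0,0.85,0],
    [-1,0,0,0.85,0],
    [-1,0,0,0.85,0],
    [-1,0,0,0.85,0],
    [-1,0,0,0.4,0],
    [-1,0,0,0.3,0],
    [-1,0,0,0,0],
    [-1,0,0,0,0]
  ]
}}

```text
time: 15.85
ee_pos: [0.6461, -0.182, 0.1082]
eef_rot: [0.638, 0.77, 0.0, 0.0]
ft_force: [1.3, -0.6, -2.6]
width: 0.0299
```

Call:
{"method": "move_arm", "body": {
  "deltas": [
    [-1,0,0,0.3,0],
    [-1,0,0,0.2,0],
    [-1,0,0,0,0]
  ]
}}

```text
time: 16.1
ee_pos: [0.6453, -0.1824, 0.094]
eef_rot: [0.638, 0.77, -0.0, -0.0]
ft_force: [-0.3, 0.8, -4.2]
width: 0.0298
```

Call:
{"method": "move_arm", "body": {
  "deltas": [
    [-1,0,0,0.2,0],
    [-1,0,0,0.15,0],
    [-1,0,0,0,0]
  ]
}}

```text
time: 16.35
ee_pos: [0.6454, -0.1824, 0.0853]
eef_rot: [0.638, 0.77, -0.0, -0.0]
ft_force: [-0.9, 0.2, -3.0]
width: 0.0297
```

Call:
{"method": "move_arm", "body": {
  "deltas": [
    [-1,0,0,0.06,0],
    [-1,0,0,0,0],
    [0.15,0,0,0,0],
    [0.15,0,0,0,0],
    [0.15,0,0,0,0],
    [0.15,0,0,-0.4,0],
    [0.15,0,0,-0.9,0],
    [0.15,0,0,-0.9,0],
    [0.15,0,0,-0.9,0],
    [0.15,0,0,-0.9,0],
    [0.15,0,0,-0.9,0],
    [0.15,0,0,-0.9,0]
  ]
}}

```text
time: 17.35
ee_pos: [0.6457, -0.1821, 0.2318]
eef_rot: [0.638, 0.77, 0.0, 0.0]
ft_force: [-0.2, -0.2, -0.7]
width: 0.0502
```

```bash
python3 -c "
from h import *
st(); im=snap('top','t3'); wbody(im,None,c='top',vmax=240,vth=140,mina=200) if 0 else 0
cv2.imwrite('pics/t3c.png',cv2.resize(im[75:255,180:480],None,fx=2.6,fy=2.6)[:,:,::-1])
for l in ['pack1_mid','pack2_mid','pack3_mid','pack4_mid']: print(l,find('top',l))
hsv=cv2.cvtColor(im,cv2.COLOR_RGB2HSV)
"
```

```text
t 17.35 p [ 0.6457 -0.1821  0.2318] yaw 100.7 F [-0.2 -0.2 -0.7] T [ 0.04 -0.14 -0.  ] w 0.0502 j [ 0.83  0.61 -0.98  1.27  0.49  1.51  0.1 ]
pack1_mid [(0.89, array([ 0.6462, -0.1802,  0.0773]))]
pack2_mid [(0.7, array([0.4189, 0.2391, 0.0327]))]
pack3_mid [(0.95, array([0.3906, 0.113 , 0.0285])), (0.93, array([0.1655, 0.3003, 0.0282])), (0.6, array([ 0.3481, -0.0192,  0.0348]))]
pack4_mid [(0.72, array([0.5364, 0.0919, 0.0324])), (0.34, array([0.4235, 0.2405, 0.0342]))]
```

View pics/t3c.png

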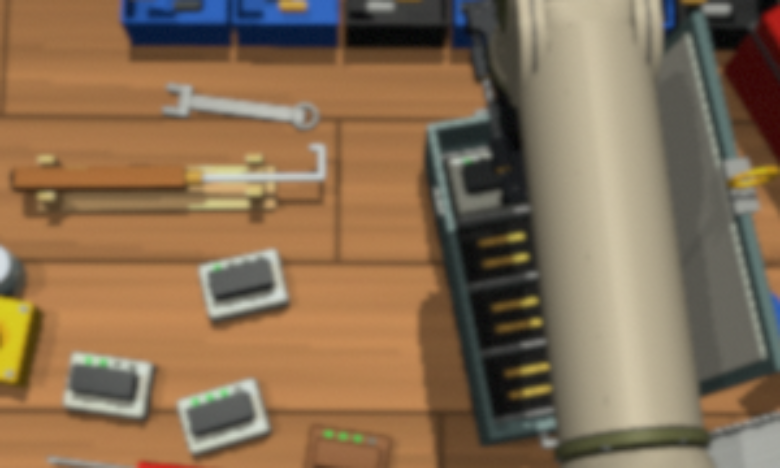

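```bash
python3 -c "
from h import *
im=cv2.imread('pics/t3.png')[:,:,::-1]
wbody(im[:, :].copy(),None,c='top',vmax=250,vth=140,mina=240)
" | awk '$3>300 && $3<600 && $4>0 && $4<300'; python3 -c "
from h import *
plan([(.5358,.02,.2,None),(.5358,.0932,.2,102.8)],g=.15)"
```

```text
top body 536.3 93.0 90 62 yaw 102.7 [257 171  34  26 312]
top body 422.1 238.8 89 60 yaw 82.1 [205 211  34  24 294]
top body 388.8 112.3 90 61 yaw 106.7 [248 221  35  28 331]
10 x [0.15,0.88,-0.28,0.12,0.0] ->  [0.5359 0.0208 0.1996] 100.7
separate turn total -0.023217430773658204
3 x [0.15,0.95,0.18,-0.01,0.0] ->  [0.5359 0.0934 0.2003] 100.7
```

Call:
{"method": "move_arm", "body": {
  "deltas": [
    [0.15,0.88,-0.28,0.1,-0.012],
    [0.15,0.88,-0.28,0.1,-0.011],
    [0.15,0.88,-0.25,0.1,0],
    [0.15,0.88,-0.25,0.1,0],
    [0.15,0.88,-0.25,0.1,0],
    [0.15,0.88,-0.25,0.1,0],
    [0.15,0.88,-0.25,0.1,0],
    [0.15,0.88,-0.25,0.1,0],
    [0.15,0.88,-0.25,0.1,0],
    [0.15,0.88,-0.25,0.1,0],
    [0.15,0.95,0.15,0.3,0],
    [0.15,0.95,0.18,0.8,0]
  ]
}}

```text
time: 18.6
ee_pos: [0.5334, 0.0674, 0.178]
eef_rot: [0.625, 0.781, 0.0, 0.001]
ft_force: [0.6, 0.1, -0.4]
width: 0.0499
```

```bash
python3 -c "
from h import *
st();plan([(.5358,.0935,.09,102.8)],g=.15)"
```

```text
t 18.6 p [0.5334 0.0674 0.178 ] yaw 102.7 F [ 0.6  0.1 -0.4] T [-0.09 -0.17 -0.01] w 0.0499 j [ 0.74  0.37 -1.14  1.71  0.35  1.28 -0.25]
separate turn total -0.0010277039513406786
4 x [0.15,0.25,0.08,0.88,0.0] ->  [0.5358 0.0935 0.09  ] 102.7
```

Call:
{"method": "move_arm", "body": {
  "deltas": [
    [0.15,0,0,0,0],
    [0.15,0,0,0,0],
    [0.15,0,0,0,0]
  ]
}}

```text
time: 18.85
ee_pos: [0.5331, 0.0662, 0.1767]
eef_rot: [0.624, 0.781, -0.0, -0.0]
ft_force: [0.7, -0.1, -0.6]
width: 0.0501
```

```bash
python3 -c "
from h import *
st();plan([(.5358,.0935,.09,None)],g=.15)"
```

```text
t 18.85 p [0.5331 0.0662 0.1767] yaw 102.8 F [ 0.7 -0.1 -0.6] T [-0.03 -0.09 -0.03] w 0.0501 j [ 0.74  0.38 -1.14  1.71  0.36  1.28 -0.25]
4 x [0.15,0.26,0.09,0.87,0.0] ->  [0.5361 0.0935 0.0897] 102.8
```

Call:
{"method": "move_arm", "body": {
  "deltas": [
    [0.15,0.26,0.09,0.87,0],
    [0.15,0.26,0.09,0.87,0],
    [0.15,0.26,0.09,0.87,0],
    [0.15,0.26,0.09,0.4,0],
    [0.15,0,0,0,0],
    [0.15,0,0,0,0],
    [0.15,0,0,0,0]
  ]
}}

```text
time: 19.43
ee_pos: [0.5371, 0.0937, 0.1031]
eef_rot: [0.624, 0.781, 0.0, 0.001]
ft_force: [-0.1, 0.0, 0.4]
width: 0.05
```

```bash
python3 -c "
from h import *
st();snap('wrist','w7');plan([(.5358,.0935,.039,None)],g=.15)"
```

```text
t 19.43 p [0.5371 0.0937 0.1031] yaw 102.7 F [-0.1  0.   0.4] T [-0.05 -0.06 -0.  ] w 0.05 j [ 0.62  0.47 -1.07  1.78  0.45  1.17 -0.37]
3 x [0.15,0.0,-0.02,0.85,0.0] ->  [0.5357 0.0933 0.0394] 102.7
```

View pics/w7.png

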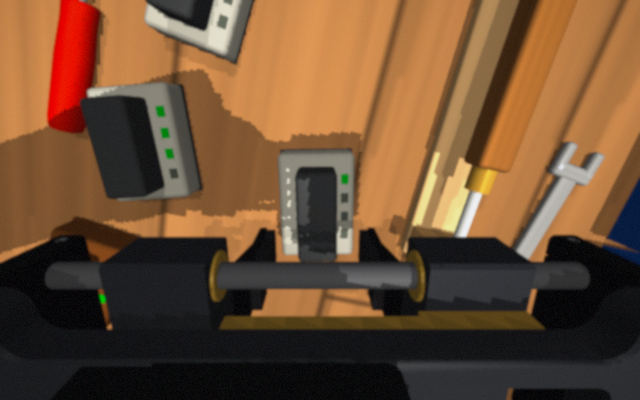

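Call:
{"method": "move_arm", "body": {
  "deltas": [
    [0.15,0,-0.02,0.87,0],
    [0.15,0,-0.02,0.87,0],
    [0.15,0,0,0.6,0],
    [0.15,0,0,0.2,0],
    [0.15,0,0,0,0],
    [-1,0,0,0,0],
    [-1,0,0,0,0],
    [-1,0,0,0,0],
    [-1,0,0,0,0],
    [-1,0,0,0,0]
  ]
}}

```text
time: 20.32
ee_pos: [0.536, 0.094, 0.0391]
eef_rot: [0.624, 0.781, 0.0, 0.001]
ft_force: [0.6, -0.8, 4.5]
width: 0.0299
```

Call:
{"method": "move_arm", "body": {
  "deltas": [
    [-1,0,0,-0.4,0],
    [-1,0,0,-0.9,0.011],
    [-1,0,0,-0.95,0.011],
    [-1,0,0,-0.95,0],
    [-1,0,0,-0.95,0],
    [-1,0,0,-0.95,0],
    [-1,0,0,-0.95,0],
    [-1,0,0,-0.95,0],
    [-1,0,0,0,0],
    [-1,0,0,0,0]
  ]
}}

```text
time: 21.15
ee_pos: [0.5353, 0.094, 0.2139]
eef_rot: [0.637, 0.771, 0.0, 0.001]
ft_force: [-0.3, -1.0, -5.4]
width: 0.0295
```

```bash
python3 -c "
from h import *
st()
plan([(.5725,-.196,.21,None),(.5725,-.196,.11,None)],g=-1)"
```

```text
t 21.15 p [0.5353 0.094  0.2139] yaw 100.8 F [-0.3 -1.  -5.4] T [-0.05 -0.05 -0.02] w 0.0295 j [ 0.69  0.36 -1.15  1.65  0.33  1.35 -0.32]
12 x [-1,-0.97,-0.06,0.01,0.0] ->  [ 0.5722 -0.1952  0.2109] 100.8
5 x [-1,-0.01,0.0,0.81,0.0] ->  [ 0.5724 -0.1964  0.1097] 100.8
```

Call:
{"method": "move_arm", "body": {
  "deltas": [
    [-1,-0.97,-0.06,0.01,0],
    [-1,-0.97,-0.06,0.01,0],
    [-1,-0.97,-0.06,0.01,0],
    [-1,-0.97,-0.06,0.01,0],
    [-1,-0.97,-0.06,0.01,0],
    [-1,-0.97,-0.06,0.01,0],
    [-1,-0.97,-0.06,0.01,0],
    [-1,-0.97,-0.06,0.01,0],
    [-1,-0.97,-0.06,0.01,0],
    [-1,-0.97,-0.06,0.01,0],
    [-1,-0.97,-0.06,0.01,0],
    [-1,-0.97,-0.06,0.01,0]
  ]
}}

```text
time: 22.15
ee_pos: [0.571, -0.1963, 0.2082]
eef_rot: [0.637, 0.771, -0.001, -0.001]
ft_force: [-0.4, 0.5, -4.0]
width: 0.0299
```

Call:
{"method": "move_arm", "body": {
  "deltas": [
    [-1,0,0,0,0],
    [-1,0,0,0,0],
    [-1,0,0,0.5,0],
    [-1,0,0,0.8,0],
    [-1,0,0,0.8,0],
    [-1,0,0,0.7,0],
    [-1,0,0,0.4,0],
    [-1,0,0,0,0],
    [-1,0,0,0,0],
    [-1,0,0,0,0]
  ]
}}

```text
time: 22.98
ee_pos: [0.5727, -0.1948, 0.1312]
eef_rot: [0.637, 0.771, 0.0, 0.001]
ft_force: [-1.6, 0.2, -3.7]
width: 0.0299
```

```bash
python3 -c "
from h import *
st();snap('wrist','w8')
plan([(.5725,-.196,.109,None),(.5725,-.196,.085,None)],g=-1)"
```

```text
t 22.98 p [ 0.5727 -0.1948  0.1312] yaw 100.8 F [-1.6  0.2 -3.7] T [-0.04 -0.06 -0.01] w 0.0299 j [ 0.99  0.54 -0.99  1.59  0.47  1.26  0.12]
1 x [-1,-0.04,-0.02,0.9,0.0] ->  [ 0.5725 -0.1961  0.1089] 100.8
1 x [-1,0.0,0.0,0.96,0.0] ->  [ 0.5725 -0.1961  0.0849] 100.8
```

View pics/w8.png

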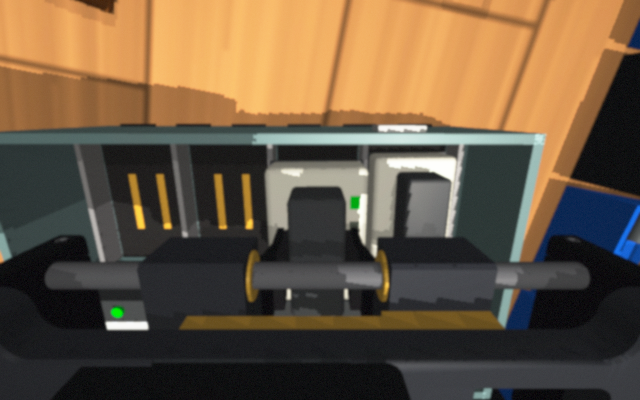

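Call:
{"method": "move_arm", "body": {
  "deltas": [
    [-1,0,0,0.6,0],
    [-1,0,0,0.3,0],
    [-1,0,0,0.3,0],
    [-1,0,0,0.2,0],
    [-1,0,0,0.2,0],
    [-1,0,0,0,0],
    [-1,0,0,0,0]
  ]
}}

```text
time: 23.62
ee_pos: [0.5721, -0.1952, 0.0901]
eef_rot: [0.637, 0.771, 0.0, -0.0]
ft_force: [0.0, -0.3, -3.6]
width: 0.0297
```

Call:
{"method": "move_arm", "body": {
  "deltas": [
    [-1,0,0,0.2,0],
    [-1,0,0,0,0]
  ]
}}

```text
time: 23.78
ee_pos: [0.572, -0.1953, 0.0848]
eef_rot: [0.637, 0.77, -0.0, -0.0]
ft_force: [-0.2, 0.3, -4.7]
width: 0.03
```

Call:
{"method": "move_arm", "body": {
  "deltas": [
    [-1,0,0,0.06,0],
    [-1,0,0,0,0],
    [0.1,0,0,0,0],
    [0.1,0,0,0,0],
    [0.1,0,0,0,0],
    [0.1,0,0,-0.4,0],
    [0.1,0,0,-0.9,0],
    [0.1,0,0,-0.9,0],
    [0.1,0,0,-0.9,0],
    [0.1,0,0,-0.9,0],
    [0.1,0,0,-0.9,0],
    [0.1,0,0,0,0]
  ]
}}

```text
time: 24.78
ee_pos: [0.5742, -0.1951, 0.2118]
eef_rot: [0.637, 0.771, 0.001, 0.003]
ft_force: [0.4, 0.1, -0.7]
width: 0.0478
```

```bash
cat >> h.py <<'E'
def tb(im):
    import io,contextlib
    f=io.StringIO()
    with contextlib.redirect_stdout(f): wbody(im,None,c='top',vmax=260,vth=140,mina=130)
    for L in f.getvalue().splitlines():
        w=L.split()
        if 300<float(w[2])<720 and -250<float(w[3])<300 and 70<float(w[4])<100 and 45<float(w[5])<70: print(L)
E
python3 -c "
from h import *
st(); im=snap('top','t4'); tb(im)
for l in ['pack1_mid','pack2_mid','pack3_mid','pack4_mid']: print(l,find('top',l))
plan([(.4222,.2393,.22,None)],g=.15)
"
```

```text
t 24.78 p [ 0.5742 -0.1951  0.2118] yaw 100.8 F [ 0.4  0.1 -0.7] T [ 0.05 -0.1   0.05] w 0.0478 j [ 1.02  0.48 -1.02  1.49  0.41  1.39  0.16]
top body 422.1 238.6 89 61 yaw 82.5 [205 211  34  24 290]
top body 388.7 112.5 91 61 yaw 107.6 [248 221  35  28 329]
pack1_mid [(0.92, array([ 0.6464, -0.1788,  0.0769])), (0.63, array([ 0.3303, -0.46  ,  0.0016])), (0.46, array([ 0.4269, -0.2236,  0.0467]))]
pack2_mid [(0.84, array([0.4221, 0.2393, 0.0331])), (0.65, array([0.6501, 0.2107, 0.0499]))]
pack3_mid [(0.96, array([0.3892, 0.1119, 0.0307])), (0.83, array([0.1643, 0.2988, 0.0301])), (0.56, array([ 0.3471, -0.0288,  0.0363]))]
pack4_mid [(0.76, array([ 0.5695, -0.1952,  0.0766])), (0.34, array([ 0.5416, -0.239 , -0.0034]))]
19 x [0.15,0.96,-0.14,-0.03,0.0] ->  [0.4209 0.2402 0.2198] 100.8
```

Call:
{"method": "move_arm", "body": {
  "deltas": [
    [0.15,0.96,-0.14,0,0],
    [0.15,0.96,-0.14,0,0],
    [0.15,0.96,-0.14,0,0],
    [0.15,0.96,-0.14,0,0],
    [0.15,0.96,-0.14,0,0],
    [0.15,0.96,-0.14,0,0],
    [0.15,0.96,-0.14,0,0],
    [0.15,0.96,-0.14,0,0],
    [0.15,0.96,-0.14,0,0],
    [0.15,0.96,-0.14,0,0],
    [0.15,0.96,-0.14,0,0],
    [0.15,0.96,-0.14,0,0]
  ]
}}

```text
time: 26.03
ee_pos: [0.4759, 0.0806, 0.2056]
eef_rot: [0.637, 0.77, -0.0, -0.0]
ft_force: [0.3, -0.5, 1.0]
width: 0.05
```

Call:
{"method": "move_arm", "body": {
  "deltas": [
    [0.15,0.96,-0.14,0,0],
    [0.15,0.96,-0.14,0,0],
    [0.15,0.96,-0.14,0,0],
    [0.15,0.96,-0.14,0,0],
    [0.15,0.96,-0.14,0,0],
    [0.15,0.96,-0.14,0,0],
    [0.15,0.9,-0.14,0,0],
    [0.15,0,0,0.6,0.069],
    [0.15,0,0,0.6,0.069],
    [0.15,0,0,0.6,0.068],
    [0.15,0,0,0,0],
    [0.15,0,0,0,0]
  ]
}}

```text
time: 27.03
ee_pos: [0.4209, 0.2385, 0.1607]
eef_rot: [0.752, 0.659, -0.001, -0.0]
ft_force: [0.2, 0.4, 0.9]
width: 0.0504
```

```bash
python3 -c "
from h import *
st()
plan([(.4222,.2392,.1,None),(.4222,.2392,.039,None)],g=.15)
"
```

```text
t 27.03 p [0.4209 0.2385 0.1607] yaw 82.5 F [0.2 0.4 0.9] T [ 0.05 -0.08  0.02] w 0.0504 j [ 0.49  0.25 -1.21  1.86  0.25  1.21 -0.93]
3 x [0.15,0.01,0.02,0.81,0.0] ->  [0.4225 0.2391 0.1   ] 82.5
3 x [0.15,0.0,-0.0,0.81,0.0] ->  [0.4225 0.2391 0.0392] 82.5
```

Call:
{"method": "move_arm", "body": {
  "deltas": [
    [0.15,0.01,0.02,0.81,0],
    [0.15,0.01,0.02,0.81,0],
    [0.15,0.01,0.02,0.81,0],
    [0.15,0,0,0,0],
    [0.15,0,0,0,0]
  ]
}}

```text
time: 27.45
ee_pos: [0.423, 0.2394, 0.101]
eef_rot: [0.752, 0.659, -0.0, -0.0]
ft_force: [-0.1, 0.4, 0.1]
width: 0.0502
```

```bash
python3 -c "
from h import *
st();snap('wrist','w9')
plan([(.4222,.2392,.039,None)],g=.15)
"
```

```text
t 27.45 p [0.423  0.2394 0.101 ] yaw 82.4 F [-0.1  0.4  0.1] T [ 0.01 -0.05  0.01] w 0.0502 j [ 0.41  0.34 -1.15  1.92  0.35  1.1  -1.01]
3 x [0.15,-0.01,-0.02,0.84,0.0] ->  [0.422  0.2392 0.0388] 82.4
```

View pics/w9.png

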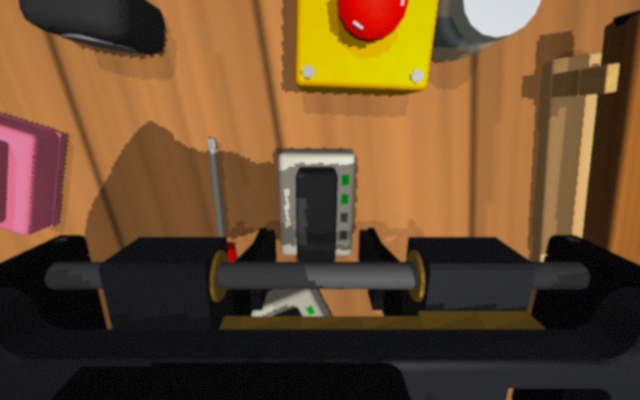

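Call:
{"method": "move_arm", "body": {
  "deltas": [
    [0.15,0,-0.02,0.84,0],
    [0.15,0,-0.02,0.84,0],
    [0.15,0,0,0.6,0],
    [0.15,0,0,0.2,0],
    [0.15,0,0,0,0],
    [-1,0,0,0,0],
    [-1,0,0,0,0],
    [-1,0,0,0,0],
    [-1,0,0,0,0],
    [-1,0,0,0,0]
  ]
}}

```text
time: 28.33
ee_pos: [0.4227, 0.2395, 0.0393]
eef_rot: [0.753, 0.658, 0.0, 0.0]
ft_force: [-1.2, -0.7, 5.9]
width: 0.0299
```

Call:
{"method": "move_arm", "body": {
  "deltas": [
    [-1,0,0,-0.4,0],
    [-1,0,0,-0.9,0],
    [-1,0,0,-0.95,-0.068],
    [-1,0,0,-0.95,-0.068],
    [-1,0,0,-0.95,-0.068],
    [-1,0,0,-0.95,0],
    [-1,0,0,-0.95,0],
    [-1,0,0,-0.95,0],
    [-1,0,0,0,0],
    [-1,0,0,0,0]
  ]
}}

```text
time: 29.17
ee_pos: [0.4224, 0.2393, 0.214]
eef_rot: [0.639, 0.769, 0.0, 0.001]
ft_force: [-0.6, -0.1, -6.2]
width: 0.0297
```

```bash
python3 -c "
from h import *
st()
plan([(.500,-.2095,.21,None)],g=-1)
"
```

```text
t 29.17 p [0.4224 0.2393 0.214 ] yaw 100.6 F [-0.6 -0.1 -6.2] T [-0.   -0.09 -0.  ] w 0.0297 j [ 0.61  0.22 -1.33  1.78  0.22  1.31 -0.59]
19 x [-1,-0.96,-0.01,0.01,0.0] ->  [ 0.5016 -0.2098  0.2092] 100.6
```

Call:
{"method": "move_arm", "body": {
  "deltas": [
    [-1,-0.96,-0.01,0.01,-0.002],
    [-1,-0.96,-0.01,0.01,0],
    [-1,-0.96,-0.01,0.01,0],
    [-1,-0.96,-0.01,0.01,0],
    [-1,-0.96,-0.01,0.01,0],
    [-1,-0.96,-0.01,0.01,0],
    [-1,-0.96,-0.01,0.01,0],
    [-1,-0.96,-0.01,0.01,0],
    [-1,-0.96,-0.01,0.01,0],
    [-1,-0.96,-0.01,0.01,0],
    [-1,-0.96,-0.01,0.01,0],
    [-1,-0.96,-0.01,0.01,0]
  ]
}}

```text
time: 30.17
ee_pos: [0.4721, -0.0453, 0.2089]
eef_rot: [0.637, 0.771, -0.001, -0.001]
ft_force: [0.4, -0.2, -5.8]
width: 0.0303
```

Call:
{"method": "move_arm", "body": {
  "deltas": [
    [-1,-0.96,-0.01,0.01,0],
    [-1,-0.96,-0.01,0.01,0],
    [-1,-0.96,-0.01,0.01,0],
    [-1,-0.96,-0.01,0.01,0],
    [-1,-0.96,-0.01,0.01,0],
    [-1,-0.96,-0.01,0.01,0],
    [-1,-0.96,-0.01,0.01,0],
    [-1,0,0,0,0],
    [-1,0,0,0,0],
    [-1,0,0,0,0]
  ]
}}

```text
time: 31.0
ee_pos: [0.5022, -0.2084, 0.2073]
eef_rot: [0.637, 0.771, 0.0, -0.001]
ft_force: [0.1, 0.2, -5.6]
width: 0.0299
```

```bash
python3 -c "
from h import *
st()
plan([(.4998,-.2095,.13,None)],g=-1)
"
```

```text
t 31.0 p [ 0.5022 -0.2084  0.2073] yaw 100.8 F [ 0.1  0.2 -5.6] T [ 0.04 -0.18  0.06] w 0.0299 j [ 1.21  0.34 -1.08  1.65  0.3   1.34  0.27]
4 x [-1,-0.01,-0.03,0.77,0.0] ->  [ 0.4995 -0.21    0.1303] 100.8
```

Call:
{"method": "move_arm", "body": {
  "deltas": [
    [-1,-0.01,-0.03,0.77,0],
    [-1,-0.01,-0.03,0.77,0],
    [-1,-0.01,-0.03,0.77,0],
    [-1,-0.01,-0.02,0.77,0],
    [-1,0,0,0.4,0],
    [-1,0,0,0.4,0],
    [-1,0,0,0,0],
    [-1,0,0,0,0]
  ]
}}

```text
time: 31.67
ee_pos: [0.5006, -0.2105, 0.112]
eef_rot: [0.637, 0.771, 0.0, -0.0]
ft_force: [1.4, -0.2, -4.6]
width: 0.0298
```

```bash
python3 -c "
from h import *
st();snap('wrist','w10')
plan([(.4998,-.2095,.085,None)],g=-1)
"
```

```text
t 31.67 p [ 0.5006 -0.2105  0.112 ] yaw 100.8 F [ 1.4 -0.2 -4.6] T [-0.04 -0.15 -0.  ] w 0.0298 j [ 1.16  0.43 -1.02  1.77  0.4   1.16  0.21]
2 x [-1,0.03,-0.02,0.55,0.0] ->  [ 0.4997 -0.2095  0.0851] 100.8
```

View pics/w10.png

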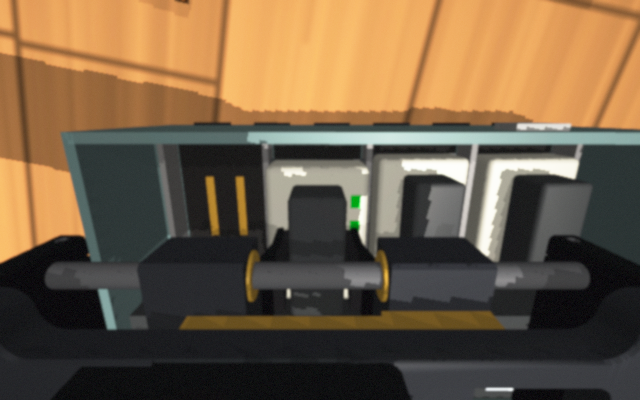

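Call:
{"method": "move_arm", "body": {
  "deltas": [
    [-1,0.01,-0.02,0.35,0],
    [-1,0.01,-0.01,0.3,0],
    [-1,0,0,0.2,0],
    [-1,0,0,0.15,0],
    [-1,0,0,0,0],
    [-1,0,0,0,0]
  ]
}}

```text
time: 32.22
ee_pos: [0.4995, -0.2105, 0.0866]
eef_rot: [0.637, 0.771, 0.0, -0.0]
ft_force: [-0.3, -0.5, -4.5]
width: 0.0298
```

Call:
{"method": "move_arm", "body": {
  "deltas": [
    [-1,0,0,0.12,0],
    [-1,0,0,0,0],
    [0.1,0,0,0,0],
    [0.1,0,0,0,0],
    [0.1,0,0,0,0],
    [0.1,0,0,-0.4,0],
    [0.1,0,0,-0.9,0],
    [0.1,0,0,-0.9,0],
    [0.1,0,0,-0.9,0],
    [0.1,0,0,-0.9,0],
    [0.1,0,0,-0.9,0],
    [0.1,0,0,0,0]
  ]
}}

```text
time: 33.22
ee_pos: [0.5017, -0.2107, 0.2114]
eef_rot: [0.637, 0.771, 0.001, 0.003]
ft_force: [1.1, 0.2, -0.3]
width: 0.0478
```

```bash
python3 -c "
from h import *
st(); im=snap('top','t5'); tb(im)
for l in ['pack1_mid','pack2_mid','pack3_mid','pack4_mid']: print(l,find('top',l))
plan([(.389,.1127,.2,None)],g=.15)
"
```

```text
t 33.22 p [ 0.5017 -0.2107  0.2114] yaw 100.8 F [ 1.1  0.2 -0.3] T [-0.02 -0.2   0.01] w 0.0478 j [ 1.22  0.33 -1.08  1.66  0.3   1.33  0.28]
top body 658.7 -186.0 90 64 yaw 101.8 [353 131  30  25 199]
top body 388.8 112.2 90 61 yaw 107.3 [248 221  35  28 329]
pack1_mid [(0.74, array([ 0.6451, -0.1834,  0.0793]))]
pack2_mid [(0.86, array([ 0.4994, -0.2098,  0.0808]))]
pack3_mid [(0.81, array([0.3915, 0.1147, 0.0253])), (0.75, array([ 0.3502, -0.0241,  0.0349])), (0.69, array([0.1653, 0.2985, 0.0286]))]
pack4_mid [(0.66, array([ 0.5742, -0.1936,  0.0767]))]
14 x [0.15,0.97,-0.14,0.02,0.0] ->  [0.3874 0.1138 0.1986] 100.8
```

Call:
{"method": "move_arm", "body": {
  "deltas": [
    [0.15,0.97,-0.14,0,0],
    [0.15,0.97,-0.14,0,0],
    [0.15,0.97,-0.14,0,0],
    [0.15,0.97,-0.14,0,0],
    [0.15,0.97,-0.14,0,0],
    [0.15,0.97,-0.14,0,0],
    [0.15,0.97,-0.14,0,0],
    [0.15,0.97,-0.14,0,0],
    [0.15,0.97,-0.14,0,0],
    [0.15,0.97,-0.14,0,0],
    [0.15,0.97,-0.14,0,0]
  ]
}}

```text
time: 34.38
ee_pos: [0.4109, 0.0452, 0.2057]
eef_rot: [0.638, 0.77, -0.0, -0.0]
ft_force: [0.0, 0.7, -0.2]
width: 0.0498
```

Call:
{"method": "move_arm", "body": {
  "deltas": [
    [0.15,0.97,-0.13,0,0],
    [0.15,0.97,-0.1,0,0],
    [0.15,0.9,-0.08,0,0],
    [0.15,0,0,0.6,-0.037],
    [0.15,0,0,0.6,-0.036],
    [0.15,0,0,0,0],
    [0.15,0,0,0,0],
    [0.15,0,0,0,0]
  ]
}}

```text
time: 35.05
ee_pos: [0.391, 0.1125, 0.1767]
eef_rot: [0.593, 0.805, 0.0, -0.0]
ft_force: [0.8, -0.3, -0.8]
width: 0.05
```

```bash
python3 -c "
from h import *
st()
plan([(.389,.1127,.1,None)],g=.15)
"
```

```text
t 35.05 p [0.391  0.1125 0.1767] yaw 107.2 F [ 0.8 -0.3 -0.8] T [ 0.   -0.13 -0.05] w 0.05 j [ 1.13 -0.28 -1.31  2.01 -0.29  1.22  0.23]
4 x [0.15,0.01,-0.02,0.77,0.0] ->  [0.3888 0.1128 0.0997] 107.2
```

Call:
{"method": "move_arm", "body": {
  "deltas": [
    [0.15,0.01,-0.02,0.77,0],
    [0.15,0.01,-0.02,0.77,0],
    [0.15,0.01,-0.02,0.77,0],
    [0.15,0.01,-0.02,0.77,0],
    [0.15,0,0,0,0],
    [0.15,0,0,0,0]
  ]
}}

```text
time: 35.55
ee_pos: [0.3875, 0.1131, 0.1045]
eef_rot: [0.593, 0.806, 0.0, -0.003]
ft_force: [0.8, 0.1, 0.5]
width: 0.0497
```

```bash
python3 -c "
from h import *
st();snap('wrist','w11')
plan([(.389,.1127,.039,None)],g=.15)
"
```

```text
t 35.55 p [0.3875 0.1131 0.1045] yaw 107.3 F [0.8 0.1 0.5] T [ 0.07 -0.09 -0.03] w 0.0497 j [ 1.09  0.06 -1.46  2.1   0.06  1.04 -0.1 ]
3 x [0.15,-0.0,0.01,0.88,0.0] ->  [0.3891 0.113  0.0394] 107.3
```

View pics/w11.png

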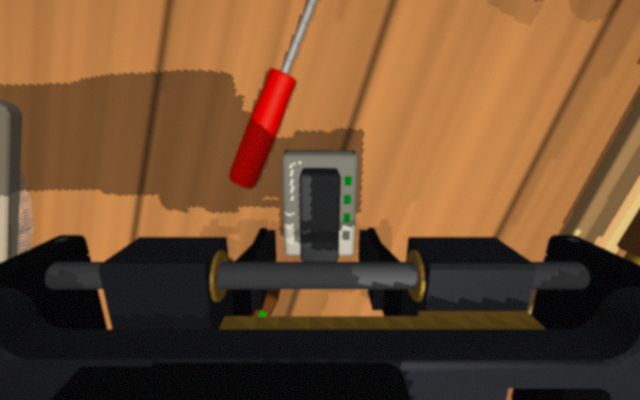

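Call:
{"method": "move_arm", "body": {
  "deltas": [
    [0.15,0,0,0,0],
    [0.15,0,0,0,0]
  ]
}}

```text
time: 35.77
ee_pos: [0.3893, 0.1114, 0.1057]
eef_rot: [0.593, 0.805, -0.002, 0.002]
ft_force: [-0.6, -0.8, 0.8]
width: 0.0502
```

```bash
python3 -c "
from h import *
st();print(r.read_state()['joint_positions'],r.read_state()['joint_vel'])
"
```

```text
t 35.77 p [0.3893 0.1114 0.1057] yaw 107.3 F [-0.6 -0.8  0.8] T [-0.03 -0.12  0.02] w 0.0502 j [ 1.09  0.05 -1.46  2.1   0.06  1.04 -0.1 ]
[ 1.09073116  0.04747584 -1.46239839  2.09600791  0.06090096  1.04184741
 -0.10111026] [-0.00111671  0.0034411  -0.00280249  0.00602185  0.01686878 -0.00215212
 -0.01289761]
```

Call:
{"method": "move_arm", "body": {
  "deltas": [
    [0.15,0,0,0.4,0],
    [0.15,0,0,0,0]
  ]
}}

```text
time: 35.93
ee_pos: [0.3885, 0.1106, 0.0945]
eef_rot: [0.593, 0.805, -0.002, 0.001]
ft_force: [-0.4, 0.3, -1.3]
width: 0.0502
```

```bash
python3 -c "
from h import *
st();print(r.read_state()['joint_positions'],r.read_state()['joint_vel'])
"
```

```text
t 35.93 p [0.3885 0.1106 0.0945] yaw 107.2 F [-0.4  0.3 -1.3] T [ 0.   -0.09  0.01] w 0.0502 j [ 1.04  0.11 -1.44  2.11  0.13  1.02 -0.16]
[ 1.04244578  0.10536347 -1.44021088  2.1088852   0.12784351  1.0248017
 -0.16356348] [ 0.02199316 -0.02238497 -0.020735   -0.00902688 -0.08537451  0.02648628
  0.08922421]
```

Relaxing as it goes down. Continue.

Call:
{"method": "move_arm", "body": {
  "deltas": [
    [0.15,0,0,0.5,0],
    [0.15,0,0,0.5,0],
    [0.15,0,0,0,0],
    [0.15,0,0,0,0]
  ]
}}

```text
time: 36.27
ee_pos: [0.3882, 0.1119, 0.0702]
eef_rot: [0.592, 0.806, -0.001, 0.0]
ft_force: [-1.3, 0.9, -0.3]
width: 0.0496
```

```bash
python3 -c "
from h import *
st()
plan([(.389,.1127,.039,None)],g=.15)
"
```

```text
t 36.27 p [0.3882 0.1119 0.0702] yaw 107.3 F [-1.3  0.9 -0.3] T [ 0.02 -0.15  0.04] w 0.0496 j [ 0.94  0.19 -1.37  2.13  0.23  0.98 -0.26]
2 x [0.15,0.01,0.02,0.62,0.0] ->  [0.389  0.1127 0.0392] 107.3
```

Call:
{"method": "move_arm", "body": {
  "deltas": [
    [0.15,0.01,0.02,0.62,0],
    [0.15,0.01,0.02,0.4,0],
    [0.15,0,0,0.2,0],
    [0.15,0,0,0,0],
    [0.15,0,0,0,0],
    [-1,0,0,0,0],
    [-1,0,0,0,0],
    [-1,0,0,0,0],
    [-1,0,0,0,0],
    [-1,0,0,0,0]
  ]
}}

```text
time: 37.1
ee_pos: [0.3893, 0.1125, 0.0392]
eef_rot: [0.593, 0.805, -0.001, 0.0]
ft_force: [-0.4, -1.1, 3.2]
width: 0.0295
```

```bash
python3 -c "
from h import *
s=r.read_state();p=s['ee_pos']
plan([(p[0],p[1],.07,None),(.47,.10,.085,None),(.47,.10,.21,100.8),(.427,-.2235,.21,None)],g=-1)
"
```

```text
2 x [-1,0.0,0.0,-0.62,0.0] ->  [0.3893 0.1125 0.0702] 107.3
4 x [-1,-0.36,0.73,-0.15,0.0] ->  [0.4697 0.0998 0.0852] 107.3
6 x [-1,0.0,0.0,-0.83,0.012] ->  [0.4697 0.0998 0.2097] 100.8
14 x [-1,-0.88,-0.29,-0.0,0.0] ->  [ 0.4278 -0.2218  0.2097] 100.8
```

Call:
{"method": "move_arm", "body": {
  "deltas": [
    [-1,0,0,-0.5,0],
    [-1,0,0,-0.75,0],
    [-1,-0.36,0.73,-0.15,0],
    [-1,-0.36,0.73,-0.15,0],
    [-1,-0.36,0.73,-0.15,0],
    [-1,-0.36,0.73,-0.15,0],
    [-1,0,0,-0.83,0.012],
    [-1,0,0,-0.83,0.012],
    [-1,0,0,-0.83,0.012],
    [-1,0,0,-0.83,0.012],
    [-1,0,0,-0.83,0.012],
    [-1,0,0,-0.83,0.012]
  ]
}}

```text
time: 38.1
ee_pos: [0.4691, 0.1001, 0.2101]
eef_rot: [0.637, 0.77, -0.002, -0.001]
ft_force: [0.3, -0.5, -3.7]
width: 0.0297
```

Call:
{"method": "move_arm", "body": {
  "deltas": [
    [-1,0,0,0,0],
    [-1,-0.88,-0.29,0,0],
    [-1,-0.88,-0.29,0,0],
    [-1,-0.88,-0.29,0,0],
    [-1,-0.88,-0.29,0,0],
    [-1,-0.88,-0.29,0,0],
    [-1,-0.88,-0.29,0,0],
    [-1,-0.88,-0.29,0,0],
    [-1,-0.88,-0.29,0,0],
    [-1,-0.88,-0.29,0,0],
    [-1,0,0,0,0],
    [-1,0,0,0,0]
  ]
}}

```text
time: 39.1
ee_pos: [0.4418, -0.1077, 0.2088]
eef_rot: [0.638, 0.77, -0.001, -0.001]
ft_force: [0.1, 1.1, -3.5]
width: 0.03
```

```bash
python3 -c "
from h import *
st()
plan([(.4268,-.2238,.21,None)],g=-1)
"
```

```text
t 39.1 p [ 0.4418 -0.1077  0.2088] yaw 100.7 F [ 0.1  1.1 -3.5] T [ 0.07 -0.16 -0.04] w 0.03 j [ 1.36  0.04 -1.22  1.86  0.04  1.27  0.32]
5 x [-1,-0.89,-0.29,-0.01,0.0] ->  [ 0.4268 -0.2237  0.2101] 100.7
```

Call:
{"method": "move_arm", "body": {
  "deltas": [
    [-1,-0.89,-0.29,0,0],
    [-1,-0.89,-0.29,0,0],
    [-1,-0.89,-0.29,0,0],
    [-1,-0.89,-0.29,0,0],
    [-1,-0.89,-0.29,0,0],
    [-1,0,0,0,0],
    [-1,0,0,0.7,0],
    [-1,0,0,0.7,0],
    [-1,0,0,0.7,0],
    [-1,0,0,0.7,0],
    [-1,0,0,0,0],
    [-1,0,0,0,0]
  ]
}}

```text
time: 40.1
ee_pos: [0.4277, -0.2214, 0.1396]
eef_rot: [0.637, 0.771, -0.001, -0.001]
ft_force: [-0.1, -0.2, -3.3]
width: 0.0297
```

```bash
python3 -c "
from h import *
st();snap('wrist','w12')
plan([(.4268,-.2238,.11,None)],g=-1)
"
```

```text
t 40.1 p [ 0.4277 -0.2214  0.1396] yaw 100.9 F [-0.1 -0.2 -3.3] T [-0.03 -0.22  0.06] w 0.0297 j [ 1.39  0.23 -1.1   1.89  0.23  1.16  0.4 ]
2 x [-1,-0.03,-0.04,0.61,0.0] ->  [ 0.4267 -0.2238  0.11  ] 100.9
```

View pics/w12.png

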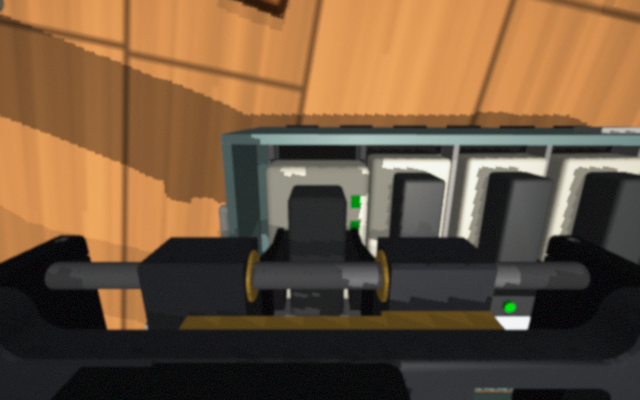

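Call:
{"method": "move_arm", "body": {
  "deltas": [
    [-1,-0.03,-0.04,0.6,0],
    [-1,-0.03,-0.04,0.5,0],
    [-1,0,0,0.3,0],
    [-1,0,0,0.25,0],
    [-1,0,0,0.2,0],
    [-1,0,0,0,0],
    [-1,0,0,0,0]
  ]
}}

```text
time: 40.73
ee_pos: [0.4263, -0.2246, 0.094]
eef_rot: [0.637, 0.771, -0.001, -0.0]
ft_force: [-0.0, -0.5, -4.0]
width: 0.0295
```

Call:
{"method": "move_arm", "body": {
  "deltas": [
    [-1,0,0,0.2,0],
    [-1,0,0,0.14,0],
    [-1,0,0,0,0],
    [-1,0,0,0,0]
  ]
}}

```text
time: 41.07
ee_pos: [0.4261, -0.2247, 0.0853]
eef_rot: [0.637, 0.771, -0.001, -0.0]
ft_force: [0.2, -0.0, -3.5]
width: 0.0298
```

Call:
{"method": "move_arm", "body": {
  "deltas": [
    [-1,0,0,0.06,0],
    [-1,0,0,0,0],
    [0.1,0,0,0,0],
    [0.1,0,0,0,0],
    [0.1,0,0,0,0],
    [0.1,0,0,-0.4,0],
    [0.1,0,0,-0.9,0],
    [0.1,0,0,-0.9,0],
    [0.1,0,0,-0.9,0],
    [0.1,0,0,-0.9,0],
    [0.1,0,0,-0.9,0],
    [0.1,0,0,0,0]
  ]
}}

```text
time: 42.07
ee_pos: [0.4285, -0.225, 0.211]
eef_rot: [0.637, 0.771, -0.001, 0.003]
ft_force: [0.2, -0.6, 0.1]
width: 0.0476
```

```bash
python3 -c "
from h import *
st(); im=snap('top','t6'); im2=snap('scene','s6')
for l in ['pack1_mid','pack2_mid','pack3_mid','pack4_mid']: print(l,find('top',l)[:1],find('scene',l)[:1])
for l in ['pole','pole_hook','rest_grip','lid_eye']: print(l,find('top',l)[:1],find('scene',l)[:1])
cv2.imwrite('pics/s6c.png',cv2.resize(im2[130:330,220:460],None,fx=3,fy=3)[:,:,::-1])
"
```

```text
t 42.07 p [ 0.4285 -0.225   0.211 ] yaw 100.9 F [ 0.2 -0.6  0.1] T [-0.04 -0.09  0.02] w 0.0476 j [ 1.46  0.14 -1.13  1.8   0.13  1.28  0.48]
pack1_mid [(0.66, array([ 0.6452, -0.1808,  0.0773]))] [(0.58, array([ 0.647 , -0.1804,  0.0813]))]
pack2_mid [(0.91, array([ 0.4977, -0.2112,  0.0794]))] [(0.6, array([ 0.4992, -0.2105,  0.0772]))]
pack3_mid [(0.87, array([ 0.4245, -0.2226,  0.0786]))] [(0.79, array([0.1673, 0.3024, 0.0322]))]
pack4_mid [(0.56, array([ 0.5734, -0.1954,  0.0767]))] [(0.64, array([ 0.575 , -0.1902,  0.0756]))]
pole [(0.9, array([0.6493, 0.2112, 0.0472]))] [(0.76, array([0.6542, 0.2072, 0.0447]))]
pole_hook [(0.68, array([0.6667, 0.0066, 0.0474]))] [(0.98, array([0.6731, 0.0104, 0.0463]))]
rest_grip [(0.8, array([0.6516, 0.2026, 0.052 ]))] [(0.88, array([0.65  , 0.2093, 0.0489]))]
lid_eye [(0.84, array([ 0.5688, -0.3871,  0.3414]))] [(0.74, array([ 0.5744, -0.3855,  0.3369]))]
```

View pics/s6c.png

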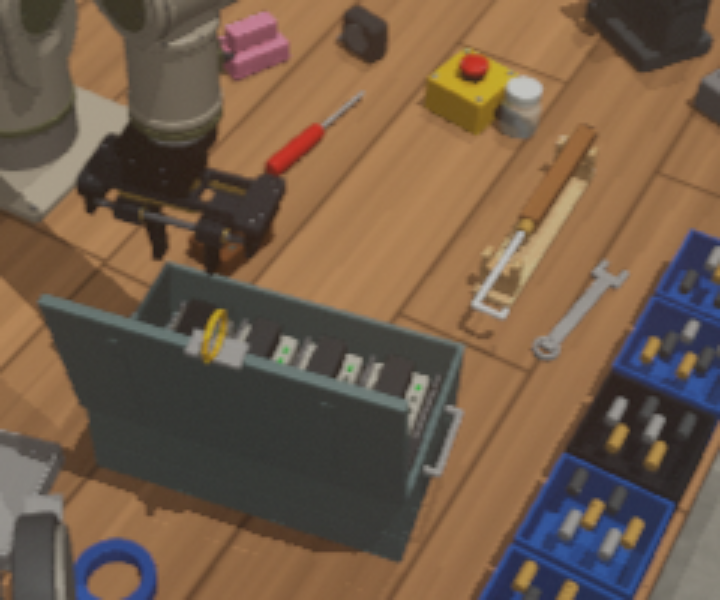

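```bash
python3 -c "
from h import *
im=cv2.imread('pics/t6.png')[:,:,::-1]
hsv=cv2.cvtColor(im,cv2.COLOR_RGB2HSV)
sub=hsv[130:165,175:310]
print(sub[15,::8].tolist())
plan([(.652,.14,.2,None)],g=.15)
"
```

```text
[[14, 142, 176], [14, 139, 150], [14, 166, 158], [14, 169, 158], [14, 165, 158], [14, 168, 161], [14, 165, 161], [13, 166, 160], [14, 165, 159], [14, 167, 156], [19, 157, 146], [17, 85, 197], [20, 82, 195], [20, 87, 162], [14, 105, 155], [14, 113, 162], [14, 111, 124]]
18 x [0.15,0.7,0.64,0.01,0.0] ->  [0.6501 0.1389 0.2019] 100.8
```

Call:
{"method": "move_arm", "body": {
  "deltas": [
    [0.15,0.7,0.64,0,0],
    [0.15,0.7,0.64,0,0],
    [0.15,0.7,0.64,0,0],
    [0.15,0.7,0.64,0,0],
    [0.15,0.7,0.64,0,0],
    [0.15,0.7,0.64,0,0],
    [0.15,0.7,0.64,0,0],
    [0.15,0.7,0.64,0,0],
    [0.15,0.7,0.64,0,0],
    [0.15,0.7,0.64,0,0],
    [0.15,0.7,0.64,0,0],
    [0.15,0.7,0.64,0,0]
  ]
}}

```text
time: 43.97
ee_pos: [0.5761, 0.0186, 0.2056]
eef_rot: [0.637, 0.77, -0.001, -0.0]
ft_force: [-0.1, -1.1, 0.5]
width: 0.05
```

Call:
{"method": "move_arm", "body": {
  "deltas": [
    [0.15,0.7,0.64,0,0],
    [0.15,0.7,0.64,0,0],
    [0.15,0.7,0.64,0,0],
    [0.15,0.7,0.64,0,0],
    [0.15,0.7,0.64,0,0],
    [0.15,0.7,0.64,0,0],
    [0.15,0,0,0,0.057],
    [0.15,0,0,0,0.056],
    [0.15,0,0,0,0],
    [0.15,0,0,0,0],
    [0.15,0,0,0,0]
  ]
}}

```text
time: 44.88
ee_pos: [0.6502, 0.1385, 0.2054]
eef_rot: [0.702, 0.712, -0.001, 0.0]
ft_force: [0.5, -0.5, -0.1]
width: 0.05
```

```bash
python3 -c "
from h import *
st();s=r.read_state();im=snap('wrist','w13')
print(find('wrist','pole'),find('wrist','rest_grip'))
hsv=cv2.cvtColor(im,cv2.COLOR_RGB2HSV)
print(hsv[150,280:360:4].tolist())
"
```

```text
t 44.88 p [0.6502 0.1385 0.2054] yaw 90.8 F [ 0.5 -0.5 -0.1] T [ 0.   -0.08 -0.05] w 0.05 j [ 0.37  0.62 -0.99  1.33  0.51  1.46 -0.58]
[(0.68, array([0.6485, 0.2064, 0.0513]))] [(0.78, array([0.648 , 0.202 , 0.0508]))]
[[14, 159, 117], [14, 157, 120], [14, 159, 120], [14, 160, 121], [13, 156, 121], [17, 130, 175], [17, 130, 175], [14, 170, 117], [15, 191, 116], [14, 183, 114], [14, 182, 112], [14, 186, 114], [17, 154, 116], [23, 104, 235], [22, 109, 235], [14, 153, 192], [14, 157, 188], [15, 159, 178], [14, 158, 186], [15, 160, 194]]
```

View pics/w13.png

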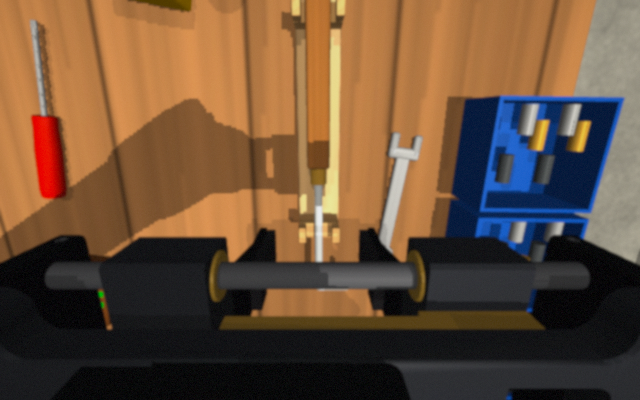

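```bash
python3 -c "
from h import *
s=r.read_state();im=cv2.imread('pics/w13.png');print(s['ee_pos'])
hsv=cv2.cvtColor(im,cv2.COLOR_BGR2HSV)
m=(hsv[...,1]>165)&(hsv[...,0]<16)
for v in (20,40,60,80,100,120,140,160):
    u=np.nonzero(m[v,295:345])[0]+295
    # longest cluster
    print(v,u.min(),u.max(),np.median(u),proj('wrist',[(u.min(),v),(u.max(),v)],.063,s)[:,:2].round(4).tolist())
for v in range(160,190,3): print(v,hsv[v,318].tolist(), proj('wrist',[(318,v)],.056,s).round(4))
"
python3 -c "
import cv2
im=cv2.imread('pics/w13.png');cv2.imwrite('pics/w13c.png',cv2.resize(im[0:300,260:380],None,fx=2,fy=2,interpolation=cv2.INTER_CUBIC))"
```

```text
[0.65013399 0.13846263 0.20548007]
20 305 329 317.0 [[0.6362, 0.2962], [0.6584, 0.2965]]
40 306 328 317.0 [[0.6372, 0.2796], [0.6579, 0.2798]]
60 306 328 317.0 [[0.6372, 0.2624], [0.6583, 0.2626]]
80 307 328 317.5 [[0.6382, 0.2445], [0.6587, 0.2448]]
100 307 328 317.5 [[0.6383, 0.2261], [0.6591, 0.2263]]
120 307 328 317.5 [[0.6383, 0.2069], [0.6595, 0.2071]]
140 308 328 318.0 [[0.6394, 0.187], [0.66, 0.1873]]
160 308 327 317.5 [[0.6395, 0.1664], [0.6594, 0.1666]]
160 [14, 181, 114] [[0.65   0.1654 0.056 ]]
163 [14, 187, 113] [[0.6501 0.1622 0.056 ]]
166 [15, 182, 109] [[0.6501 0.1589 0.056 ]]
169 [18, 190, 121] [[0.6501 0.1556 0.056 ]]
172 [19, 190, 142] [[0.6502 0.1523 0.056 ]]
175 [20, 192, 141] [[0.6502 0.149  0.056 ]]
178 [20, 195, 140] [[0.6503 0.1457 0.056 ]]
181 [19, 199, 141] [[0.6503 0.1423 0.056 ]]
184 [18, 129, 142] [[0.6504 0.139  0.056 ]]
187 [34, 13, 153] [[0.6504 0.1356 0.056 ]]
```

View pics/w13c.png

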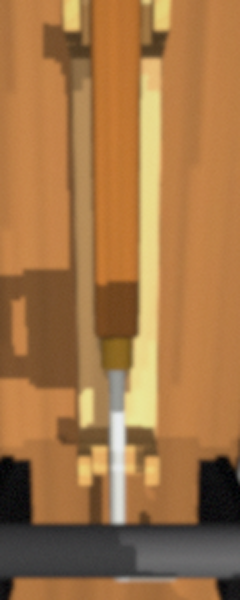

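```bash
python3 -c "
from h import *
plan([(.6489,.2075,.12,None),(.6489,.2075,.031,None)],g=.1)
"
```

```text
5 x [0.1,0.55,-0.0,0.68,0.0] ->  [0.6493 0.2072 0.1205] 90.7
4 x [0.1,0.0,-0.0,0.89,0.0] ->  [0.6493 0.2072 0.0315] 90.7
```

Call:
{"method": "move_arm", "body": {
  "deltas": [
    [0.1,0.69,-0.01,0.86,0],
    [0.1,0.69,-0.01,0.86,0],
    [0.1,0.69,-0.01,0.86,0],
    [0.1,0.69,-0.01,0.86,0],
    [0.1,0,0,0,0],
    [0.1,0,0,0,0],
    [0.1,0,0,0,0]
  ]
}}

```text
time: 45.62
ee_pos: [0.6488, 0.207, 0.1203]
eef_rot: [0.703, 0.711, -0.001, 0.0]
ft_force: [0.7, -0.1, 0.6]
width: 0.0479
```

```bash
python3 -c "
from h import *
st();snap('wrist','w14')
plan([(.6489,.2075,.05,None),(.6489,.2075,.031,None)],g=.1)
"
```

```text
t 45.62 p [0.6488 0.207  0.1203] yaw 90.6 F [ 0.7 -0.1  0.6] T [-0.06 -0.1  -0.02] w 0.0479 j [ 0.24  0.71 -0.95  1.38  0.58  1.34 -0.71]
3 x [0.1,0.01,-0.0,0.94,0.0] ->  [0.6492 0.2074 0.0502] 90.6
1 x [0.1,0.0,-0.01,0.77,0.0] ->  [0.6489 0.2074 0.0309] 90.6
```

View pics/w14.png

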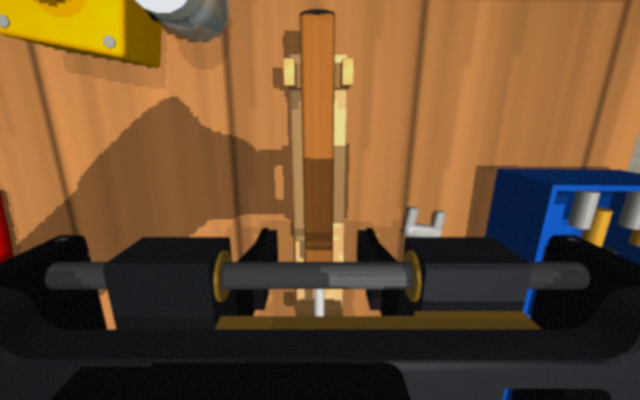

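```bash
python3 -c "
from h import *
s=r.read_state()
print(proj('wrist',[(317,11),(317,14)],.063,s), proj('wrist',[(319,233),(319,248)],.063,s))
"
```

```text
[[0.64715094 0.34674363 0.063     ]
 [0.64716868 0.34499519 0.063     ]] [[0.65038721 0.18816744 0.063     ]
 [0.65054845 0.174793   0.063     ]]
```

Call:
{"method": "move_arm", "body": {
  "deltas": [
    [0.1,0.01,0,0.9,0],
    [0.1,0.01,0,0.9,0],
    [0.1,0.01,0,0.9,0],
    [0.1,0,0,0.6,0],
    [0.1,0,0,0.27,0],
    [0.1,0,0,0,0],
    [0.1,0,0,0,0]
  ]
}}

```text
time: 46.25
ee_pos: [0.6487, 0.2083, 0.0313]
eef_rot: [0.703, 0.711, -0.001, 0.0]
ft_force: [-1.2, 0.1, 0.5]
width: 0.048
```

Call:
{"method": "move_arm", "body": {
  "deltas": [
    [-1,0,0,0,0],
    [-1,0,0,0,0],
    [-1,0,0,0,0],
    [-1,0,0,0,0],
    [-1,0,0,0,0],
    [-1,0,0,0,0]
  ],
  "squeeze": 60
}}

```text
time: 46.75
ee_pos: [0.6484, 0.2084, 0.0306]
eef_rot: [0.703, 0.711, -0.001, 0.0]
ft_force: [0.1, -0.2, 3.6]
width: 0.0237
```

```bash
python3 -c "
from h import *
st();s=r.read_state()
snap('top','t7');snap('scene','s7')
for l in ['pole','pole_hook']: print(l,find('top',l)[:1],find('scene',l)[:1])
"
```

```text
t 46.75 p [0.6484 0.2084 0.0306] yaw 90.7 F [ 0.1 -0.2  3.6] T [-0.14 -0.17  0.07] w 0.0237 j [ 0.22  0.8  -0.9   1.45  0.65  1.21 -0.75]
pole [] [(0.78, array([0.6516, 0.206 , 0.0485]))]
pole_hook [(0.57, array([0.6693, 0.0051, 0.0481]))] [(0.73, array([0.6729, 0.0087, 0.0443]))]
```

Call:
{"method": "move_arm", "body": {
  "deltas": [
    [-1,0,0,-0.2,0],
    [-1,0,0,-0.5,0],
    [-1,0,0,-0.8,0],
    [-1,0,0,-0.8,0],
    [-1,0,0,-0.8,0],
    [-1,0,0,-0.8,0],
    [-1,0,0,-0.8,0],
    [-1,0,0,-0.8,0],
    [-1,0,0,-0.8,0],
    [-1,0,0,0,0],
    [-1,0,0,0,0]
  ]
}}

```text
time: 47.97
ee_pos: [0.6485, 0.209, 0.189]
eef_rot: [0.703, 0.711, -0.0, 0.0]
ft_force: [0.5, -0.7, -3.1]
width: 0.0233
```

```bash
python3 -c "
from h import *
st();s=r.read_state()
a=snap('top','t8');b=snap('scene','s8')
for l in ['pole','pole_hook','lid_eye']: print(l,find('top',l)[:2],find('scene',l)[:2])
cv2.imwrite('pics/s8c.png',cv2.resize(b[100:300,240:480],None,fx=3,fy=3)[:,:,::-1])
"
```

```text
t 47.97 p [0.6485 0.209  0.189 ] yaw 90.7 F [ 0.5 -0.7 -3.1] T [-0.01 -0.02  0.02] w 0.0233 j [ 0.24  0.66 -0.98  1.3   0.54  1.45 -0.69]
pole [] [(0.83, array([0.651 , 0.2066, 0.2055])), (0.26, array([ 0.5027, -0.467 , -0.0035]))]
pole_hook [(0.67, array([ 0.3319, -0.4611,  0.0038])), (0.64, array([0.6672, 0.0043, 0.207 ]))] [(0.48, array([0.669 , 0.0153, 0.2029])), (0.25, array([ 0.4963, -0.2105,  0.0454]))]
lid_eye [(0.71, array([ 0.57  , -0.3824,  0.343 ]))] [(0.75, array([ 0.5727, -0.3847,  0.3383]))]
```

View pics/s8c.png

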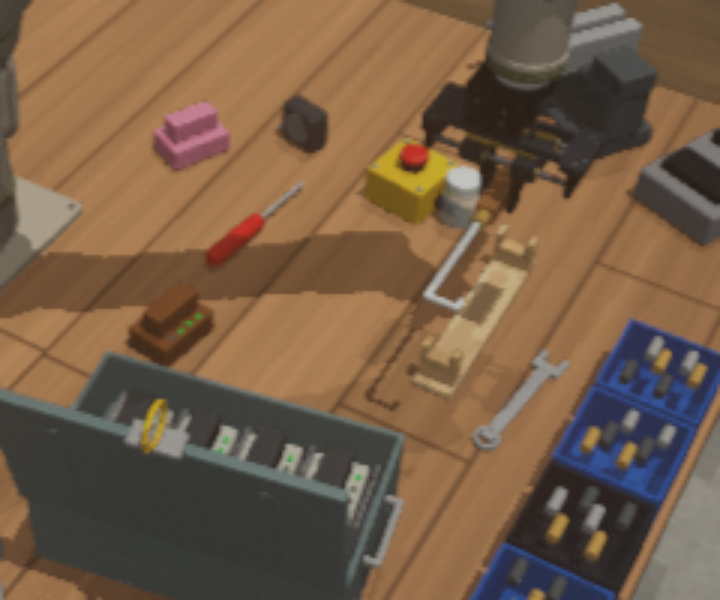

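```bash
cat >> h.py <<'E'
CH=np.array([.5425,-.2386]); CX=np.array([np.cos(np.radians(-79.2)),np.sin(np.radians(-79.2))]); CY=np.array([-CX[1],CX[0]])
def c2w(x,y): return CH+x*CX+y*CY
def w2c(p): d=np.array(p[:2])-CH; return np.array([d@CX,d@CY])
def hook(s=None):
    s=s or r.read_state(); R=Ro.from_quat(s['eef_rot']); w=R.apply([-.202,.017,-.0194])+s['ee_pos']
    return np.r_[w2c(w),w[2]]
def H(x,y,z):
    """TCP for hook-mid at chest x,y,z (yaw 100.8)"""
    q=c2w(x-.202,y-.017); return (q[0],q[1],z-.0194)
E
python3 -c "
from h import *
print(hook(), [w2c(p) for p in ([.57,-.3824],[.5727,-.3847])])
plan([(.6485,.209,.325,100.8),(*H(.06,-.045,.344),None),(*H(.147,-.045,.344),None),(*H(.147,0,.344),None)],g=-1)
"
```

```text
[-0.2175945   0.16871284  0.20673024] [array([1.46405893e-01, 6.74663576e-05]), array([0.14917108, 0.00228866])]
6 x [-1,0.0,0.0,-0.92,-0.019] ->  [0.6481 0.2085 0.325 ] 100.9
16 x [-1,-0.69,-0.63,0.0,0.0] ->  [ 0.4529 -0.1102  0.325 ] 100.9
4 x [-1,-0.88,0.02,0.0,0.0] ->  [ 0.4716 -0.1962  0.325 ] 100.9
2 x [-1,0.0,0.9,0.01,0.0] ->  [ 0.5157 -0.1877  0.3245] 100.9
```

Call:
{"method": "move_arm", "body": {
  "deltas": [
    [-1,0,0,-0.9,-0.019],
    [-1,0,0,-0.9,-0.019],
    [-1,0,0,-0.9,-0.019],
    [-1,0,0,-0.9,-0.019],
    [-1,0,0,-0.9,-0.018],
    [-1,0,0,-0.9,-0.018],
    [-1,0,0,0,0],
    [-1,0,0,0,0]
  ]
}}

```text
time: 49.03
ee_pos: [0.6487, 0.2094, 0.3234]
eef_rot: [0.638, 0.77, -0.0, 0.0]
ft_force: [-0.2, -0.5, -2.1]
width: 0.0233
```

```bash
python3 -c "
from h import *
st();print(hook())
plan([(*H(.05,-.045,.344),None)],g=-1)
"
```

```text
t 49.03 p [0.6487 0.2094 0.3234] yaw 100.7 F [-0.2 -0.5 -2.1] T [-0.   -0.12  0.01] w 0.0233 j [ 0.2   0.62 -1.03  1.07  0.53  1.7  -0.47]
[-0.21810383  0.20500726  0.34294082]
15 x [-1,-0.72,-0.67,-0.0,0.0] ->  [ 0.4521 -0.1027  0.3234] 100.7
```

Call:
{"method": "move_arm", "body": {
  "deltas": [
    [-1,-0.72,-0.67,0,0],
    [-1,-0.72,-0.67,0,0],
    [-1,-0.72,-0.67,0,0],
    [-1,-0.72,-0.67,0,0],
    [-1,-0.72,-0.67,0,0],
    [-1,-0.72,-0.67,0,0],
    [-1,-0.72,-0.67,0,0],
    [-1,-0.72,-0.67,0,0],
    [-1,-0.72,-0.67,0,0],
    [-1,-0.72,-0.67,0,0],
    [-1,0,0,0,0]
  ]
}}

```text
time: 49.95
ee_pos: [0.5156, -0.0048, 0.3216]
eef_rot: [0.641, 0.768, -0.003, -0.0]
ft_force: [0.2, -1.4, -1.6]
width: 0.0237
```

```bash
python3 -c "
from h import *
st();print(hook())
plan([(*H(.05,-.045,.344),None)],g=-1)
"
```

```text
t 49.95 p [ 0.5156 -0.0048  0.3216] yaw 100.3 F [ 0.2 -1.4 -1.6] T [-0.07 -0.09 -0.01] w 0.0237 j [ 0.96  0.2  -1.18  1.53  0.19  1.54 -0.04]
[-0.03264632  0.03271023  0.3415622 ]
5 x [-1,-0.67,-0.63,-0.02,0.0] ->  [ 0.4531 -0.1012  0.3241] 100.3
```

Call:
{"method": "move_arm", "body": {
  "deltas": [
    [-1,-0.67,-0.63,0,0],
    [-1,-0.67,-0.63,0,0],
    [-1,-0.67,-0.63,0,0],
    [-1,-0.67,-0.63,0,0],
    [-1,-0.67,-0.63,0,0],
    [-1,0,0,0,0],
    [-1,0,0,0,0],
    [-1,0,0,0,0]
  ]
}}

```text
time: 50.62
ee_pos: [0.4556, -0.0957, 0.3228]
eef_rot: [0.638, 0.77, -0.001, -0.0]
ft_force: [0.0, -0.6, -0.8]
width: 0.0238
```

```bash
python3 -c "
from h import *
st();print(hook())
a=snap('top','t9');b=snap('scene','s9')
for l in ['pole_hook','lid_eye']:
  for c in ('top','scene'):
    for q in find(c,l)[:2]: print(l,c,q,w2c(q[1]))
plan([(*H(.147,-.045,.344),None)],g=-1)
cv2.imwrite('pics/s9c.png',cv2.resize(b[150:330,220:400],None,fx=3.3,fy=3.3)[:,:,::-1])
"
```

```text
t 50.62 p [ 0.4556 -0.0957  0.3228] yaw 100.7 F [ 0.  -0.6 -0.8] T [ 0.06 -0.07 -0.04] w 0.0238 j [ 1.26 -0.02 -1.11  1.65 -0.02  1.51  0.34]
[ 0.04536397 -0.04189841  0.34226539]
pole_hook top (0.83, array([ 0.506 , -0.2927,  0.3387])) [ 0.04630232 -0.04599081]
pole_hook scene (0.92, array([ 0.509 , -0.2852,  0.3387])) [ 0.03949731 -0.04163859]
pole_hook scene (0.62, array([0.475 , 0.3734, 0.0754])) [-0.61380804  0.04837298]
lid_eye top (0.89, array([ 0.5706, -0.3848,  0.3434])) [0.14887581 0.00020712]
lid_eye top (0.7, array([ 0.4234, -0.2261,  0.0738])) [-0.03459571 -0.11464815]
lid_eye scene (0.84, array([ 0.5723, -0.3869,  0.3356])) [0.15125716 0.00148351]
5 x [-1,-0.81,-0.03,-0.01,0.0] ->  [ 0.4712 -0.1957  0.3245] 100.8
```

View pics/s9c.png

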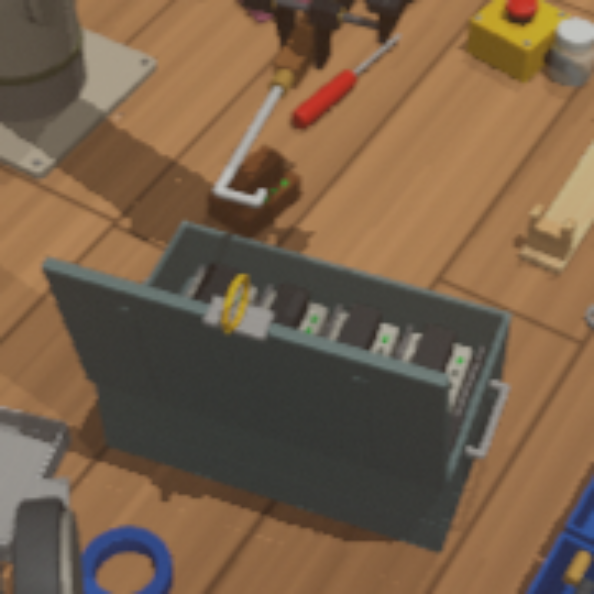

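Call:
{"method": "move_arm", "body": {
  "deltas": [
    [-1,-0.83,-0.02,0,0],
    [-1,-0.83,-0.02,0,0],
    [-1,-0.83,-0.02,0,0],
    [-1,-0.83,-0.02,0,0],
    [-1,-0.83,-0.02,0,0],
    [-1,0,0,0,0],
    [-1,0,0,0,0],
    [-1,0,0,0,0]
  ]
}}

```text
time: 51.58
ee_pos: [0.4728, -0.1976, 0.3235]
eef_rot: [0.637, 0.77, -0.001, -0.0]
ft_force: [-0.7, -0.2, -1.5]
width: 0.0234
```

```bash
python3 -c "
from h import *
st();print(hook())
a=snap('top','t10');b=snap('scene','s10')
for l in ['pole_hook','lid_eye']:
  for c in ('top','scene'):
    for q in find(c,l)[:1]: print(l,c,q,w2c(q[1]))
A=cv2.resize(a[100:190,400:520],None,fx=3.3,fy=3.3);B=cv2.resize(b[200:290,240:360],None,fx=3.3,fy=3.3)
cv2.imwrite('pics/c10.png',np.hstack([A,B])[:,:,::-1])
"
```

```text
t 51.58 p [ 0.4728 -0.1976  0.3235] yaw 100.8 F [-0.7 -0.2 -1.5] T [-0.01 -0.11 -0.01] w 0.0234 j [ 1.27  0.16 -1.06  1.54  0.14  1.53  0.4 ]
[ 0.1486519  -0.04378598  0.34290798]
pole_hook top (0.97, array([ 0.5243, -0.3929,  0.3414])) [ 0.14815658 -0.04679056]
pole_hook scene (0.9, array([ 0.5316, -0.3873,  0.3379])) [ 0.14402366 -0.03857053]
lid_eye top (0.52, array([ 0.4931, -0.47  ,  0.0028])) [ 0.21804463 -0.09188503]
lid_eye scene (0.58, array([ 0.5701, -0.3867,  0.3371])) [ 0.15064847 -0.00064004]
```

View pics/c10.png

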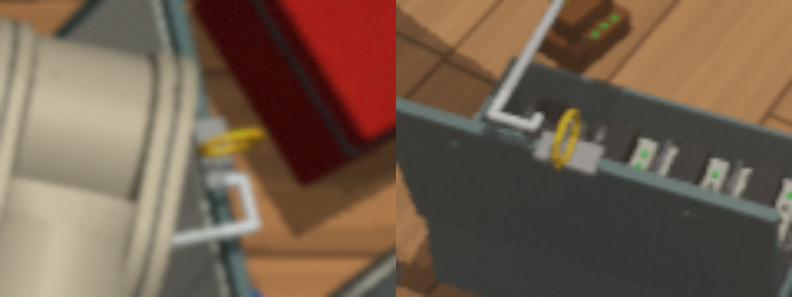

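Call:
{"method": "move_arm", "body": {
  "deltas": [
    [-1,0,0.44,0,0],
    [-1,0,0.44,0,0],
    [-1,0,0.44,0,0],
    [-1,0,0.46,0,0],
    [-1,0,0,0,0],
    [-1,0,0,0,0]
  ]
}}

```text
time: 52.38
ee_pos: [0.5164, -0.1897, 0.3233]
eef_rot: [0.637, 0.771, -0.001, -0.0]
ft_force: [-0.4, -0.3, -1.8]
width: 0.0237
```

```bash
python3 -c "
from h import *
st();print(hook())
a=snap('top','t11');b=snap('scene','s11')
for l in ['pole_hook','lid_eye']:
  for c in ('top','scene'):
    for q in find(c,l)[:1]: print(l,c,q,w2c(q[1]))
A=cv2.resize(a[100:190,400:520],None,fx=3.3,fy=3.3);B=cv2.resize(b[200:290,240:360],None,fx=3.3,fy=3.3)
cv2.imwrite('pics/c11.png',np.hstack([A,B])[:,:,::-1])
"
```

```text
t 52.38 p [ 0.5164 -0.1897  0.3233] yaw 100.8 F [-0.4 -0.3 -1.8] T [ 0.01 -0.17 -0.03] w 0.0237 j [ 1.14  0.28 -1.06  1.45  0.24  1.55  0.28]
[0.14908131 0.00054388 0.34276818]
pole_hook top (0.65, array([ 0.5686, -0.3851,  0.3426])) [ 0.14879573 -0.00181367]
pole_hook scene (0.71, array([ 0.7465,  0.1001, -0.0018])) [-0.2944749   0.26385265]
lid_eye top (0.68, array([ 0.6452, -0.181 ,  0.0759])) [-0.03733568  0.11167406]
lid_eye scene (0.96, array([ 0.5714, -0.3835,  0.3368])) [0.14774874 0.00123655]
```

View pics/c11.png

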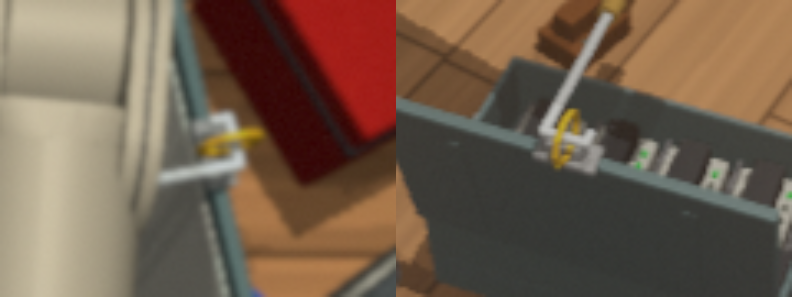

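```bash
cat >> h.py <<'E'
def arc(p0,p1,n,x0,z0,R=.224):
    """rows for hook from chest-plane (x0,z0) along the circle"""
    x,z=x0,z0;out=[]
    for i in range(1,n+1):
        f=p0+(p1-p0)*i/n; X=.1-R*np.cos(f);Z=.126+R*np.sin(f)
        a=round(-(X-x)/.025,2);b=round(-(Z-z)/.025,2)
        x-=a*.025;z-=b*.025; out.append([-1,float(a),0,float(b),0])
    print(str(out).replace(' ','').replace('],[','], ['),'end',round(x,4),round(z,4))
E
python3 -c "
from h import *
h=hook();print(h); arc(np.arctan2(h[2]-.126,.1-h[0]),1.45,12,h[0],h[2])"
```

```text
[ 0.14987957 -0.00054952  0.34338667]
[[-1,0.24,0,-0.09,0], [-1,0.26,0,-0.05,0], [-1,0.25,0,-0.04,0], [-1,0.26,0,-0.03,0], [-1,0.26,0,-0.02,0], [-1,0.26,0,-0.02,0], [-1,0.25,0,-0.01,0], [-1,0.26,0,-0.0,0], [-1,0.26,0,0.0,0], [-1,0.26,0,0.01,0], [-1,0.26,0,0.02,0], [-1,0.25,0,0.03,0]] end 0.0731 0.3484
```

Call:
{"method": "move_arm", "body": {
  "deltas": [
    [-1,0.24,0,-0.09,0],
    [-1,0.26,0,-0.05,0],
    [-1,0.25,0,-0.04,0],
    [-1,0.26,0,-0.03,0],
    [-1,0.26,0,-0.02,0],
    [-1,0.26,0,-0.02,0],
    [-1,0.25,0,-0.01,0],
    [-1,0.26,0,0,0],
    [-1,0.26,0,0,0],
    [-1,0.26,0,0.01,0],
    [-1,0.26,0,0.02,0],
    [-1,0.25,0,0.03,0]
  ]
}}

```text
time: 53.68
ee_pos: [0.5018, -0.1142, 0.3283]
eef_rot: [0.638, 0.77, -0.001, -0.0]
ft_force: [-0.1, -2.6, -3.3]
width: 0.0231
```

```bash
cat >> h.py <<'E'
def chk(n):
    st();h=hook();print('hook',h)
    a=snap('top','t'+n);b=snap('scene','s'+n)
    for l in ['pole_hook','lid_eye','pole']:
      for c in ('top','scene'):
        for q in find(c,l)[:1]:
            w=w2c(q[1]);z=q[1][2];print(l,c,q[0],w.round(4),z,'ang',round(float(np.arctan2(z-.126,.1-w[0])),3))
    A=cv2.resize(a[90:240,320:500],None,fx=2.2,fy=2.2);B=cv2.resize(b[180:330,220:400],None,fx=2.2,fy=2.2)
    cv2.imwrite(f'pics/c{n}.png',np.hstack([A,B])[:,:,::-1])
    return h
E
python3 -c "
from h import *
h=chk('12'); arc(1.45,1.09,12,h[0],h[2])"
```

```text
t 53.68 p [ 0.5018 -0.1142  0.3283] yaw 100.7 F [-0.1 -2.6 -3.3] T [-0.4  -0.1  -0.12] w 0.0231 j [ 1.13  0.17 -1.11  1.53  0.16  1.54  0.21]
hook [7.21754514e-02 1.58562834e-04 3.47983972e-01]
pole_hook top 0.73 [-0.3016  0.2649] 0.0034 ang -0.296
pole_hook scene 0.8 [0.0668 0.0044] 0.3406 ang 1.417
lid_eye top 0.8 [0.0885 0.0004] 0.3435 ang 1.518
lid_eye scene 0.83 [0.087 0.003] 0.3418 ang 1.511
pole top 0.57 [ 0.0008 -0.002 ] 0.0008 ang -0.901
pole scene 0.94 [-0.1292 -0.0132] 0.3443 ang 0.761
[[-1,0.23,0,0.02,0], [-1,0.27,0,0.05,0], [-1,0.26,0,0.05,0], [-1,0.26,0,0.06,0], [-1,0.26,0,0.07,0], [-1,0.26,0,0.07,0], [-1,0.26,0,0.09,0], [-1,0.25,0,0.09,0], [-1,0.25,0,0.09,0], [-1,0.25,0,0.11,0], [-1,0.24,0,0.11,0], [-1,0.24,0,0.13,0]] end -0.0036 0.3245
```

View pics/c12.png

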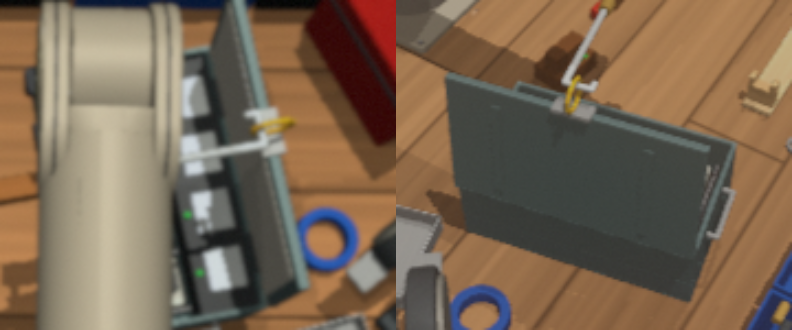

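Call:
{"method": "move_arm", "body": {
  "deltas": [
    [-1,0.25,0,0.03,0],
    [-1,0.27,0,0.05,0],
    [-1,0.26,0,0.05,0],
    [-1,0.26,0,0.06,0],
    [-1,0.26,0,0.07,0],
    [-1,0.26,0,0.07,0],
    [-1,0.26,0,0.09,0],
    [-1,0.25,0,0.09,0],
    [-1,0.25,0,0.09,0],
    [-1,0.25,0,0.11,0],
    [-1,0.24,0,0.11,0],
    [-1,0.24,0,0.13,0]
  ]
}}

```text
time: 55.08
ee_pos: [0.4876, -0.0393, 0.3043]
eef_rot: [0.638, 0.77, -0.001, -0.0]
ft_force: [0.1, -1.9, -0.7]
width: 0.0236
```

```bash
python3 -c "
from h import *
h=chk('13'); arc(np.arctan2(h[2]-.126,.1-h[0]),.73,12,h[0],h[2])"
```

```text
t 55.08 p [ 0.4876 -0.0393  0.3043] yaw 100.7 F [ 0.1 -1.9 -0.7] T [-0.46 -0.11 -0.08] w 0.0236 j [ 1.1   0.1  -1.16  1.63  0.09  1.48  0.12]
hook [-4.01379793e-03  2.31495522e-04  3.23914692e-01]
pole_hook top 0.87 [-0.0022 -0.0012] 0.3227 ang 1.092
pole_hook scene 0.75 [-0.0108  0.0033] 0.3199 ang 1.052
lid_eye top 0.79 [ 0.0079 -0.0002] 0.3298 ang 1.146
lid_eye scene 0.57 [0.0103 0.0017] 0.3222 ang 1.142
pole top 0.35 [-0.2999  0.2638] 0.0023 ang -0.3
pole scene 0.79 [-0.2039 -0.0174] 0.3226 ang 0.574
[[-1,0.24,0,0.11,0], [-1,0.23,0,0.14,0], [-1,0.23,0,0.14,0], [-1,0.22,0,0.15,0], [-1,0.22,0,0.15,0], [-1,0.21,0,0.16,0], [-1,0.21,0,0.17,0], [-1,0.2,0,0.17,0], [-1,0.2,0,0.18,0], [-1,0.19,0,0.19,0], [-1,0.19,0,0.19,0], [-1,0.18,0,0.19,0]] end -0.067 0.2754
```

View pics/c13.png

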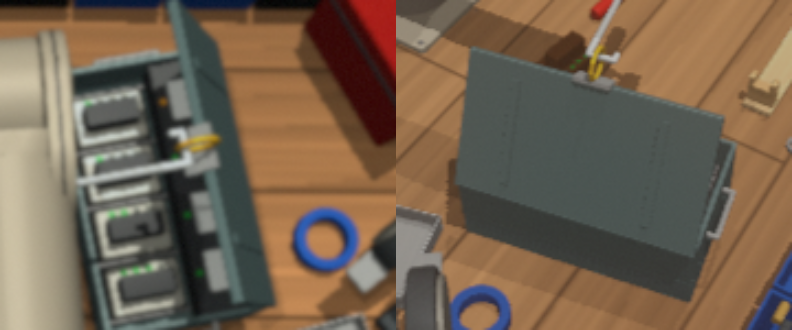

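Lid follows (≈1.14 rad), the hook leading and the pole still level.

Call:
{"method": "move_arm", "body": {
  "deltas": [
    [-1,0.24,0,0.11,0],
    [-1,0.23,0,0.14,0],
    [-1,0.23,0,0.14,0],
    [-1,0.22,0,0.15,0],
    [-1,0.22,0,0.15,0],
    [-1,0.21,0,0.16,0],
    [-1,0.21,0,0.17,0],
    [-1,0.2,0,0.17,0],
    [-1,0.2,0,0.18,0],
    [-1,0.19,0,0.19,0],
    [-1,0.19,0,0.19,0],
    [-1,0.18,0,0.19,0]
  ]
}}

```text
time: 56.48
ee_pos: [0.4758, 0.0224, 0.2555]
eef_rot: [0.638, 0.77, -0.001, -0.0]
ft_force: [0.3, -1.7, -0.7]
width: 0.0236
```

```bash
python3 -c "
from h import *
h=chk('14'); arc(np.arctan2(h[2]-.126,.1-h[0]),.4,12,h[0],h[2])"
```

```text
t 56.48 p [0.4758 0.0224 0.2555] yaw 100.7 F [ 0.3 -1.7 -0.7] T [-0.35 -0.19  0.02] w 0.0236 j [ 1.04  0.08 -1.21  1.74  0.08  1.38 -0.  ]
hook [-6.68677763e-02  2.26817220e-04  2.75072311e-01]
pole_hook top 0.96 [-0.0658 -0.0025] 0.273 ang 0.725
pole_hook scene 0.82 [-0.0724  0.004 ] 0.2746 ang 0.711
lid_eye top 0.96 [-0.0528 -0.0004] 0.2834 ang 0.8
lid_eye scene 0.62 [-0.0565  0.0021] 0.2782 ang 0.771
[[-1,0.17,0,0.18,0], [-1,0.15,0,0.19,0], [-1,0.16,0,0.19,0], [-1,0.14,0,0.2,0], [-1,0.14,0,0.2,0], [-1,0.13,0,0.21,0], [-1,0.13,0,0.21,0], [-1,0.13,0,0.21,0], [-1,0.11,0,0.22,0], [-1,0.11,0,0.22,0], [-1,0.11,0,0.22,0], [-1,0.1,0,0.22,0]] end -0.1064 0.2133
```

View pics/c14.png

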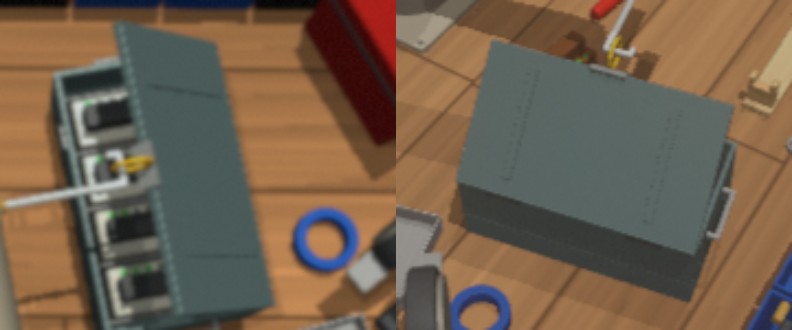

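Call:
{"method": "move_arm", "body": {
  "deltas": [
    [-1,0.17,0,0.18,0],
    [-1,0.15,0,0.19,0],
    [-1,0.16,0,0.19,0],
    [-1,0.14,0,0.2,0],
    [-1,0.14,0,0.2,0],
    [-1,0.13,0,0.21,0],
    [-1,0.13,0,0.21,0],
    [-1,0.13,0,0.21,0],
    [-1,0.11,0,0.22,0],
    [-1,0.11,0,0.22,0],
    [-1,0.11,0,0.22,0],
    [-1,0.1,0,0.22,0]
  ]
}}

```text
time: 57.88
ee_pos: [0.4684, 0.0608, 0.1936]
eef_rot: [0.638, 0.77, -0.001, -0.0]
ft_force: [0.1, -0.2, -0.2]
width: 0.0233
```

```bash
python3 -c "
from h import *
h=chk('15'); arc(np.arctan2(h[2]-.126,.1-h[0]),.08,12,h[0],h[2])"
```

```text
t 57.88 p [0.4684 0.0608 0.1936] yaw 100.7 F [ 0.1 -0.2 -0.2] T [-0.17 -0.09  0.01] w 0.0233 j [ 0.94  0.15 -1.23  1.84  0.15  1.26 -0.14]
hook [-1.06025591e-01  1.14187806e-04  2.13170690e-01]
pole_hook top 0.6 [-0.1042  0.0002] 0.2122 ang 0.399
pole_hook scene 0.62 [-0.1108  0.0032] 0.206 ang 0.363
lid_eye top 0.94 [-0.0952 -0.0021] 0.2242 ang 0.466
lid_eye scene 0.89 [-0.0979  0.003 ] 0.2196 ang 0.442
pole scene 0.67 [-0.0038  0.0025] 0.0011 ang -0.877
[[-1,0.1,0,0.22,0], [-1,0.09,0,0.22,0], [-1,0.07,0,0.23,0], [-1,0.08,0,0.22,0], [-1,0.06,0,0.23,0], [-1,0.06,0,0.24,0], [-1,0.06,0,0.23,0], [-1,0.04,0,0.23,0], [-1,0.04,0,0.24,0], [-1,0.04,0,0.24,0], [-1,0.03,0,0.23,0], [-1,0.02,0,0.24,0]] end -0.1233 0.1439
```

View pics/c15.png

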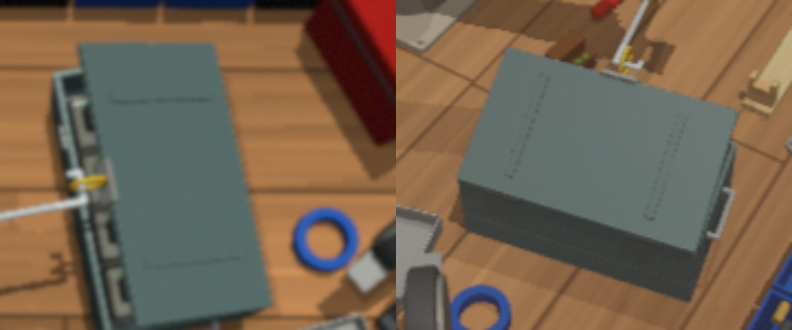

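Call:
{"method": "move_arm", "body": {
  "deltas": [
    [-1,0.1,0,0.22,0],
    [-1,0.09,0,0.22,0],
    [-1,0.07,0,0.23,0],
    [-1,0.08,0,0.22,0],
    [-1,0.06,0,0.23,0],
    [-1,0.06,0,0.24,0],
    [-1,0.06,0,0.23,0],
    [-1,0.04,0,0.23,0],
    [-1,0.04,0,0.2,0],
    [-1,0.04,0,0.2,0],
    [-1,0.03,0,0.18,0],
    [-1,0.02,0,0.15,0]
  ]
}}

```text
time: 59.28
ee_pos: [0.4651, 0.0775, 0.1299]
eef_rot: [0.638, 0.77, -0.001, -0.0]
ft_force: [0.1, -0.0, -0.7]
width: 0.0236
```

```bash
python3 -c "
from h import *
h=chk('16'); arc(np.arctan2(h[2]-.126,.1-h[0]),-.07,9,h[0],h[2])"
```

```text
t 59.28 p [0.4651 0.0775 0.1299] yaw 100.7 F [ 0.1 -0.  -0.7] T [-0.19 -0.19 -0.01] w 0.0236 j [ 0.83  0.25 -1.19  1.92  0.26  1.14 -0.27]
hook [-1.22955535e-01 -1.86038497e-05  1.49454640e-01]
pole_hook top 0.6 [-0.1241 -0.0033] 0.1477 ang 0.097
pole_hook scene 0.53 [-0.1277  0.0076] 0.1426 ang 0.073
lid_eye top 0.65 [-0.1185  0.0009] 0.1655 ang 0.179
lid_eye scene 0.69 [-0.1216  0.0025] 0.1585 ang 0.146
pole scene 0.54 [-0.3216 -0.0154] 0.1485 ang 0.053
[[-1,0.01,0,0.17,0], [-1,0.01,0,0.18,0], [-1,0.01,0,0.17,0], [-1,0.01,0,0.18,0], [-1,0.0,0,0.17,0], [-1,0.0,0,0.17,0], [-1,-0.0,0,0.18,0], [-1,-0.01,0,0.17,0], [-1,-0.01,0,0.17,0]] end -0.1235 0.1105
```

View pics/c16.png

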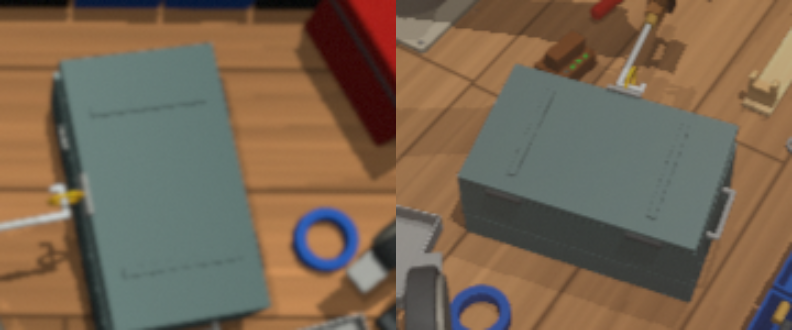

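Call:
{"method": "move_arm", "body": {
  "deltas": [
    [-1,0.01,0,0.15,0],
    [-1,0.01,0,0.15,0],
    [-1,0.01,0,0.15,0],
    [-1,0.01,0,0.15,0],
    [-1,0,0,0.14,0],
    [-1,0,0,0.14,0],
    [-1,0,0,0.12,0],
    [-1,0,0,0.12,0],
    [-1,0,0,0,0]
  ]
}}

```text
time: 60.43
ee_pos: [0.4646, 0.0783, 0.1018]
eef_rot: [0.638, 0.77, -0.001, -0.0]
ft_force: [0.0, 0.3, -1.7]
width: 0.0236
```

```bash
python3 -c "
from h import *
h=chk('17')"
```

```text
t 60.43 p [0.4646 0.0783 0.1018] yaw 100.7 F [ 0.   0.3 -1.7] T [-0.01 -0.1  -0.01] w 0.0236 j [ 0.79  0.3  -1.16  1.95  0.31  1.09 -0.31]
hook [-0.12387916 -0.000324    0.12130868]
pole_hook top 0.88 [-0.123  -0.0024] 0.1179 ang -0.036
pole_hook scene 0.62 [-0.1295  0.0033] 0.1208 ang -0.023
lid_eye top 0.61 [-0.1253 -0.001 ] 0.1341 ang 0.036
lid_eye scene 0.65 [-0.1234 -0.0014] 0.1332 ang 0.032
pole top 0.42 [-0.2987  0.2649] 0.0038 ang -0.297
pole scene 0.7 [-0.3233 -0.0175] 0.1208 ang -0.012
```

View pics/c17.png

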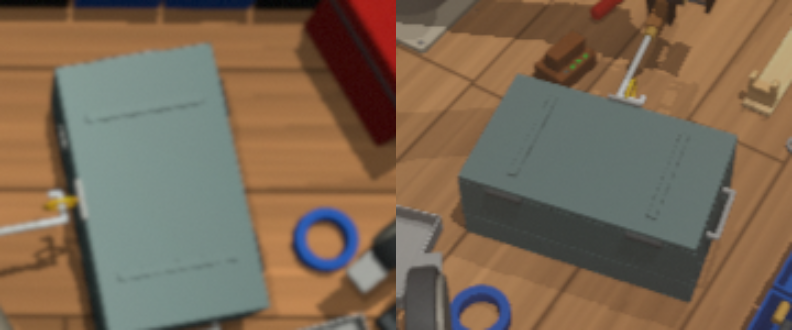

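Call:
{"method": "move_arm", "body": {
  "deltas": [
    [-1,0,0,0.1,0],
    [-1,0,0,0.1,0],
    [-1,0,0,0.1,0],
    [-1,0,0,0,0]
  ]
}}

```text
time: 61.17
ee_pos: [0.4646, 0.0782, 0.0943]
eef_rot: [0.638, 0.77, -0.001, -0.0]
ft_force: [0.3, 0.0, -0.4]
width: 0.0233
```

Call:
{"method": "move_arm", "body": {
  "deltas": [
    [-1,0,0,0.08,0],
    [-1,0,0,0.08,0],
    [-1,0,0,0,0]
  ]
}}

```text
time: 61.42
ee_pos: [0.4648, 0.0783, 0.0906]
eef_rot: [0.638, 0.77, -0.001, -0.0]
ft_force: [-0.2, -0.8, 0.4]
width: 0.0233
```

```bash
python3 -c "
from h import *
h=chk('18')"
```

```text
t 61.42 p [0.4648 0.0783 0.0906] yaw 100.7 F [-0.2 -0.8  0.4] T [-0.41 -0.17 -0.  ] w 0.0233 j [ 0.77  0.32 -1.15  1.96  0.33  1.07 -0.33]
hook [-1.23838863e-01 -9.99131388e-05  1.10253295e-01]
pole_hook top 0.78 [-0.1228 -0.0035] 0.1115 ang -0.065
pole_hook scene 0.55 [-0.1275  0.0002] 0.108 ang -0.079
lid_eye top 0.86 [-0.1223  0.0007] 0.1302 ang 0.019
lid_eye scene 0.84 [-0.1249  0.0036] 0.1249 ang -0.005
```

Call:
{"method": "move_arm", "body": {
  "deltas": [
    [-1,0,0,0.06,0],
    [-1,0,0,0.06,0],
    [-1,0,0,0,0],
    [-1,0,0,0,0]
  ]
}}

```text
time: 62.15
ee_pos: [0.465, 0.0783, 0.0879]
eef_rot: [0.638, 0.77, -0.001, -0.0]
ft_force: [0.2, 0.5, 1.2]
width: 0.0233
```

```bash
python3 -c "
from h import *
h=chk('19')"
```

```text
t 62.15 p [0.465  0.0783 0.0879] yaw 100.7 F [0.2 0.5 1.2] T [-0.56 -0.33 -0.  ] w 0.0233 j [ 0.77  0.32 -1.15  1.97  0.33  1.07 -0.34]
hook [-1.23805242e-01  9.26510712e-05  1.07514026e-01]
pole_hook top 0.84 [-0.1235 -0.0046] 0.112 ang -0.063
pole_hook scene 0.73 [-0.2161  0.17  ] 0.0468 ang -0.246
lid_eye top 0.66 [-0.1227 -0.0013] 0.1281 ang 0.009
lid_eye scene 0.56 [-0.1257  0.0011] 0.1245 ang -0.007
pole scene 0.66 [-0.3228 -0.0147] 0.1059 ang -0.048
```

View pics/c19.png

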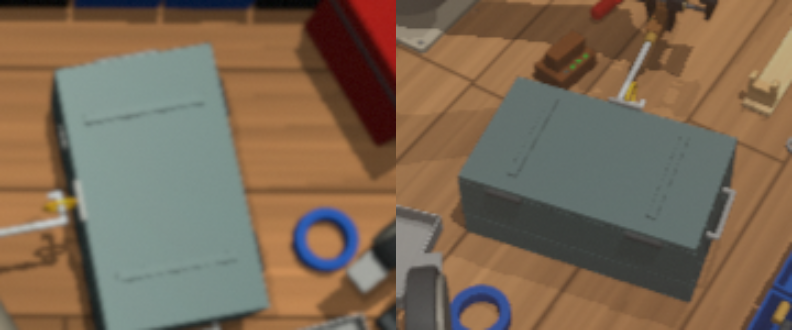

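Call:
{"method": "move_arm", "body": {
  "deltas": [
    [-1,0,0,0.08,0],
    [-1,0,0,0.08,0],
    [-1,0,0,0,0],
    [-1,0,0,0,0]
  ]
}}

```text
time: 62.88
ee_pos: [0.4649, 0.0783, 0.0837]
eef_rot: [0.638, 0.77, -0.001, -0.0]
ft_force: [0.7, -0.4, 1.7]
width: 0.0233
```

```bash
python3 -c "
from h import *
h=chk('20');b=cv2.imread('pics/s20.png');cv2.imwrite('pics/s20c.png',cv2.resize(b[190:320,280:390],None,fx=4.5,fy=4.5,interpolation=cv2.INTER_CUBIC))"
```

```text
t 62.88 p [0.4649 0.0783 0.0837] yaw 100.7 F [ 0.7 -0.4  1.7] T [-0.64 -0.39  0.09] w 0.0233 j [ 0.76  0.33 -1.14  1.97  0.34  1.06 -0.34]
hook [-1.23805072e-01 -5.85154833e-05  1.03349964e-01]
pole_hook top 0.59 [-0.1232 -0.0024] 0.112 ang -0.063
pole_hook scene 0.63 [-0.1269  0.0034] 0.1052 ang -0.091
lid_eye top 0.96 [-0.1261 -0.0026] 0.1288 ang 0.012
lid_eye scene 0.62 [-0.1241 -0.    ] 0.125 ang -0.004
pole top 0.17 [-0.3017  0.2626] 0.001 ang -0.302
pole scene 0.77 [-0.3236 -0.0136] 0.1007 ang -0.06
```

View pics/s20c.png

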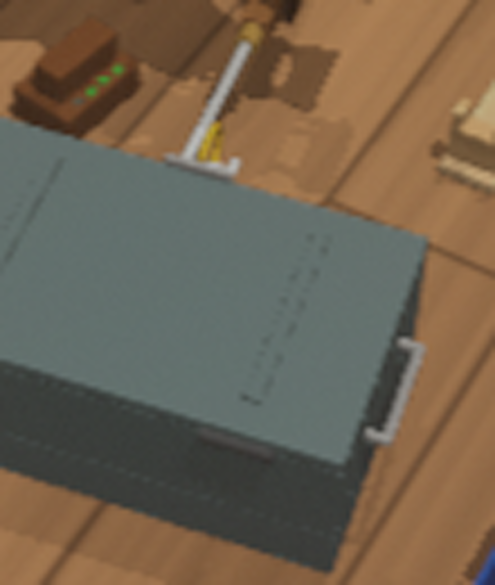

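Call:
{"method": "move_arm", "body": {
  "deltas": [
    [-1,0,0,-0.2,0],
    [-1,0,0,-0.2,0],
    [-1,0,0,-0.2,0],
    [-1,0,0,0,0],
    [-1,0,0,0,0]
  ]
}}

```text
time: 63.7
ee_pos: [0.4651, 0.0783, 0.0992]
eef_rot: [0.638, 0.77, -0.001, 0.0]
ft_force: [-0.2, 0.2, -1.4]
width: 0.0234
```

```bash
python3 -c "
from h import *
h=chk('21')"
```

```text
t 63.7 p [0.4651 0.0783 0.0992] yaw 100.7 F [-0.2  0.2 -1.4] T [-0.01 -0.1   0.01] w 0.0234 j [ 0.79  0.3  -1.16  1.95  0.31  1.09 -0.32]
hook [-1.23789284e-01  5.40315010e-05  1.18880621e-01]
pole_hook top 0.75 [-0.1239 -0.003 ] 0.1237 ang -0.01
pole_hook scene 0.48 [-0.1268  0.0013] 0.1197 ang -0.028
lid_eye top 0.88 [-0.1235 -0.0007] 0.128 ang 0.009
lid_eye scene 0.7 [-0.1239  0.0013] 0.1257 ang -0.001
pole scene 0.74 [-0.3216 -0.0136] 0.1185 ang -0.018
```

Call:
{"method": "move_arm", "body": {
  "deltas": [
    [-1,0,0,-0.06,0],
    [-1,0,-0.3,0,0],
    [-1,0,-0.4,0,0],
    [-1,0,-0.4,0,0],
    [-1,0,-0.4,0,0],
    [-1,0,-0.4,0,0],
    [-1,0,-0.4,0,0],
    [-1,0,0,0,0],
    [-1,0,0,0,0]
  ]
}}

```text
time: 64.85
ee_pos: [0.4084, 0.0669, 0.1005]
eef_rot: [0.638, 0.77, -0.002, 0.001]
ft_force: [-0.3, -0.1, -0.9]
width: 0.0237
```

```bash
python3 -c "
from h import *
h=chk('22')
plan([(*c2w(-.40,-.075),.12,None)],g=-1)"
```

```text
t 64.85 p [0.4084 0.0669 0.1005] yaw 100.7 F [-0.3 -0.1 -0.9] T [ 0.   -0.12 -0.02] w 0.0237 j [ 0.99  0.09 -1.27  2.08  0.1   1.04 -0.15]
hook [-0.12321587 -0.05795606  0.12060648]
pole_hook top 0.6 [-0.1245 -0.0621] 0.1247 ang -0.006
pole_hook scene 0.81 [-0.1277 -0.0557] 0.1246 ang -0.006
lid_eye top 0.89 [-0.1262  0.0011] 0.1281 ang 0.009
lid_eye scene 0.63 [-0.1242  0.0041] 0.1254 ang -0.003
pole scene 0.79 [-0.3227 -0.0723] 0.1193 ang -0.016
4 x [-1,0.74,-0.01,-0.2,0.0] ->  [0.3938 0.1404 0.1204] 100.8
```

View pics/c22.png

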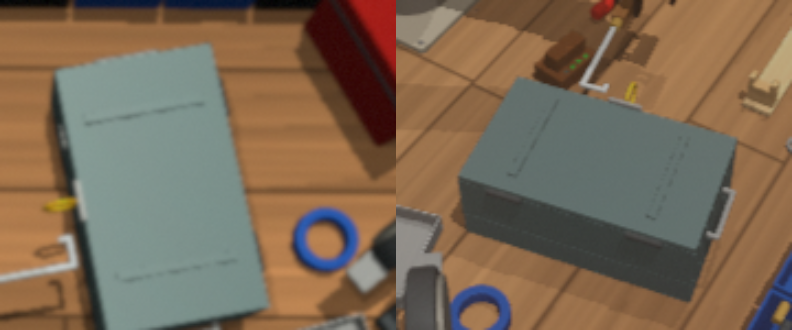

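Call:
{"method": "move_arm", "body": {
  "deltas": [
    [-1,0.5,0,0,0],
    [-1,0.9,0,0,0],
    [-1,0.8,0,0,0],
    [-1,0.1,0.6,0,0],
    [-1,0,0.9,0,0],
    [-1,0,0.9,0,0],
    [-1,0,0.9,0,0],
    [-1,0,0.9,-0.3,0],
    [-1,0,0.9,-0.5,0],
    [-1,0,0,0,0],
    [-1,0,0,0,0]
  ]
}}

```text
time: 66.17
ee_pos: [0.5236, 0.1487, 0.12]
eef_rot: [0.638, 0.77, -0.001, -0.001]
ft_force: [-0.7, -0.2, -1.7]
width: 0.0236
```

```bash
python3 -c "
from h import *
st()
plan([(.6484,.2084,.14,None)],g=-1)"
```

```text
t 66.17 p [0.5236 0.1487 0.12  ] yaw 100.7 F [-0.7 -0.2 -1.7] T [ 0.04 -0.05 -0.  ] w 0.0236 j [ 0.54  0.46 -1.11  1.76  0.44  1.2  -0.5 ]
6 x [-1,0.24,0.89,-0.13,0.0] ->  [0.6481 0.2089 0.1395] 100.7
```

Call:
{"method": "move_arm", "body": {
  "deltas": [
    [-1,0.24,0.89,-0.13,0],
    [-1,0.24,0.89,-0.13,0],
    [-1,0.24,0.89,-0.13,0],
    [-1,0.24,0.89,-0.13,0],
    [-1,0.24,0.89,-0.13,0],
    [-1,0.24,0.89,-0.13,0],
    [-1,0,0,0,0.056],
    [-1,0,0,0,0.055],
    [-1,0,0,0,0],
    [-1,0,0,0,0],
    [-1,0,0,0,0]
  ]
}}

```text
time: 67.08
ee_pos: [0.6471, 0.2077, 0.1392]
eef_rot: [0.701, 0.713, -0.001, 0.0]
ft_force: [-0.1, -0.3, -1.3]
width: 0.0236
```

```bash
python3 -c "
from h import *
st()
a=snap('top','t23');b=snap('scene','s23')
for l in ['pole','pole_hook','rest_grip','rest_hook','lid_eye']: print(l,find('top',l)[:1],find('scene',l)[:1])
plan([(.6484,.2084,.09,None),(.6484,.2084,.0306,None)],g=-1)
cv2.imwrite('pics/s23c.png',cv2.resize(b[130:280,300:480],None,fx=4,fy=4,interpolation=cv2.INTER_CUBIC)[:,:,::-1])"
```

```text
t 67.08 p [0.6471 0.2077 0.1392] yaw 90.9 F [-0.1 -0.3 -1.3] T [-0.04 -0.12 -0.02] w 0.0236 j [ 0.24  0.69 -0.95  1.36  0.56  1.37 -0.7 ]
pole [] [(0.69, array([0.6493, 0.2033, 0.1586]))]
pole_hook [(0.6, array([0.6643, 0.0054, 0.1618]))] [(0.8, array([0.6709, 0.0103, 0.1611]))]
rest_grip [(0.46, array([ 0.5188, -0.1185,  0.1287]))] [(0.91, array([0.6484, 0.2051, 0.0502]))]
rest_hook [(0.52, array([ 0.519 , -0.1189,  0.1244]))] [(0.86, array([0.6698, 0.0042, 0.0493]))]
lid_eye [(0.85, array([ 0.5176, -0.1194,  0.1308]))] [(0.62, array([ 0.5189, -0.1168,  0.1221]))]
3 x [-1,0.0,0.01,0.66,0.0] ->  [0.6483 0.2082 0.0899] 90.8
3 x [-1,0.0,0.0,0.79,0.0] ->  [0.6483 0.2082 0.0307] 90.8
```

View pics/s23c.png

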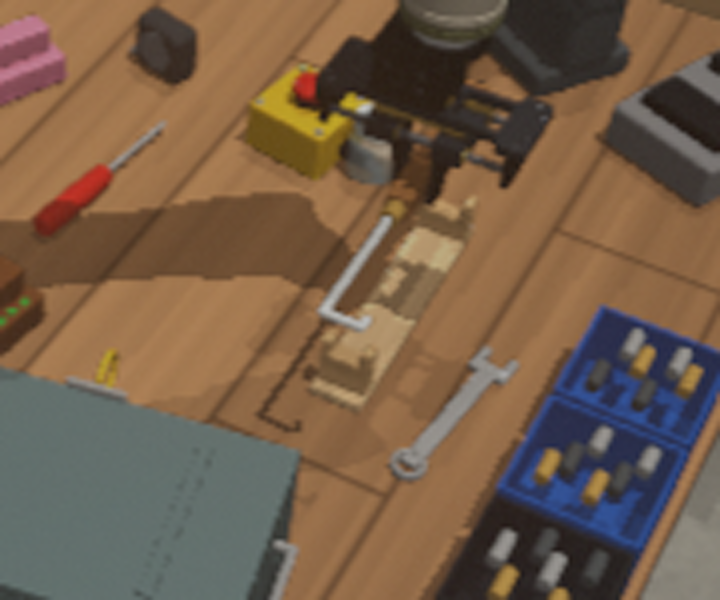

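Call:
{"method": "move_arm", "body": {
  "deltas": [
    [-1,0.02,0.05,0.66,0.002],
    [-1,0,0,0.66,0],
    [-1,0,0,0.66,0],
    [-1,0,0,0,0],
    [-1,0,0,0,0]
  ]
}}

```text
time: 68.1
ee_pos: [0.6481, 0.2083, 0.0886]
eef_rot: [0.704, 0.711, -0.002, -0.001]
ft_force: [-0.2, 0.2, -0.3]
width: 0.0236
```

```bash
python3 -c "
from h import *
st()
plan([(.6484,.2084,.0306,None)],g=-1)"
```

```text
t 68.1 p [0.6481 0.2083 0.0886] yaw 90.6 F [-0.2  0.2 -0.3] T [ 0.03 -0.12  0.01] w 0.0236 j [ 0.23  0.74 -0.92  1.41  0.59  1.29 -0.72]
3 x [-1,0.0,0.0,0.77,0.0] ->  [0.6481 0.2083 0.0309] 90.6
```

Call:
{"method": "move_arm", "body": {
  "deltas": [
    [-1,0,0,0.6,0],
    [-1,0,0,0.6,0],
    [-1,0,0,0.4,0],
    [-1,0,0,0.3,0],
    [-1,0,0,0.2,0],
    [-1,0,0,0.1,0],
    [-1,0,0,0,0],
    [-1,0,0,0,0]
  ]
}}

```text
time: 68.77
ee_pos: [0.6488, 0.2087, 0.0353]
eef_rot: [0.704, 0.711, -0.001, 0.0]
ft_force: [0.0, 0.8, -1.1]
width: 0.0234
```

Call:
{"method": "move_arm", "body": {
  "deltas": [
    [-1,0,0,0.08,0],
    [-1,0,0,0.06,0],
    [-1,0,0,0.04,0],
    [-1,0,0,0,0]
  ]
}}

```text
time: 69.1
ee_pos: [0.6491, 0.2086, 0.031]
eef_rot: [0.704, 0.71, -0.001, 0.0]
ft_force: [0.9, -2.0, 4.5]
width: 0.0238
```

```bash
python3 -c "
from h import *
st()
b=snap('scene','s24')
for l in ['pole','pole_hook']: print(l,find('scene',l)[:1])"
```

```text
t 69.1 p [0.6491 0.2086 0.031 ] yaw 90.5 F [ 0.9 -2.   4.5] T [ 0.26 -0.14 -0.01] w 0.0238 j [ 0.21  0.79 -0.89  1.45  0.64  1.2  -0.75]
pole [(0.72, array([0.653 , 0.2051, 0.0504]))]
pole_hook [(0.77, array([0.6708, 0.0105, 0.044 ]))]
```

Contact felt; release slowly and lift.

Call:
{"method": "move_arm", "body": {
  "deltas": [
    [-0.3,0,0,0,0],
    [-0.2,0,0,0,0],
    [0,0,0,0,0],
    [0.1,0,0,0,0],
    [0.1,0,0,0,0],
    [0.1,0,0,-0.3,0],
    [0.1,0,0,-0.7,0],
    [0.1,0,0,-0.9,0],
    [0.1,0,0,-0.9,0],
    [0.1,0,0,-0.9,0],
    [0.1,0,0,-0.9,0],
    [0.1,0,0,-0.9,0]
  ]
}}

```text
time: 70.25
ee_pos: [0.6487, 0.2088, 0.1697]
eef_rot: [0.704, 0.711, -0.001, 0.0]
ft_force: [0.9, 0.8, 1.2]
width: 0.0478
```

Call:
{"method": "move_arm", "body": {
  "deltas": [
    [0.1,0,-0.6,0,0],
    [0.1,0,-0.8,0,0],
    [0.1,0,-0.8,0,0],
    [0.1,0,-0.8,0,0],
    [0.1,0,0,0,0],
    [0.1,0,0,0,0]
  ]
}}

```text
time: 70.75
ee_pos: [0.5735, 0.208, 0.1689]
eef_rot: [0.703, 0.711, -0.001, 0.001]
ft_force: [0.4, 0.1, 0.9]
width: 0.0479
```

```bash
python3 -c "
from h import *
st()
a=snap('top','t25');b=snap('scene','s25');snap('wrist','w25')
for l in ['pole','pole_hook','rest_grip','rest_hook','stop_top']: print(l,find('top',l)[:1],find('scene',l)[:1],find('wrist',l)[:1])
A=cv2.resize(a[120:240,140:340],None,fx=3,fy=3);B=cv2.resize(b[130:250,340:440],None,fx=3,fy=3)
cv2.imwrite('pics/c25.png',cv2.resize(np.hstack([A,B]),None,fx=.88,fy=.88)[:,:,::-1])"
```

```text
t 70.75 p [0.5735 0.208  0.1689] yaw 90.6 F [0.4 0.1 0.9] T [-0.02 -0.16  0.  ] w 0.0479 j [ 0.33  0.54 -1.03  1.53  0.47  1.34 -0.73]
pole [] [(0.58, array([0.6519, 0.2061, 0.0483]))] [(0.98, array([0.6507, 0.2049, 0.0502]))]
pole_hook [(0.74, array([0.6649, 0.0042, 0.0488]))] [(0.8, array([0.6703, 0.0081, 0.047 ]))] []
rest_grip [] [(0.85, array([0.6525, 0.2054, 0.0487]))] []
rest_hook [(0.57, array([ 0.5186, -0.1167,  0.1289]))] [(0.82, array([0.6724, 0.0055, 0.0507]))] []
stop_top [(0.56, array([ 0.497 , -0.4703,  0.0012]))] [] []
```

View pics/c25.png

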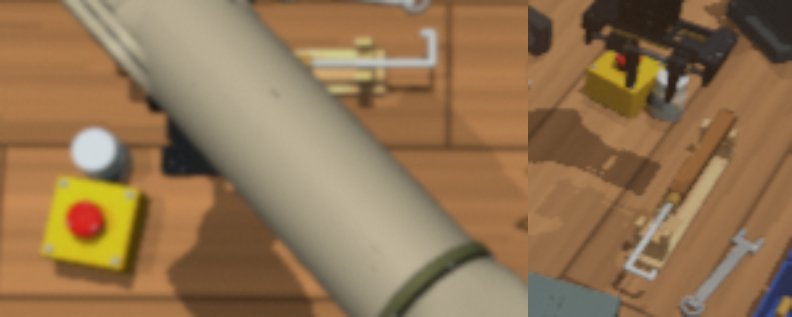

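View pics/w25.png

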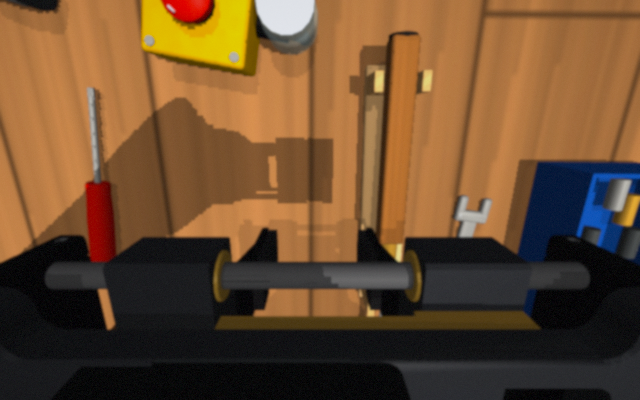

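```bash
python3 -c "
from h import *
plan([(.473,.275,.2,None)],g=.2)"
```

```text
6 x [0.2,0.45,-0.67,-0.21,0.0] ->  [0.4727 0.2745 0.1995] 90.6
```

Call:
{"method": "move_arm", "body": {
  "deltas": [
    [0.2,0.53,-0.8,-0.25,0],
    [0.2,0.53,-0.8,-0.25,0],
    [0.2,0.53,-0.8,-0.25,0],
    [0.2,0.53,-0.8,-0.25,0],
    [0.2,0.53,-0.8,-0.25,0],
    [0.2,0,0,0,0],
    [0.2,0,0,0,0],
    [0.2,0,0,0,0]
  ]
}}

```text
time: 72.32
ee_pos: [0.4738, 0.2727, 0.1992]
eef_rot: [0.704, 0.71, -0.001, 0.0]
ft_force: [0.8, -0.4, -0.6]
width: 0.0523
```

```bash
python3 -c "
from h import *
st();s=r.read_state()
im=snap('wrist','w26');print(find('wrist','stop_top'),find('wrist','screw_jar'))
hsv=cv2.cvtColor(im,cv2.COLOR_RGB2HSV)
m=((hsv[...,1]>150)&(hsv[...,2]>60)&((hsv[...,0]<8)|(hsv[...,0]>172))).astype(np.uint8)
n,l,t,c=cv2.connectedComponentsWithStats(m)
for i in range(1,n):
    if t[i,4]>100: print(t[i],c[i],proj('wrist',c[i],.077,s))
"
```

```text
t 72.32 p [0.4738 0.2727 0.1992] yaw 90.5 F [ 0.8 -0.4 -0.6] T [ 0.01 -0.11 -0.01] w 0.0523 j [ 0.32  0.38 -1.13  1.66  0.35  1.33 -0.86]
[(0.97, array([0.4716, 0.3705, 0.0843]))] [(0.85, array([0.5461, 0.3645, 0.0028]))]
[ 296   66   41   43 1306] [315.94869832  87.21975498] [[0.47122856 0.3705443  0.077     ]]
[194 225  19  14 208] [203.375 232.125] [[0.35392821 0.22646375 0.077     ]]
```

View pics/w26.png

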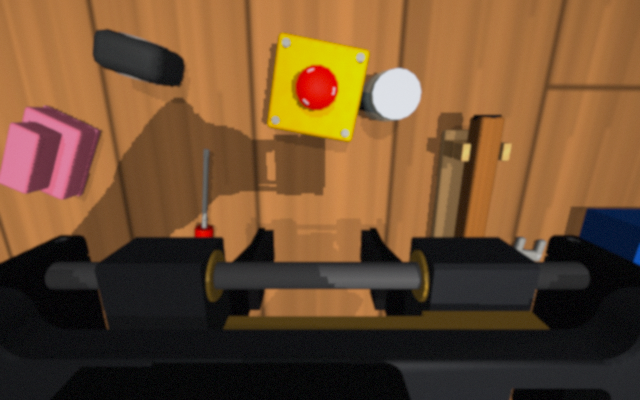

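```bash
python3 -c "
from h import *
plan([(.4714,.3698,.16,None)],g=.3)"
```

```text
5 x [0.3,0.78,-0.01,0.31,0.0] ->  [0.4719 0.37   0.1602] 90.5
```

Call:
{"method": "move_arm", "body": {
  "deltas": [
    [0.3,0.78,-0.02,0.31,0],
    [0.3,0.78,-0.03,0.31,0],
    [0.3,0.78,-0.03,0.31,0],
    [0.3,0.78,-0.03,0.31,0],
    [0.3,0.77,-0.03,0.31,0],
    [0.3,0,0,0,-0.076],
    [0.3,0,0,0,-0.076],
    [0.3,0,0,0,-0.076],
    [0.3,0,0,0,-0.076],
    [0.3,0,0,0,-0.076],
    [0.3,0,0,0,-0.076],
    [0.3,0,0,0,-0.076]
  ]
}}

```text
time: 73.47
ee_pos: [0.4694, 0.3699, 0.1599]
eef_rot: [0.353, 0.936, -0.001, -0.001]
ft_force: [-0.1, -0.7, -0.7]
width: 0.0566
```

Call:
{"method": "move_arm", "body": {
  "deltas": [
    [0.3,0,0,0,-0.076],
    [0.3,0,0,0,-0.076],
    [0.3,0,0,0,-0.076],
    [0.3,0,0,0,-0.076],
    [0.3,0,0,0,-0.076],
    [0.3,0,0,0,-0.076],
    [0.3,0,0,0,-0.076],
    [0.3,0,0,0,-0.076],
    [0.3,0,0,0,-0.076],
    [0.3,0,0,0,0],
    [0.3,0,0,0,0],
    [0.3,0,0,0,0]
  ]
}}

```text
time: 74.47
ee_pos: [0.469, 0.3702, 0.1601]
eef_rot: [-0.171, 0.985, -0.001, -0.001]
ft_force: [-0.6, 0.8, 0.1]
width: 0.0563
```

```bash
python3 -c "
from h import *
st();snap('scene','s27');snap('wrist','w27')
plan([(.4714,.3698,.1,None),(.4714,.3698,.066,None)],g=.3)"
```

```text
t 74.47 p [0.469  0.3702 0.1601] yaw -160.3 F [-0.6  0.8  0.1] T [ 0.13 -0.08  0.01] w 0.0563 j [ 0.2   0.75 -1.39  1.57  0.74  1.45  0.68]
3 x [0.3,-0.03,-0.02,0.8,0.0] ->  [0.4715 0.3697 0.1003] -160.2
2 x [0.3,0.0,0.0,0.69,0.0] ->  [0.4715 0.3697 0.0658] -160.2
```

View pics/w27.png

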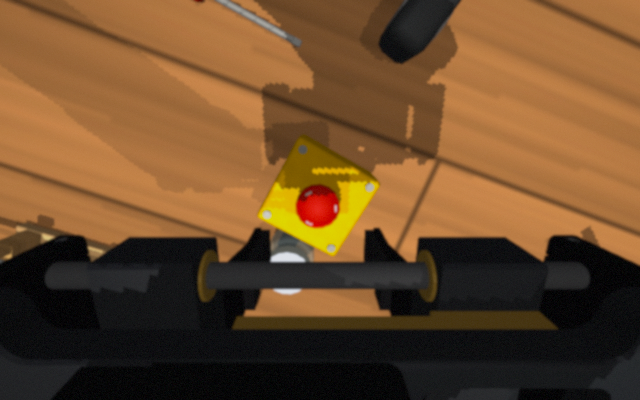

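```bash
python3 -c "
from h import *
s=r.read_state();print(s['ee_pos'],proj('wrist',[(318,206)],.077,s))"
```

```text
[0.46887623 0.3703439  0.16033541] [[0.4698433  0.37058249 0.077     ]]
```

Call:
{"method": "move_arm", "body": {
  "deltas": [
    [0.3,-0.03,-0.02,0.8,0],
    [0.3,-0.03,-0.02,0.8,0],
    [0.3,-0.03,-0.02,0.8,0],
    [0.3,0,0,0,0],
    [0.3,0,0,0,0]
  ]
}}

```text
time: 74.98
ee_pos: [0.471, 0.3694, 0.1002]
eef_rot: [-0.173, 0.985, -0.001, -0.001]
ft_force: [0.3, 0.6, -0.1]
width: 0.0568
```

```bash
python3 -c "
from h import *
st();snap('wrist','w28')
plan([(.4714,.3698,.066,None)],g=.3)"
```

```text
t 74.98 p [0.471  0.3694 0.1002] yaw -160.1 F [ 0.3  0.6 -0.1] T [ 0.19 -0.14  0.02] w 0.0568 j [ 0.18  0.8  -1.34  1.63  0.8   1.37  0.65]
2 x [0.3,-0.0,-0.0,0.71,0.0] ->  [0.4713 0.37   0.0658] -160.0
```

View pics/w28.png

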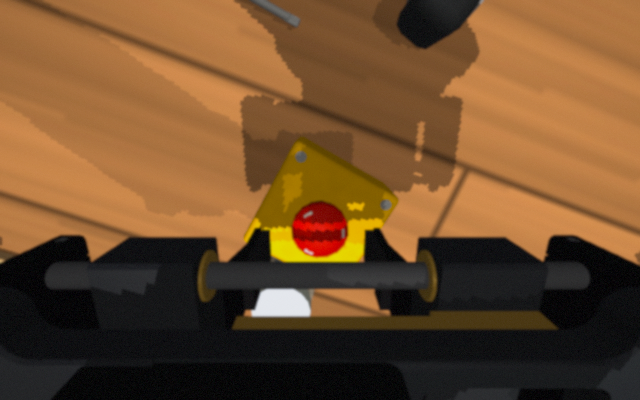

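Call:
{"method": "move_arm", "body": {
  "deltas": [
    [0.3,0,0,0.7,0],
    [0.3,0,0,0.4,0],
    [0.3,0,0,0.25,0],
    [0.3,0,0,0,0],
    [0.3,0,0,0,0]
  ]
}}

```text
time: 75.45
ee_pos: [0.4712, 0.3698, 0.0671]
eef_rot: [-0.174, 0.985, -0.0, -0.001]
ft_force: [0.4, 0.0, -0.6]
width: 0.0564
```

Call:
{"method": "move_arm", "body": {
  "deltas": [
    [-1,0,0,0,0],
    [-1,0,0,0,0],
    [-1,0,0,0,0],
    [-1,0,0,0,0],
    [-1,0,0,0,0]
  ],
  "squeeze": 10
}}

```text
time: 75.87
ee_pos: [0.4709, 0.371, 0.0674]
eef_rot: [-0.174, 0.985, 0.001, -0.001]
ft_force: [-0.5, 4.8, 0.2]
width: 0.0394
```

```bash
python3 -c "
from h import *
st()"
```

```text
t 75.87 p [0.4709 0.371  0.0674] yaw -160.0 F [-0.5  4.8  0.2] T [ 1.19 -0.   -0.02] w 0.0394 j [ 0.17  0.84 -1.3   1.65  0.83  1.32  0.63]
```

Call:
{"method": "move_arm", "body": {
  "deltas": [
    [-1,0,0.04,0,0],
    [-1,0,0,-0.038,0.07],
    [-1,0,0,-0.038,0.07],
    [-1,0,0,-0.038,0.07],
    [-1,0,0,-0.038,0.07],
    [-1,0,0,-0.038,0.07],
    [-1,0,0,-0.038,0.07],
    [-1,0,0,-0.012,0.05],
    [-1,0,0,0,0],
    [-1,0,0,0,0]
  ]
}}

```text
time: 76.7
ee_pos: [0.4706, 0.3722, 0.0733]
eef_rot: [0.193, 0.981, 0.0, -0.0]
ft_force: [-0.0, 7.0, 0.3]
width: 0.039
```

```bash
python3 -c "
from h import *
st();snap('scene','s29');snap('wrist','w29')
print(find('scene','stop_top'),find('wrist','stop_top'))"
```

```text
t 76.7 p [0.4706 0.3722 0.0733] yaw 157.7 F [-0.   7.   0.3] T [ 1.55 -0.02  0.06] w 0.039 j [ 0.11  0.74 -1.19  1.65  0.71  1.26 -0.04]
[(0.52, array([0.4674, 0.3703, 0.0797]))] [(0.61, array([0.4722, 0.3699, 0.0861]))]
```

View pics/w29.png

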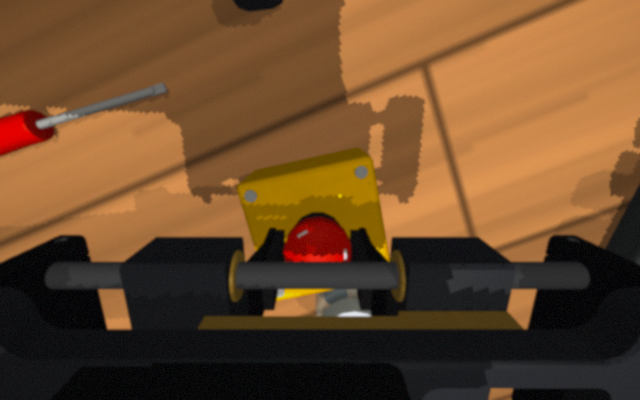

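Call:
{"method": "move_arm", "body": {
  "deltas": [
    [-1,0,-0.05,-0.01,0.03],
    [-1,0,0,0,0.03],
    [-1,0,0,0,0]
  ]
}}

```text
time: 77.15
ee_pos: [0.4692, 0.3728, 0.0736]
eef_rot: [0.239, 0.971, 0.002, -0.001]
ft_force: [-1.4, 13.8, -4.2]
width: 0.0392
```

```bash
python3 -c "
from h import *
st()"
```

```text
t 77.15 p [0.4692 0.3728 0.0736] yaw 152.3 F [-1.4 13.8 -4.2] T [3.2  0.14 0.23] w 0.0392 j [ 0.11  0.72 -1.18  1.65  0.7   1.25 -0.13]
```

Call:
{"method": "move_arm", "body": {
  "deltas": [
    [0.3,0,0,0,0],
    [0.3,0,0,0,0],
    [0.3,0,0,0,0],
    [0.3,0,0,0,0],
    [0.3,0,0,-0.4,0],
    [0.3,0,0,-0.8,0],
    [0.3,0,0,-0.9,0],
    [0.3,0,0,-0.9,0],
    [0.3,0,0,-0.9,0],
    [0.3,-0.1,0,-0.9,0],
    [0.3,0,0,-0.5,0],
    [0.3,0,0,0,0]
  ]
}}

```text
time: 78.15
ee_pos: [0.4735, 0.3693, 0.2085]
eef_rot: [0.24, 0.971, 0.0, 0.001]
ft_force: [-0.1, 0.6, -0.6]
width: 0.0563
```

Call:
{"method": "move_arm", "body": {
  "deltas": [
    [0.3,0.5,0.8,0,0],
    [0.3,0.5,0.8,0,0],
    [0.3,0.5,0.8,0,0],
    [0.3,0.5,0.8,0,0],
    [0.3,0.5,0.8,0,0],
    [0.3,0.5,0.8,0,0],
    [0.3,0,0,0,0],
    [0.3,0,0,0,0]
  ]
}}

```text
time: 78.82
ee_pos: [0.4608, 0.5106, 0.2039]
eef_rot: [0.238, 0.971, -0.002, -0.001]
ft_force: [0.5, 0.5, -0.5]
width: 0.0569
```

```bash
python3 -c "
from h import *
st();a=snap('top','t30');b=snap('scene','s30');w=snap('wrist','w30')
for l in ['stop_top','lid_eye','pole','rest_grip','pole_hook']: print(l,find('scene',l)[:1],find('top',l)[:1])
a0=cv2.imread('pics/s27.png')[:,:,::-1]; s0=cv2.imread('pics/s0.png')[:,:,::-1]
f=lambda x:cv2.resize(x[140:185,350:410],None,fx=6,fy=6,interpolation=cv2.INTER_CUBIC)
s23=cv2.imread('pics/s23.png')[:,:,::-1]
cv2.imwrite('pics/c30.png',np.vstack([np.hstack([f(s0),f(cv2.imread('pics/s6.png')[:,:,::-1])]),np.hstack([f(b),f(s23)])])[:,:,::-1])
cv2.imwrite('pics/s30v.png',b[:,:,::-1])"
```

```text
t 78.82 p [0.4608 0.5106 0.2039] yaw 152.4 F [ 0.5  0.5 -0.5] T [ 0.03 -0.11 -0.  ] w 0.0569 j [-0.23  0.76 -1.16  1.25  0.68  1.55 -0.19]
stop_top [(0.48, array([0.471 , 0.3736, 0.0873]))] [(0.61, array([ 0.3295, -0.4612,  0.0037]))]
lid_eye [(0.8, array([ 0.521 , -0.1151,  0.1257]))] [(0.94, array([ 0.5185, -0.1173,  0.1277]))]
pole [(0.94, array([0.6534, 0.2043, 0.0487]))] [(0.72, array([0.6477, 0.2092, 0.0506]))]
rest_grip [(0.84, array([0.6516, 0.2067, 0.051 ]))] [(0.94, array([0.6499, 0.2064, 0.0514]))]
pole_hook [(0.68, array([0.6723, 0.0112, 0.046 ]))] [(0.71, array([0.649 , 0.2028, 0.0497]))]
```

View pics/c30.png

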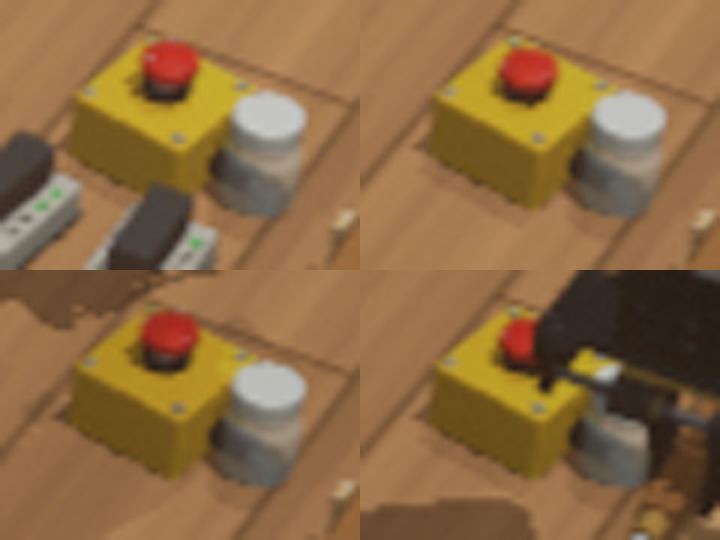

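View pics/s30v.png

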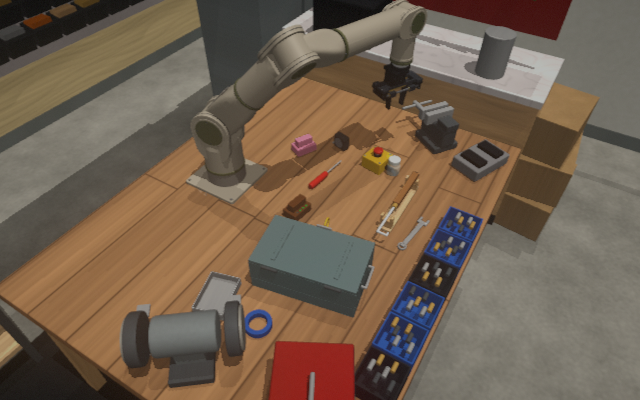

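```bash
python3 -c "
from h import *
b=cv2.imread('pics/s30.png')
f=8
o=np.array([330,225]);c=cv2.resize(b[225:300,330:390],None,fx=f,fy=f,interpolation=cv2.INTER_CUBIC)
for th,col in((0,(0,255,0)),(.04,(0,0,255))):
    P=[]
    for x in(-.1,.1):
        d=.1-x
        for z in(-.006,.006):
            w=c2w(.1-d*np.cos(th)-z*np.sin(th)*0,.17);Z=.126+d*np.sin(th)+z
            P.append((w2px('scene',[*w,Z])-o)*f)
    P=np.array(P).astype(int)
    cv2.line(c,tuple(map(int,P[0])),tuple(map(int,P[2])),col,1);cv2.line(c,tuple(map(int,P[1])),tuple(map(int,P[3])),col,1)
cv2.imwrite('pics/lid.png',c)
"
```

```text
(no output)
```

View pics/lid.png

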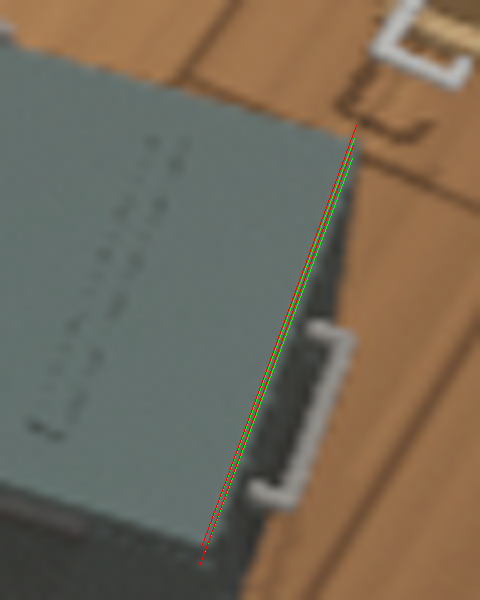

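```bash
python3 -c "
from h import *
st();print(r.close_job())"
```

```text
t 79.47 p [0.4623 0.5095 0.2052] yaw 152.3 F [-0.2  0.5  0.6] T [ 0.01 -0.17 -0.03] w 0.0563 j [-0.22  0.75 -1.16  1.25  0.68  1.55 -0.19]
the job is handed in; nothing more can be done
None
```

The job is done and handed in at 79.5 s. All steps were carried out in the order asked.

- **Stop pressed:** I pushed it down until it bottomed out. The tool was at 0.081 m with 19 N, and the head still sat lower in later pictures.
- **Packs:** all four are in their own bays, grip up. The top camera read them at about 77 mm, where 77 mm is expected. One pack was knocked aside partway through, so I measured it again before taking it.
- **Lid:** I swung it down with the hook in the ring. Near the end I pressed with about 3 N at the hook, and the ring stopped moving while the hand went on down.
- **Pole:** it is back in its rest, measured within a few millimetres of where it started.
- **Stop released:** I twisted it about 42° clockwise, rising with it, then a few degrees more until the end stop was felt. The last picture shows it as high as at the start, read as 0.087 m.

**Least certain check:** whether the lid is fully shut. At the last look the two cameras put the ring at 0.126 m and 0.128 m; shut is 0.126 m. The lid edge in the picture also matched a shut lid. These methods cannot tell a gap of 2–3 mm from none.

The pole pitched slightly in the grip under that push, and I let it settle when laying it down. The other things on the bench look in place in the last picture; I did not measure them again.

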